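# Pack the bean service kit and close it with its keeper bar

## Robot

A 7-joint arm with a two-finger parallel gripper is mounted at the origin on a cart in front of the work surface, level with it; the furniture and walls round the work are solid. World frame = base frame: x ahead of the robot, y to its left, z up, the work surface at z = 0. Lengths are in m, angles in rad, forces in N, time in s.
With the tool pointing down it reaches from about 0.4 to 0.85 m from the base axis. Payload 4.5 kg.
Tool frame: the origin (TCP) lies midway between the tips of the shut fingers; the grasp point (between the pads) lies 19 mm behind it; z points along the fingers, x is the direction in which the jaws open and shut, and the axes are right-handed (so a half turn about z gives the same grasp; the last joint's range is limited). The gripper opens to 88 mm and grips with 3 to 60 N. Pads are 18 mm wide; open, the fingers measure 123 mm over their backs; the gripper's body (75 mm by 187 mm) begins 45 mm behind the grasp point.
Start: joints at [1.305, 0.689, -0.195, 1.565, 0.157, 0.902, -0.215], TCP at [0.185, -0.597, 0.239] pointing down, gripper open.
Joint ranges: [-3.01, 3.01], [-0.46, 2.08], [-1.47, 1.51], [0.13, 2.56], [-1, 4.14], [0.04, 2.09], [-2.66, 2.66]. Speed limits (rad/s): [2.57, 2.57, 3.14, 3.14, 3.14, 3.14, 3.14].

## Interface

Orientations are given as a unit quaternion [x, y, z, w].
In Python, from plant import r gives the robot as it stands. The module is installed in compiled form; this text tells all that it offers.
- The arm moves only by the tool play_rows, never from a script. Its argument "increments" is a list of rows, each a list of 7 numbers: the opening, from 0 (shut) to 1 (fully open), then the shift along the tool's x, y, z in mm, then the turn, a rotation vector about the tool's x, y, z in rad. In form: [[hand, dx, dy, dz, wx, wy, wz], ...]. A call has exactly 8 rows; each row shifts and turns the pose as measured when the row begins, along the tool's axes as they then stand; what a row does not reach is not made up. A row lasts 1/8 s, in which the tool goes at most 62.5 mm and 10.7 degrees, less where a joint would pass 70% of its speed; a pose out of reach is approached as far as the arm can. A call is refused whole if a number of a shift passes 62.5 or a number of a turn 0.188, either way. A call with a gripper value outside its range is refused whole. The fingers move at their own pace and stop on an object; "grip_force" is the grip in N (left out, the last holds). Time passes only in rows, so rows that do not move let the fingers close, or fill a call up. It gives the time, the measured TCP pose, the force and the opening at its end, in the units of the state.
- r.get_state(): the state, without advancing time (a new reading comes with each control period).
- r.snapshot(name): name is "scene" or "side" or "wrist"; returns the picture (480x640x3 uint8, red, green, blue); there is no depth.
- r.get_calibration(name): a dict with "fx", "fy", "cx", "cy" (pixels), "dist" ([k1, k2, p1, p2, k3] as OpenCV has them; the pictures are not rectified), "R" (3x3) and "t" (3): a world point X has camera coordinates R X + t. Camera axes: x right, y down, z forward; pixel columns grow to the right and rows downward; lengths in m; the calibration is good to about 2 mm. A picture is of the moment at which its call begins: read the wrist's pose just before it. get_calibration takes no time and is no camera call; for the wrist camera it gives the pose at the moment of the call.
- r.finish_job(): hands the job in, once; it reports no verdict.
The state is a dict: "clock": time; "q": joint angles; "qd": joint speeds; "joint_torque": joint torques, N m; "tool_pos": TCP position; "eef_rot": TCP orientation; "contact_force": force on the tool from outside, world axes, zero at the start; "moment": the same for the moment, N m; "opening": opening from 0.0 (shut) to 1.0 (fully open).
Only numpy, scipy, OpenCV 4.12 (cv2) and the standard library are available. Lean on these libraries where they do the work, as an engineer would, in place of code of your own. Each camera call takes 0.05 s, during which the arm holds its last target.

## Task

Pack the service kit tray: first lift the drilled keeper bar up off its two rods and lay it flat on the free desk; then push the loose sample tins upright in through the flared mouth of the rails until all tins stand in single file against the stop without gaps, and lay each instrument that is here in its own pocket in order of use from left to right: screwdriver (handle away from the tins), brush, moisture meter, marker, a missing one's pocket staying empty. When everything is in, lower the keeper bar squarely over both rods until it rests flat on the collars, let go, and leave the espresso cup and the roll of labels behind the tray where they are.

Things in the scene. Friction and masses are not known exactly. Their poses are not given: they have to be found in the camera images.
- kit: Kit tray, fixed; yaw within 0.1 rad. Origin on the desk, +x away from the robot, +y left. Floor plate 3 mm thick, x -140 to 145, y -118 to 135 mm. Near part: steel tin rails along y, tops 38 mm above the desk. Far part: dark blocks with notches that form four pockets along x, tops 21 mm above the desk: near row x -45 to 0, far row x 100 to 145; bare floor between, with room for fingers
- rail_stop (a point): Middle of the face of the end stop of the tin rails, at floor level (3 mm above the desk); axes as the kit's. The channel runs from here 205 mm along kit -y to the mouth; it is 70 mm wide between the rails, for tins 64 mm in diameter
- rail_mouth (a point): Middle of the mouth of the tin rails, at floor level (3 mm above the desk), 205 mm along kit -y from the stop; axes as the kit's. Beyond it (kit -y) the rails flare outwards for 37 mm, to 100 mm wide, over a ramp 38 mm long that rises from the desk to the floor plate: a tin standing on the desk can be pushed straight in along kit +y
- pocket_driver (a point): Leftmost pocket, for the screwdriver: the point on the tray floor (3 mm above the desk) over which the screwdriver's centre belongs; axes as the kit's, the pocket runs along x. Far notch 36 mm wide for the handle with an end wall, near notch 15 mm wide for the shaft: the handle must lie at the far (+x) end
- pocket_brush (a point): Second pocket, for the brush: the point on the tray floor (3 mm above the desk) over which the brush's centre belongs, either way round; axes as the kit's, the pocket runs along x. Notches 30 mm wide, end walls 170 mm apart
- pocket_meter (a point): Third pocket, for the moisture meter: the point on the tray floor (3 mm above the desk) over which the meter's centre belongs, either way round; axes as the kit's, the pocket runs along x. Notches 65 mm wide, end walls 154 mm apart
- pocket_marker (a point): Rightmost pocket, for the marker: the point on the tray floor (3 mm above the desk) over which the marker's centre belongs, either way round; axes as the kit's, the pocket runs along x. Notches 25 mm wide, end walls 152 mm apart
- keeper_seat (a point): Point midway between the two upright steel rods, at the height of the tops of their brass collars (40 mm above the desk), on which the keeper bar rests; axes as the kit's. The rods stand in the far row of blocks at 67 mm to either side of this point along y; they are 10 mm thick with pointed tops 124 mm above the desk
- keeper_grip (a point): Middle of the orange grip fin of the keeper bar (loose, starts on the rods, 0.25 kg), 23 mm above its underside. Room to park it: right of the tins, along x, by the desk's right edge (y -0.36 m). Aluminium bar 230 mm along its y, 50 mm along x, 6 mm thick, two 14 mm holes at 67 mm to either side along y; the same either way round. Fin 12 mm thick (x), 70 mm long (y), 40 mm to its top
- driver_center (a point): Centre of a screwdriver, half-way up; 214 mm long along its x, 27 mm high. Red handle, 26 mm wide, from x +11 to +101 mm; thin steel shaft from there to x -104 mm, 10 mm clear of the surface. Centre of mass at x +50 mm. May be absent
- brush_center (a point): Centre of a round brush with a wooden handle, half-way up; lies along its x, 156 mm long, 20 mm wide, 22 mm high. May be absent
- meter_center (a point): Centre of a grey hand-held moisture meter, half-way up; 136 mm long along its x, 56 mm wide, 28 mm high, 0.21 kg. May be absent
- marker_center (a point): Centre of a black felt marker, half-way up; lies along its x, 136 mm long, 16 mm wide, 16 mm high. May be absent
- tin_first_center (a point): Centre of a grey screw-lid tin, 64 mm in diameter, 52 mm high, 0.11 kg, that already stands somewhere between the rails, not against the stop
- tin_black_center (a point): Centre of a black screw-lid tin, 64 mm in diameter, 68 mm high, 0.11 kg, standing on the desk right of the tray. May be absent
- tin_grey_center (a point): Centre of a grey screw-lid tin, 64 mm in diameter, 52 mm high, 0.11 kg, standing on the desk right of the tray. May be absent
- cup_center (a point): Centre of a white espresso cup behind the tray, 60 mm in diameter, 49 mm high: leave it alone
- labels_center (a point): Centre of a roll of white paper labels lying flat behind the tray, 83 mm in diameter, 30 mm high: leave it alone
Things that resemble listed ones, but are neither listed nor needed, are in the scene too. What is shaped like the part that bears marker_center but green is not meant.

How it is judged:
On the way, in this order (a step that is already met when the one before it is completed fails the run):
1. the keeper bar has been lifted off the rods and lies flat on the desk (horizontal distance between keeper_grip and keeper_seat above 0.08 m and height (world z) of keeper_grip below 0.04 m and angle between keeper_grip's own z axis and vertical below 0.2 rad and linear speed of keeper below 0.05 m/s), for 0.2 s.
2. all tins stand home in single file and every instrument that is here lies in its pocket, while the keeper bar is still off (x of driver_center in the frame of pocket_driver between -0.018 and 0.018 m and y of driver_center in the frame of pocket_driver between -0.007 and 0.007 m and z of driver_center in the frame of pocket_driver below 0.0174 m and angle between the x axis of driver_center and the x axis of pocket_driver, either way round below 0.1 rad and linear speed of each of driver, brush, meter, marker, tin_first, tin_black, tin_grey below 0.03 m/s and x of brush_center in the frame of pocket_brush between -0.018 and 0.018 m and y of brush_center in the frame of pocket_brush between -0.007 and 0.007 m and z of brush_center in the frame of pocket_brush below 0.015 m and angle between the x axis of brush_center and the x axis of pocket_brush, either way round below 0.1 rad and x of meter_center in the frame of pocket_meter between -0.018 and 0.018 m and y of meter_center in the frame of pocket_meter between -0.007 and 0.007 m and z of meter_center in the frame of pocket_meter below 0.018 m and angle between the x axis of meter_center and the x axis of pocket_meter, either way round below 0.1 rad and x of marker_center in the frame of pocket_marker between -0.018 and 0.018 m and y of marker_center in the frame of pocket_marker between -0.007 and 0.007 m and z of marker_center in the frame of pocket_marker below 0.012 m and angle between the x axis of marker_center and the x axis of pocket_marker, either way round below 0.1 rad and x of tin_first_center in the frame of rail_stop between -0.008 and 0.008 m and y of tin_first_center in the frame of rail_stop between -0.176 and -0.02 m and z of each of tin_first_center, tin_grey_center in the frame of rail_stop below 0.03 m and angle between each of tin_first_center, tin_black_center, tin_grey_center's own z axis and vertical below 0.06 rad and (y of tin_first_center in the frame of rail_stop above -0.04 m or horizontal distance between tin_first_center and tin_black_center below 0.071 m or horizontal distance between tin_first_center and tin_grey_center below 0.071 m) and x of tin_black_center in the frame of rail_stop between -0.008 and 0.008 m and y of tin_black_center in the frame of rail_stop between -0.176 and -0.02 m and z of tin_black_center in the frame of rail_stop below 0.038 m and (y of tin_black_center in the frame of rail_stop above -0.04 m or horizontal distance between tin_black_center and tin_first_center below 0.071 m or horizontal distance between tin_black_center and tin_grey_center below 0.071 m) and x of tin_grey_center in the frame of rail_stop between -0.008 and 0.008 m and y of tin_grey_center in the frame of rail_stop between -0.176 and -0.02 m and (y of tin_grey_center in the frame of rail_stop above -0.04 m or horizontal distance between tin_grey_center and tin_first_center below 0.071 m or horizontal distance between tin_grey_center and tin_black_center below 0.071 m) and y of any of tin_first_center, tin_black_center, tin_grey_center in the frame of rail_stop above -0.04 m and not (x of keeper_grip in the frame of keeper_seat between -0.005 and 0.005 m and y of keeper_grip in the frame of keeper_seat between -0.005 and 0.005 m and z of keeper_grip in the frame of keeper_seat between 0.018 and 0.0265 m)), for 0.2 s.
3. the keeper bar rests on both collars (x of keeper_grip in the frame of keeper_seat between -0.005 and 0.005 m and y of keeper_grip in the frame of keeper_seat between -0.005 and 0.005 m and z of keeper_grip in the frame of keeper_seat between 0.018 and 0.0265 m and angle between keeper_grip's own z axis and vertical below 0.05 rad and angle between the y axis of keeper_grip and the y axis of keeper_seat, either way round below 0.06 rad and linear speed of keeper below 0.03 m/s), for 0.2 s.
At the end, for the whole second after the job is handed in: Tins upright between the rails: the first within 8 mm of the stop, gaps under 7 mm. Each instrument that is here flat in its own pocket (7 mm across, 18 mm along, 0.1 rad). Keeper bar over both rods, flat on the collars (3.5 mm in height, 5 mm sideways, 0.05 rad). All at rest (all of step 3 and x of driver_center in the frame of pocket_driver between -0.018 and 0.018 m and y of driver_center in the frame of pocket_driver between -0.007 and 0.007 m and z of driver_center in the frame of pocket_driver below 0.0174 m and angle between the x axis of driver_center and the x axis of pocket_driver, either way round below 0.1 rad and linear speed of each of driver, brush, meter, marker, tin_first, tin_black, tin_grey below 0.03 m/s and x of brush_center in the frame of pocket_brush between -0.018 and 0.018 m and y of brush_center in the frame of pocket_brush between -0.007 and 0.007 m and z of brush_center in the frame of pocket_brush below 0.015 m and angle between the x axis of brush_center and the x axis of pocket_brush, either way round below 0.1 rad and x of meter_center in the frame of pocket_meter between -0.018 and 0.018 m and y of meter_center in the frame of pocket_meter between -0.007 and 0.007 m and z of meter_center in the frame of pocket_meter below 0.018 m and angle between the x axis of meter_center and the x axis of pocket_meter, either way round below 0.1 rad and x of marker_center in the frame of pocket_marker between -0.018 and 0.018 m and y of marker_center in the frame of pocket_marker between -0.007 and 0.007 m and z of marker_center in the frame of pocket_marker below 0.012 m and angle between the x axis of marker_center and the x axis of pocket_marker, either way round below 0.1 rad and x of tin_first_center in the frame of rail_stop between -0.008 and 0.008 m and y of tin_first_center in the frame of rail_stop between -0.176 and -0.02 m and z of each of tin_first_center, tin_grey_center in the frame of rail_stop below 0.03 m and angle between each of tin_first_center, tin_black_center, tin_grey_center's own z axis and vertical below 0.06 rad and (y of tin_first_center in the frame of rail_stop above -0.04 m or horizontal distance between tin_first_center and tin_black_center below 0.071 m or horizontal distance between tin_first_center and tin_grey_center below 0.071 m) and x of tin_black_center in the frame of rail_stop between -0.008 and 0.008 m and y of tin_black_center in the frame of rail_stop between -0.176 and -0.02 m and z of tin_black_center in the frame of rail_stop below 0.038 m and (y of tin_black_center in the frame of rail_stop above -0.04 m or horizontal distance between tin_black_center and tin_first_center below 0.071 m or horizontal distance between tin_black_center and tin_grey_center below 0.071 m) and x of tin_grey_center in the frame of rail_stop between -0.008 and 0.008 m and y of tin_grey_center in the frame of rail_stop between -0.176 and -0.02 m and (y of tin_grey_center in the frame of rail_stop above -0.04 m or horizontal distance between tin_grey_center and tin_first_center below 0.071 m or horizontal distance between tin_grey_center and tin_black_center below 0.071 m) and y of any of tin_first_center, tin_black_center, tin_grey_center in the frame of rail_stop above -0.04 m); the robot touches nothing.
It fails at once if the espresso cup is pushed or tipped (distance of cup_center from where it was at the start of the episode above 0.03 m or angle between cup_center's own z axis and vertical above 0.4 rad).
It fails at once if the roll of labels is pushed (distance of labels_center from where it was at the start of the episode above 0.03 m or angle between labels_center's own z axis and vertical above 0.4 rad).
Of tin_black, tin_grey only 1 to 2 are there at a start; the rules pass over those that are not, and their reading is None.
Of driver, brush, meter, marker only 3 to 4 are there at a start; the rules pass over those that are not, and their reading is None.
At some moment in a run one of tin_black, tin_grey may be knocked a few centimetres aside while the robot is not near it.
Once in a run the grip may slacken for a moment while it holds something.
It also fails if it takes over 208 s, if anything falls off the work surface, if the arm or the gripper's body presses on something with over 40 N, if the wrist force passes 120 N, or if a joint passes its speed limit or range.

## Working session

There is one attempt and no reset: what is moved stays moved. The work goes in short steps, Python scripts to look and compute and a tool call to move; the robot and the scene stay as the last step left them, time stands still between calls to the robot, and variables do not carry over. Pictures are saved under pics/ and viewed, and the job is handed in when it is done.

Besides the shell and the picture viewer there is one more tool, called after "Request:" as name(argument=value, ...) on one line, values as JSON. play_rows: Moves the arm, as the interface text tells. Its arguments: {"type":"object","properties":{"increments":{"type":"array"},"grip_force":{"type":"number"}},"required":["increments"]}

```bash
ls; mkdir -p pics; python3 - <<'E'
from plant import r
import cv2
s=r.get_state()
print({k:s[k] for k in('clock','tool_pos','eef_rot','opening')})
for n in("scene","side","wrist"):
    c=r.get_calibration(n);print(n,c)
    cv2.imwrite(f'pics/{n}0.png',r.snapshot(n)[:,:,::-1])
E
```

```text
pics
{'clock': 0.0, 'tool_pos': array([ 0.18435525, -0.5965255 ,  0.2378962 ]), 'eef_rot': array([ 8.04828999e-01, -5.93506047e-01, -7.90075183e-04, -4.79575408e-04]), 'opening': 1.0002576994322125}
scene {'fx': 459.2427978111191, 'fy': 459.2427978111191, 'cx': 322.55030392868207, 'cy': 236.3263310950857, 'dist': array([-0.04188792,  0.        ,  0.        ,  0.        ,  0.        ]), 'R': array([[-8.51399339e-01, -5.24518031e-01, -2.45107792e-05],
       [-2.37988479e-01,  3.86345300e-01, -8.91122210e-01],
       [ 4.67419137e-01, -7.58695027e-01, -4.53763381e-01]]), 't': array([0.47991396, 0.19476186, 0.80207879])}
side {'fx': 582.3599399370321, 'fy': 582.3599399370321, 'cx': 318.56924137858715, 'cy': 238.30596917556562, 'dist': array([-0.01770925,  0.        ,  0.        ,  0.        ,  0.        ]), 'R': array([[-0.67200474,  0.74051278, -0.00710281],
       [ 0.59514185,  0.53432524, -0.60025221],
       [-0.44069923, -0.40759951, -0.79977924]]), 't': array([ 0.35471019, -0.29857262,  1.62578763])}
wrist {'fx': 425.0688134302404, 'fy': 425.0688134302404, 'cx': 325.1828108435308, 'cy': 226.2805786031323, 'dist': array([-0.09067964,  0.        ,  0.        ,  0.        ,  0.        ]), 'R': array([[ 0.29544126, -0.9553593 , -0.00175385],
       [-0.91446318, -0.28332472,  0.2889363 ],
       [-0.27653489, -0.08375987, -0.95734672]]), 't': array([-0.62310217, -0.03944371,  0.39153015])}
```

View pics/scene0.png

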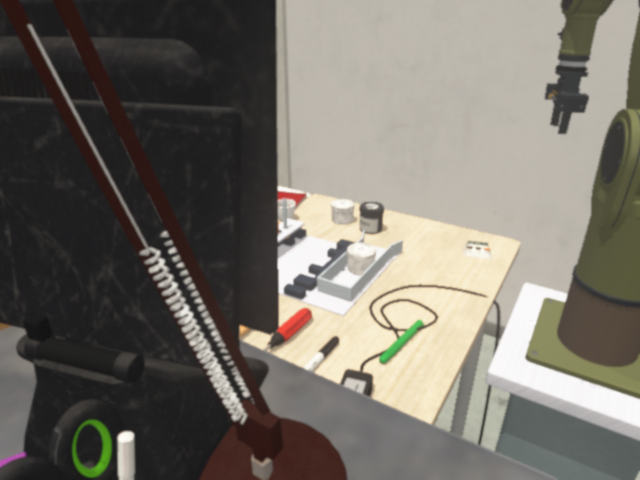

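View pics/side0.png

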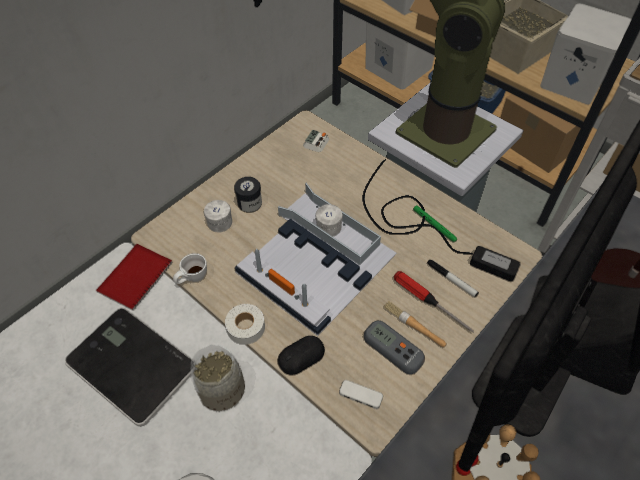

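View pics/wrist0.png

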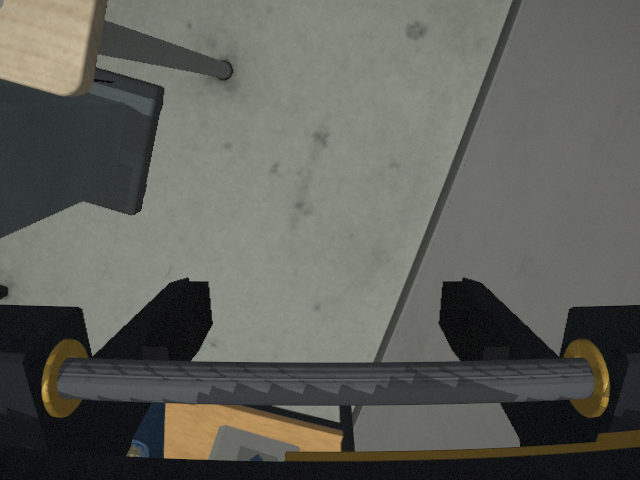

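The side view shows all four instruments: screwdriver (430,300), brush (413,322), meter (393,346) and black marker (452,278). It also shows three tins: first (328,219), black (248,193) and grey (217,215). Possible mix-ups are the green pen (435,223), the adapter (494,262), the mouse (301,354) and the white eraser (361,393). The keeper's orange fin is at (281,281).

```bash
python3 - <<'E'
import cv2
im=cv2.imread('pics/side0.png')
cv2.imwrite('pics/c1.png',cv2.resize(im[165:335,180:400],None,fx=3.6,fy=3.5,interpolation=cv2.INTER_CUBIC))
cv2.imwrite('pics/c2.png',cv2.resize(im[195:375,350:530],None,fx=3.3,fy=3.3,interpolation=cv2.INTER_CUBIC))
E
```

```text
(no output)
```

View pics/c1.png

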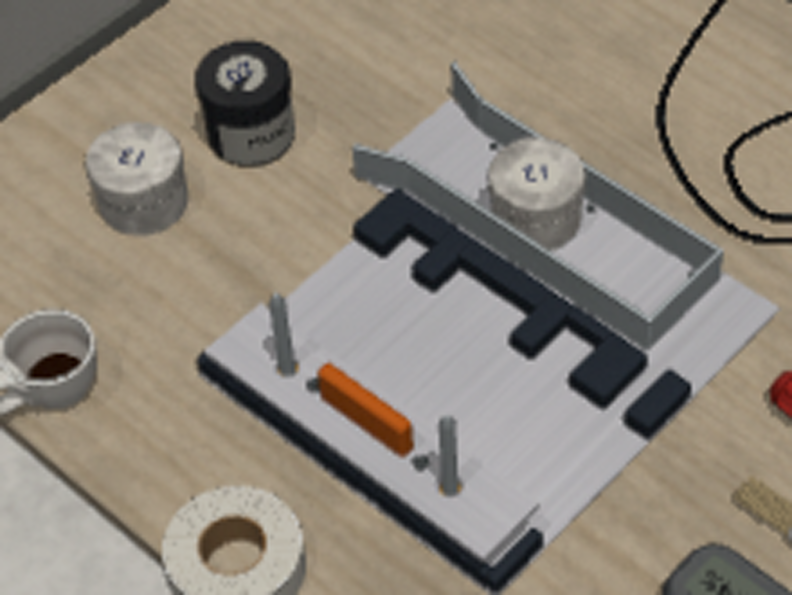

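View pics/c2.png

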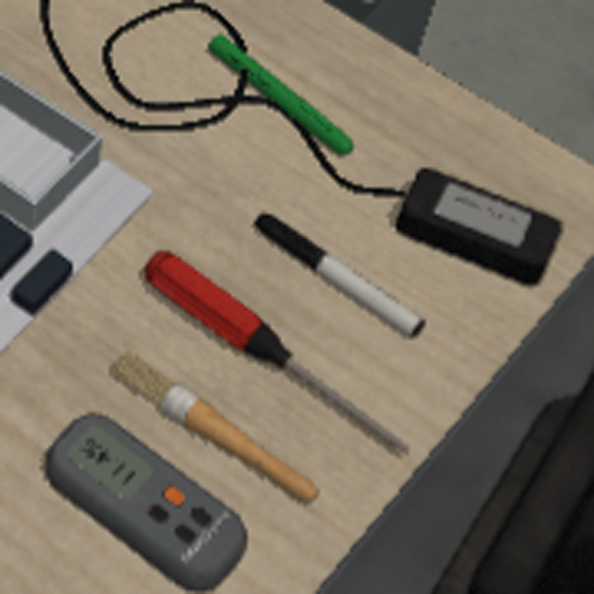

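```bash
cat > h.py <<'E'
import numpy as np, cv2
from scipy.spatial.transform import Rotation as Ro
from plant import r
np.set_printoptions(precision=4,suppress=True)
def ray(c,uv):
    K=np.array([[c['fx'],0,c['cx']],[0,c['fy'],c['cy']],[0,0,1.]])
    n=cv2.undistortPoints(np.array(uv,float).reshape(-1,1,2),K,c['dist']).reshape(-1,2)
    d=np.c_[n,np.ones(len(n))]@c['R']; return -c['R'].T@c['t'],d
def w(c,uv,z):
    o,d=ray(c,uv); return (o+d*((z-o[2])/d[:,2])[:,None])[:,:2]
def proj(c,X):
    K=np.array([[c['fx'],0,c['cx']],[0,c['fy'],c['cy']],[0,0,1.]])
    return cv2.projectPoints(np.array(X,float).reshape(-1,1,3),cv2.Rodrigues(c['R'])[0],c['t'],K,c['dist'])[0].reshape(-1,2)
def go(p,yaw=None):
    """increments to reach TCP p with tool x at world yaw (deg, mod 180)"""
    s=r.get_state();R=Ro.from_quat(s['eef_rot']);M=R.as_matrix()
    cy=np.degrees(np.arctan2(M[1,0],M[0,0]))
    if yaw is None: yaw=cy
    dy=(yaw-cy+90)%180-90; t=np.radians(cy+dy)
    T=np.array([[np.cos(t),np.sin(t),0],[np.sin(t),-np.cos(t),0],[0,0,-1]])
    rv=(R.inv()*Ro.from_matrix(T)).as_rotvec()
    d=M.T@(np.array(p)-s['tool_pos'])*1000
    print('clk',round(s['clock'],2),'pos',s['tool_pos'],'yaw %.2f'%cy,'open %.3f'%s['opening'],'F',s['contact_force'].round(1),'q7 %.2f'%s['q'][6])
    print('  d(tool mm)',d.round(1),'rot',rv.round(3),'| world d',((np.array(p)-s['tool_pos'])*1000).round(1))
def shot(n,f,box=None,k=1):
    c=r.get_calibration(n);im=r.snapshot(n)[:,:,::-1]
    cv2.imwrite('pics/'+f+'_full.png',im)
    if box: x0,y0,x1,y1=box; im=cv2.resize(im[y0:y1,x0:x1],None,fx=k,fy=k,interpolation=cv2.INTER_CUBIC)
    cv2.imwrite('pics/'+f+'.png',im); import pickle; pickle.dump(c,open('pics/'+f+'.cal','wb')); return c
E
python3 - <<'E'
from h import *
c=r.get_calibration('side')
c1=lambda x,y:(180+x/3.6,165+y/3.5)
c2=lambda x,y:(350+x/3.3,195+y/3.3)
for n,p,z in [('rodR',c1(277,297),.124),('rodL',c1(447,420),.124),('plateNL',c1(775,308),.003),('finL end',c1(404,432),.08),('finR end',c1(325,368),.08),
 ('blkFL',c1(493,577),.021),('blkFR',c1(200,357),.021),('stopouter near',c1(720,256),.038),('stop outer far',c1(650,325),.038),
 ('tinblack top',c1(243,72),.068),('tingrey top',c1(135,155),.052),('tinfirst top',c1(536,165),.055),
 ('drv handle',c2(158,262),.0135),('drv tip',c2(403,450),.0135),('brA',c2(122,367),.011),('brB',c2(310,495),.011),
 ('meter A',c2(75,440),.028),('meter B',c2(215,560),.028),('mkA',c2(265,222),.008),('mkB',c2(415,330),.008),
 ('cup',(194,265),.049),('lab',(244,320),.03)]:
    print(n,w(c,[p],z)[0])
wc=r.get_calibration('wrist'); s=r.get_state();M=Ro.from_quat(s['eef_rot']).as_matrix()
print('cam in tool',M.T@(-wc['R'].T@wc['t']-s['tool_pos']), 'axes',wc['R']@M)
E
```

```text
rodR [ 0.6916 -0.0264]
rodL [0.6888 0.1079]
plateNL [0.4263 0.1522]
finL end [0.6923 0.0751]
finR end [0.6905 0.0079]
blkFL [0.7069 0.158 ]
blkFR [ 0.7126 -0.0885]
stopouter near [0.4384 0.1125]
stop outer far [0.5118 0.1146]
tinblack top [ 0.5476 -0.2151]
tingrey top [ 0.6395 -0.2251]
tinfirst top [ 0.4699 -0.019 ]
drv handle [0.4763 0.1971]
drv tip [0.4859 0.4031]
brA [0.5572 0.2295]
brB [0.551  0.3765]
meter A [0.6283 0.2455]
meter B [0.635  0.3613]
mkA [0.3961 0.2307]
mkB [0.4007 0.3581]
cup [ 0.7818 -0.1452]
lab [0.7969 0.0302]
cam in tool [-0.0009 -0.0755 -0.1471] axes [[ 1.     -0.      0.0002]
 [ 0.0001  0.9574 -0.2888]
 [-0.0001  0.2888  0.9574]]
```

```bash
cat >> h.py <<'E'
def plan(p,yaw=None,n=None,nr=None,grip=None):
    """simultaneous straight line; rows in tool frame. prints"""
    s=r.get_state();R=Ro.from_quat(s['eef_rot']);M=R.as_matrix()
    cy=np.degrees(np.arctan2(M[1,0],M[0,0]))
    if yaw is None: yaw=cy
    dy=(yaw-cy+180)%360-180; t=np.radians(cy+dy)
    T=Ro.from_matrix(np.array([[np.cos(t),np.sin(t),0],[np.sin(t),-np.cos(t),0],[0,0,-1]]))
    D=np.array(p)-s['tool_pos']; rv=(R.inv()*T).as_rotvec()
    if n is None: n=int(np.ceil(max(np.linalg.norm(D)/.058,np.linalg.norm(rv)/.18,1)))
    print('clk',round(s['clock'],2),'pos',s['tool_pos'],'yaw %.2f'%cy,'open %.3f'%s['opening'],'F',s['contact_force'].round(1),'q7 %.2f'%s['q'][6],'tilt %.3f'%np.arccos(-M[2,2]))
    print(' n',n,'world D mm',(D*1000).round(1),'total rv',rv.round(3))
    for i in range(n):
        Ri=R*Ro.from_rotvec(rv*i/n); d=Ri.inv().apply(D/n)*1000
        print('  ',(list(d.round(1))+list((rv/n).round(3))))
        if np.linalg.norm(rv)<.02: print('   (x%d)'%n); break
E
python3 -c "
from h import *
plan([.57,.09,.30],2)"
```

```text
clk 0.15 pos [ 0.1844 -0.5967  0.2381] yaw -72.82 open 1.002 F [-0.8  0.3  0.3] q7 -0.22 tilt 0.001
 n 14 world D mm [385.6 686.7  61.9] total rv [-0.001  0.001 -1.306]
   [np.float64(-38.7), np.float64(-40.8), np.float64(-4.4), np.float64(-0.0), np.float64(0.0), np.float64(-0.093)]
   [np.float64(-34.8), np.float64(-44.2), np.float64(-4.4), np.float64(-0.0), np.float64(0.0), np.float64(-0.093)]
   [np.float64(-30.5), np.float64(-47.3), np.float64(-4.4), np.float64(-0.0), np.float64(0.0), np.float64(-0.093)]
   [np.float64(-26.0), np.float64(-49.9), np.float64(-4.4), np.float64(-0.0), np.float64(0.0), np.float64(-0.093)]
   [np.float64(-21.2), np.float64(-52.1), np.float64(-4.4), np.float64(-0.0), np.float64(0.0), np.float64(-0.093)]
   [np.float64(-16.2), np.float64(-53.9), np.float64(-4.4), np.float64(-0.0), np.float64(0.0), np.float64(-0.093)]
   [np.float64(-11.2), np.float64(-55.1), np.float64(-4.4), np.float64(-0.0), np.float64(0.0), np.float64(-0.093)]
   [np.float64(-6.0), np.float64(-55.9), np.float64(-4.4), np.float64(-0.0), np.float64(0.0), np.float64(-0.093)]
   [np.float64(-0.7), np.float64(-56.2), np.float64(-4.4), np.float64(-0.0), np.float64(0.0), np.float64(-0.093)]
   [np.float64(4.5), np.float64(-56.1), np.float64(-4.4), np.float64(-0.0), np.float64(0.0), np.float64(-0.093)]
   [np.float64(9.7), np.float64(-55.4), np.float64(-4.4), np.float64(-0.0), np.float64(0.0), np.float64(-0.093)]
   [np.float64(14.8), np.float64(-54.3), np.float64(-4.4), np.float64(-0.0), np.float64(0.0), np.float64(-0.093)]
   [np.float64(19.8), np.float64(-52.6), np.float64(-4.4), np.float64(-0.0), np.float64(0.0), np.float64(-0.093)]
   [np.float64(24.6), np.float64(-50.6), np.float64(-4.4), np.float64(-0.0), np.float64(0.0), np.float64(-0.093)]
```

Request:
play_rows(increments=[[1,-38,-41,-10,0,0,-0.093],[1,-35,-44,-10,0,0,-0.093],[1,-30,-47,-10,0,0,-0.093],[1,-26,-50,-8,0,0,-0.093],[1,-21,-52,-8,0,0,-0.093],[1,-16,-54,-5,0,0,-0.093],[1,-11,-55,-5,0,0,-0.093],[1,-6,-56,-5,0,0,-0.093]])

```text
clock: 1.15
tool_pos: [0.4061, -0.1968, 0.2988]
eef_rot: [0.967, -0.254, -0.001, 0.0]
contact_force: [0.7, -0.5, -0.8]
opening: 1.001
```

```bash
sed -i "s/print('  ',(list(d.round(1))+list((rv\/n).round(3))))/print('  ',*d.round(1),*(rv\/n).round(3),sep=',')/" h.py; python3 -c "
from h import *
plan([.57,.09,.30],2)"
```

```text
clk 1.15 pos [ 0.4061 -0.1968  0.2988] yaw -29.39 open 1.001 F [ 0.7 -0.5 -0.8] q7 -0.43 tilt 0.002
 n 6 world D mm [163.9 286.8   1.2] total rv [ 0.     0.001 -0.548]
  ,0.3,-55.0,-0.3,0.0,0.0,-0.091
  ,5.4,-54.8,-0.2,0.0,0.0,-0.091
  ,10.3,-54.1,-0.2,0.0,0.0,-0.091
  ,15.2,-52.9,-0.2,0.0,0.0,-0.091
  ,20.0,-51.3,-0.2,0.0,0.0,-0.091
  ,24.6,-49.3,-0.2,0.0,0.0,-0.091
```

Tracking is very good.

Request:
play_rows(increments=[[1,0,-55,0,0,0,-0.091],[1,5,-55,0,0,0,-0.091],[1,10,-54,0,0,0,-0.091],[1,15,-53,0,0,0,-0.091],[1,20,-51,0,0,0,-0.091],[1,24,-49,0,0,0,-0.091],[1,0,0,0,0,0,0],[1,0,0,0,0,0,0]])

```text
clock: 2.15
tool_pos: [0.5706, 0.1045, 0.2973]
eef_rot: [1.0, 0.028, -0.001, -0.0]
contact_force: [0.2, -0.6, 0.1]
opening: 1.001
```

```bash
python3 -c "
from h import *
go([.57,.09,.30],2)
shot('wrist','k1')"
```

```text
clk 2.15 pos [0.5706 0.1045 0.2973] yaw 3.21 open 1.001 F [ 0.2 -0.6  0.1] q7 -0.56
  d(tool mm) [-1.4 14.4 -2.7] rot [-0.     0.002  0.021] | world d [ -0.6 -14.5   2.7]
```

View pics/k1.png

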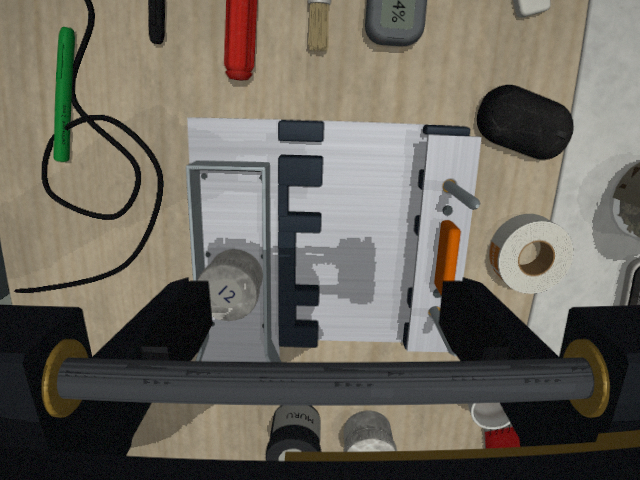

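```bash
python3 -c "
import cv2
im=cv2.imread('pics/k1.png')
cv2.imwrite('pics/k1c.png',cv2.resize(im[110:360,180:500],None,fx=2.5,fy=2.4,interpolation=cv2.INTER_CUBIC))"
```

```text
(no output)
```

View pics/k1c.png

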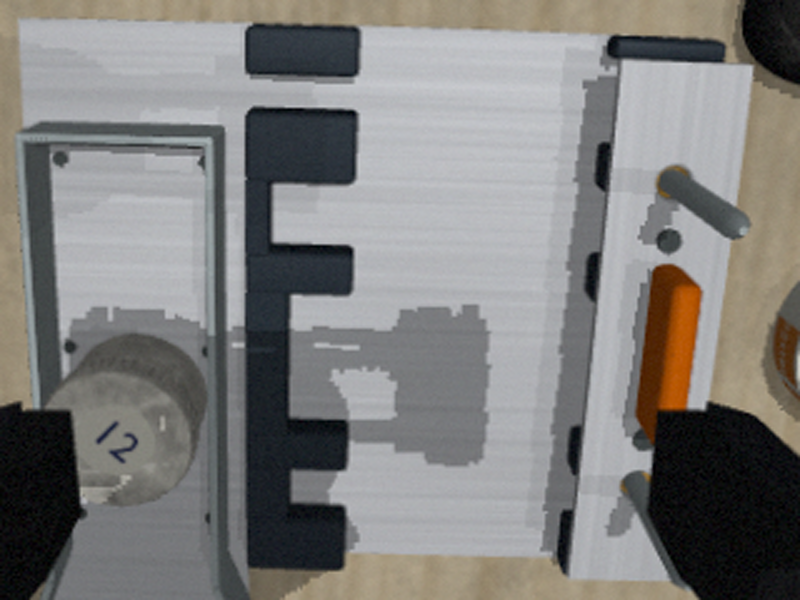

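```bash
cat > fit.py <<'E'
from h import *
import pickle
from scipy.optimize import least_squares
c=pickle.load(open('pics/k1.cal','rb'))
f=lambda x,y:(x/2.5+180,y/2.4+110)
P=[((20,20),(-140,135,3)),((247,26),(-45,135,21)),((359,26),(0,135,21)),((247,569),(-45,-118,21)),((345,569),(0,-118,21))]
W=np.array([w(c,[f(*p)],k[2]/1000)[0] for p,k in P])*1000; Kk=np.array([k[:2] for _,k in P])
def g(v):
    a=v[2];R=np.array([[np.cos(a),-np.sin(a)],[np.sin(a),np.cos(a)]]);return ((R@Kk.T).T+v[:2]-W).ravel()
s=least_squares(g,[570,30,0]);print(s.x,s.fun.round(1))
v=s.x;a=v[2];R=np.array([[np.cos(a),-np.sin(a)],[np.sin(a),np.cos(a)]])
kk=lambda p,z:(R.T@(w(c,[f(*p)],z)[0]*1000-v[:2])).round(1)
for n,p,z in [('drv notch L',(300,75),.021),('drv notch R',(300,108),.021),('br L',(310,183),.021),('br R',(310,246),.021),('me L',(310,294),.021),('me R',(310,421),.021),('mk L',(310,469),.021),('mk R',(310,507),.021),
 ('br wall',(271,215),.021),('me wall',(288,357),.021),('mk wall',(290,488),.021),
 ('rodL base',(674,180),.046),('rodR base',(638,484),.046),('rodL top',(742,228),.124),('fin top L',(682,285),.08),
 ('rail far top outer',(223,130),.038),('rail near outer',(18,133),.038),('rail far bottom outer',(228,550),.038),('stop face floor L',(55,150),.003),('stop face floor R',(207,150),.003),('stop top inner',(130,143),.038),('tin1 top',(115,440),.055)]:
    print(n,kk(p,z),w(c,[f(*p)],z)[0])
E
python3 fit.py
```

```text
[570.2973  24.3071   0.0283] [-0.5  0.8 -0.8  0.7  0.6 -0.3  0.3  0.1  0.3 -1.4]
drv notch L [-23.3 115. ] [0.5437 0.1386]
drv notch R [-23.1 101.5] [0.5443 0.1251]
br L [-18.7  70. ] [0.5496 0.0937]
br R [-18.3  42.5] [0.5508 0.0662]
me L [-18.   20.8] [0.5517 0.0446]
me R [-17.3 -39.6] [ 0.5542 -0.0157]
mk L [-17.  -63.8] [ 0.5551 -0.0399]
mk R [-16.7 -83.6] [ 0.5559 -0.0597]
br wall [-34.5  55.7] [0.5343 0.079 ]
me wall [-27.   -8.8] [0.5435 0.0148]
mk wall [-25.8 -73.9] [ 0.5466 -0.0503]
rodL base [121.8  80.5] [0.6898 0.1082]
rodR base [122.1 -54.7] [ 0.6939 -0.0269]
rodL top [121.7  80.1] [0.6897 0.1078]
fin top L [118.9  47. ] [0.6879 0.0746]
rail far top outer [-51.6  94.1] [0.516  0.1169]
rail near outer [-131.6   91.1] [0.4362 0.1117]
rail far bottom outer [-51.7 -97.4] [ 0.5214 -0.0745]
stop face floor L [-127.5   78.4] [0.4406 0.099 ]
stop face floor R [-63.   79.9] [0.505  0.1023]
stop top inner [-87.8  88. ] [0.4801 0.1098]
tin1 top [-94.7 -35.3] [ 0.4766 -0.0136]
```

```bash
cat >> h.py <<'E'
def kw(x,y):
    """kit mm -> world m"""
    a=.0283; return np.array([.5703+(x*np.cos(a)-y*np.sin(a))/1000,.0243+(x*np.sin(a)+y*np.cos(a))/1000])
def wk(X,Y):
    a=.0283; d=np.array([X-.5703,Y-.0243])*1000; return np.array([d[0]*np.cos(a)+d[1]*np.sin(a),-d[0]*np.sin(a)+d[1]*np.cos(a)])
E
python3 -c "
from h import *
print(kw(122,13))
go([.691,.041,.15],1.6)"
```

```text
[0.6919 0.0407]
clk 2.2 pos [0.5705 0.1049 0.2975] yaw 3.23 open 0.992 F [-0.5 -1.5 -0.5] q7 -0.56
  d(tool mm) [117.   70.7 147.2] rot [-0.001  0.002  0.028] | world d [ 120.5  -63.9 -147.5]
```

Request:
play_rows(increments=[[0.6,29,18,36,0,0,0.014],[0.6,29,17,37,0,0,0.014],[0.6,29,18,37,0,0,0],[0.6,29,17,36,0,0,0],[0.6,0,0,0,0,0,0],[0.6,0,0,0,0,0,0],[0.6,0,0,0,0,0,0],[0.6,0,0,0,0,0,0]])

```text
clock: 3.2
tool_pos: [0.6899, 0.0278, 0.1524]
eef_rot: [1.0, 0.008, 0.001, 0.002]
contact_force: [-0.1, -0.2, -0.3]
opening: 0.603
```

```bash
python3 -c "
from h import *
go([.691,.041,.15],1.6)
shot('wrist','k2')"
```

```text
clk 3.2 pos [0.6899 0.0278 0.1524] yaw 0.95 open 0.603 F [-0.1 -0.2 -0.3] q7 -0.48
  d(tool mm) [  1.3 -13.2   2.4] rot [ 0.004 -0.002 -0.011] | world d [ 1.1 13.2 -2.4]
```

View pics/k2.png

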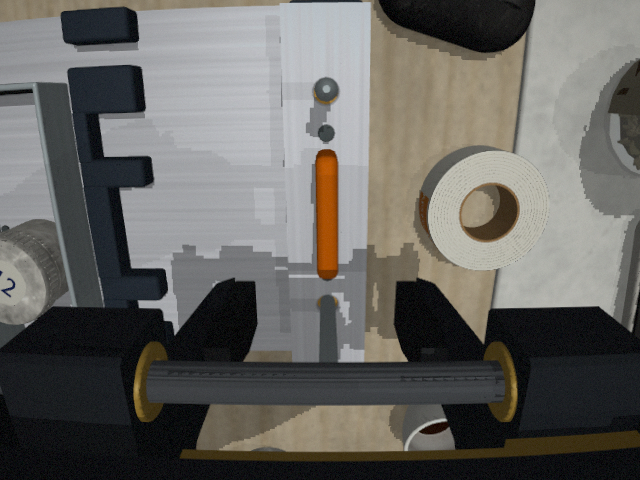

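```bash
python3 -c "
from h import *
import pickle
c=pickle.load(open('pics/k2.cal','rb'))
print(w(c,[(327,152),(327.5,275)],.08),w(c,[(326,89)],.124))
go([.691,.041,.052],1.6)"
```

```text
[[0.6908 0.0769]
 [0.6923 0.0085]] [[0.6896 0.1073]]
clk 3.25 pos [0.69   0.0279 0.1525] yaw 0.96 open 0.599 F [ 0.1 -0.6 -0.1] q7 -0.48
  d(tool mm) [  1.  -13.5 100.4] rot [ 0.004 -0.002 -0.011] | world d [   1.    13.1 -100.5]
```

Request:
play_rows(increments=[[0.6,1,-7,5,0.004,-0.002,-0.01],[0.6,0.5,-7,20,0,0,0],[0.6,0,0,25,0,0,0],[0.6,0,0,25,0,0,0],[0.6,0,0,20,0,0,0],[0.6,0,0,4,0,0,0],[0.6,0,0,0,0,0,0],[0.6,0,0,0,0,0,0]])

```text
clock: 4.25
tool_pos: [0.6903, 0.0476, 0.0472]
eef_rot: [1.0, 0.016, -0.0, -0.001]
contact_force: [-0.3, 0.1, -0.4]
opening: 0.599
```

```bash
python3 -c "
from h import *
go([.6915,.042,.052],1.6)"
```

```text
clk 4.25 pos [0.6903 0.0476 0.0472] yaw 1.83 open 0.599 F [-0.3  0.1 -0.4] q7 -0.54
  d(tool mm) [ 1.   5.7 -4.8] rot [-0.002  0.001  0.004] | world d [ 1.2 -5.6  4.8]
```

Request:
play_rows(increments=[[0.6,1,4,-3,0,0,0],[0.5,0,1,-1,0,0,0],[0,0,0,0,0,0,0],[0,0,0,0,0,0,0],[0,0,0,0,0,0,0],[0,0,0,0,0,0,0],[0,0,0,0,0,0,0],[0,0,0,0,0,0,0]], grip_force=50)

```text
clock: 5.25
tool_pos: [0.6925, 0.042, 0.0538]
eef_rot: [1.0, 0.016, 0.001, -0.001]
contact_force: [-0.3, 0.4, 0.5]
opening: 0.128
```

```bash
python3 -c "
from h import *
go([.6915,.042,.052],1.6)"
```

```text
clk 5.25 pos [0.6925 0.042  0.0538] yaw 1.78 open 0.128 F [-0.3  0.4  0.5] q7 -0.53
  d(tool mm) [-1.  -0.1  1.8] rot [-0.002 -0.002  0.003] | world d [-1.   0.  -1.8]
```

```bash
python3 -c "
from h import *
c=r.get_calibration('side')
print(w(c,[(134,238),(220,174),(303,112)],0))
plan([.6925,.041,.185])"
```

```text
[[ 0.8117 -0.3467]
 [ 0.5301 -0.3489]
 [ 0.206  -0.3527]]
clk 5.25 pos [0.6925 0.042  0.0538] yaw 1.78 open 0.128 F [-0.3  0.4  0.5] q7 -0.53 tilt 0.003
 n 3 world D mm [ -0.   -1.  131.2] total rv [-0.002 -0.002  0.   ]
  ,0.1,0.2,-43.7,-0.001,-0.001,0.0
   (x3)
```

Request:
play_rows(increments=[[0,0,0,-10,0,0,0],[0,0,0,-20,0,0,0],[0,0,0,-20,0,0,0],[0,0,0,-25,0,0,0],[0,0,0,-25,0,0,0],[0,0,0,-25,0,0,0],[0,0,0,-8,0,0,0],[0,0,0,0,0,0,0]])

```text
clock: 6.25
tool_pos: [0.6931, 0.0422, 0.1986]
eef_rot: [1.0, 0.016, 0.004, -0.002]
contact_force: [0.5, 0.0, -2.7]
opening: 0.133
```

```bash
python3 -c "
from h import *
plan([.43,-.318,.185],-90)
shot('wrist','k3')"
```

```text
clk 6.25 pos [0.6931 0.0422 0.1986] yaw 1.83 open 0.133 F [ 0.5  0.  -2.7] q7 -0.45 tilt 0.008
 n 9 world D mm [-263.1 -360.2  -13.6] total rv [-0.009 -0.003  1.603]
  ,-30.5,39.1,1.1,-0.001,-0.0,0.178
  ,-23.1,43.9,1.2,-0.001,-0.0,0.178
  ,-15.0,47.3,1.2,-0.001,-0.0,0.178
  ,-6.4,49.2,1.3,-0.001,-0.0,0.178
  ,2.4,49.5,1.3,-0.001,-0.0,0.178
  ,11.2,48.3,1.4,-0.001,-0.0,0.178
  ,19.6,45.5,1.4,-0.001,-0.0,0.178
  ,27.3,41.4,1.5,-0.001,-0.0,0.178
  ,34.2,35.9,1.5,-0.001,-0.0,0.178
```

View pics/k3.png

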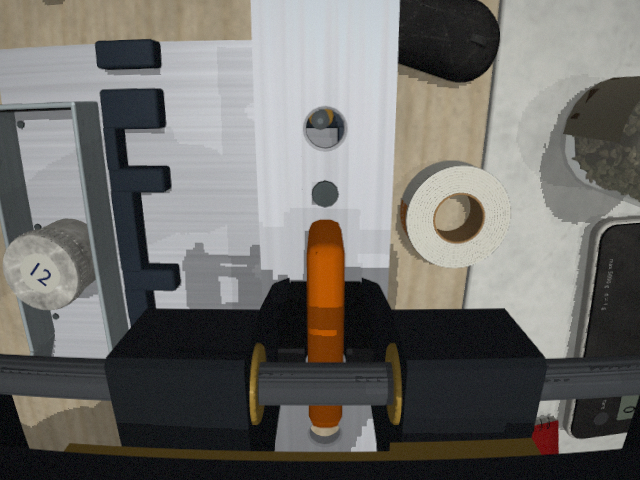

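Request:
play_rows(increments=[[0,-20,26,0,0,0,0.12],[0,-28,44,1,0,0,0.175],[0,-18,46,1,0,0,0.175],[0,-10,48,1,0,0,0.175],[0,0,49,1,0,0,0.175],[0,8,48,1,0,0,0.175],[0,16,46,1,0,0,0.175],[0,24,42,1,0,0,0.175]])

```text
clock: 7.3
tool_pos: [0.4559, -0.2625, 0.1802]
eef_rot: [0.781, -0.624, -0.005, -0.003]
contact_force: [0.3, 0.3, -1.3]
opening: 0.129
```

```bash
python3 -c "
from h import *
plan([.43,-.318,.185],-90)"
```

```text
clk 7.3 pos [ 0.4559 -0.2625  0.1802] yaw -77.29 open 0.129 F [ 0.3  0.3 -1.3] q7 -1.10 tilt 0.011
 n 2 world D mm [-25.9 -55.5   4.8] total rv [0.002 0.011 0.222]
  ,24.2,18.7,-2.7,0.001,0.006,0.111
  ,26.1,16.0,-2.6,0.001,0.006,0.111
```

Request:
play_rows(increments=[[0,18,14,0,0.001,0.006,0.08],[0,18,12,8,0.001,0.005,0.07],[0,5,2,20,0,0,0.02],[0,0,0,25,0,0,0],[0,0,0,25,0,0,0],[0,0,0,25,0,0,0],[0,0,0,15,0,0,0],[0,0,0,2,0,0,0]])

```text
clock: 8.3
tool_pos: [0.4368, -0.309, 0.0516]
eef_rot: [0.723, -0.691, -0.0, -0.002]
contact_force: [-0.1, -0.4, -2.7]
opening: 0.136
```

```bash
python3 -c "
from h import *
plan([.43,-.318,.015],-90)"
```

```text
clk 8.3 pos [ 0.4368 -0.309   0.0516] yaw -87.40 open 0.136 F [-0.1 -0.4 -2.7] q7 -1.19 tilt 0.003
 n 1 world D mm [ -6.8  -9.  -36.6] total rv [-0.002  0.002  0.045]
  ,8.8,7.3,36.5,-0.002,0.002,0.045
```

Request:
play_rows(increments=[[0,4,4,6,0,0,0.03],[0,1,2,8,0,0,0.012],[0,0,0,8,0,0,0],[0,0,0,6,0,0,0],[0,0,0,4,0,0,0],[0,0,0,2,0,0,0],[0,0,0,1.5,0,0,0],[0,0,0,0,0,0,0]])

```text
clock: 9.3
tool_pos: [0.4325, -0.3153, 0.0154]
eef_rot: [0.707, -0.707, 0.002, -0.002]
contact_force: [-0.0, -0.1, -2.8]
opening: 0.131
```

```bash
python3 -c "
from h import *
plan([.43,-.315,.015],-90)"
```

```text
clk 9.3 pos [ 0.4325 -0.3153  0.0154] yaw -89.97 open 0.131 F [-0.  -0.1 -2.8] q7 -1.21 tilt 0.006
 n 1 world D mm [-2.5  0.3 -0.4] total rv [-0.006  0.     0.001]
  ,-0.3,2.5,0.4,-0.006,0.0,0.001
   (x1)
```

Lower until it touches, release it gently, then rise.

Request:
play_rows(increments=[[0,0,0,1,0,0,0],[0,0,0,1,0,0,0],[0.15,0,0,0.3,0,0,0],[0.3,0,0,0,0,0,0],[0.4,0,0,0,0,0,0],[0.4,0,0,0,0,0,0],[0.4,0,0,-30,0,0,0],[0.4,0,0,-50,0,0,0]])

```text
clock: 10.3
tool_pos: [0.4309, -0.3143, 0.0925]
eef_rot: [0.707, -0.707, -0.001, -0.002]
contact_force: [0.3, 0.1, -0.1]
opening: 0.401
```

```bash
python3 -c "
from h import *
plan([.548,-.215,.2],-90)"
```

```text
clk 10.3 pos [ 0.4309 -0.3143  0.0925] yaw -89.94 open 0.401 F [ 0.3  0.1 -0.1] q7 -1.20 tilt 0.003
 n 4 world D mm [117.1  99.3 107.5] total rv [-0.001  0.003  0.001]
  ,-24.9,-29.3,-26.8,-0.0,0.001,0.0
   (x4)
```

Request:
play_rows(increments=[[1,0,0,-40,0,0,0],[1,-20,-40,-40,0,0,0],[1,-25,-45,-40,0,0,0],[1,-25,-45,-25,0,0,0],[1,-15,-15,-5,0,0,0],[1,-3,0,0,0,0,0],[1,0,0,0,0,0,0],[1,0,0,0,0,0,0]])

```text
clock: 11.3
tool_pos: [0.5731, -0.229, 0.2481]
eef_rot: [-0.704, 0.71, 0.001, -0.001]
contact_force: [0.3, -0.1, -0.3]
opening: 1.001
```

```bash
python3 -c "
from h import *
go([.58,-.22,.2],-88.4)
shot('wrist','t1');shot('side','s1')"
```

```text
clk 11.3 pos [ 0.5731 -0.229   0.2481] yaw -90.46 open 1.001 F [ 0.3 -0.1 -0.3] q7 -1.36
  d(tool mm) [-9. -7. 48.] rot [ 0.004  0.    -0.036] | world d [  6.9   9.  -48.1]
```

View pics/t1.png

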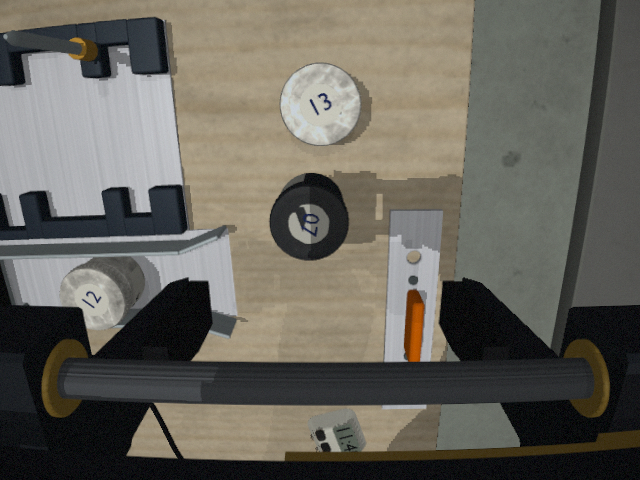

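View pics/s1.png

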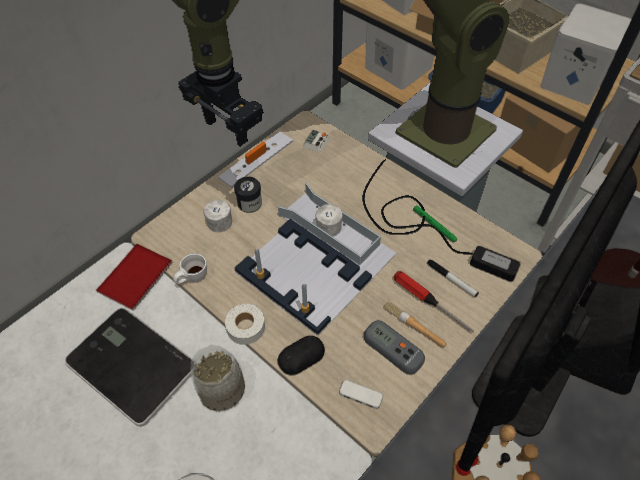

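```bash
python3 -c "
from h import *
import pickle
c=pickle.load(open('pics/t1.cal','rb'))
for n,p,z in [('grey',(319.5,104),.052),('black',(309,219),.068),('first',(91,297),.055)]:
    x=w(c,[p],z)[0];print(n,x,wk(*x))
print('mouth',kw(-92,-118),'stop',kw(-92,87))
print('keeper fin',w(c,[(415,293),(413,362)],.04))
im=cv2.imread('pics/s1_full.png');cv2.imwrite('pics/s1c.png',cv2.resize(im[200:340,220:400],None,fx=4.2,fy=4.2,interpolation=cv2.INTER_CUBIC))
"
```

```text
grey [ 0.6437 -0.2239] [  66.3645 -250.1746]
black [ 0.5549 -0.2147] [ -22.1358 -238.4559]
first [ 0.479  -0.0135] [-92.3606 -35.163 ]
mouth [ 0.4817 -0.0963] stop [0.4759 0.1087]
keeper fin [[ 0.4751 -0.31  ]
 [ 0.4    -0.3127]]
```

View pics/s1c.png

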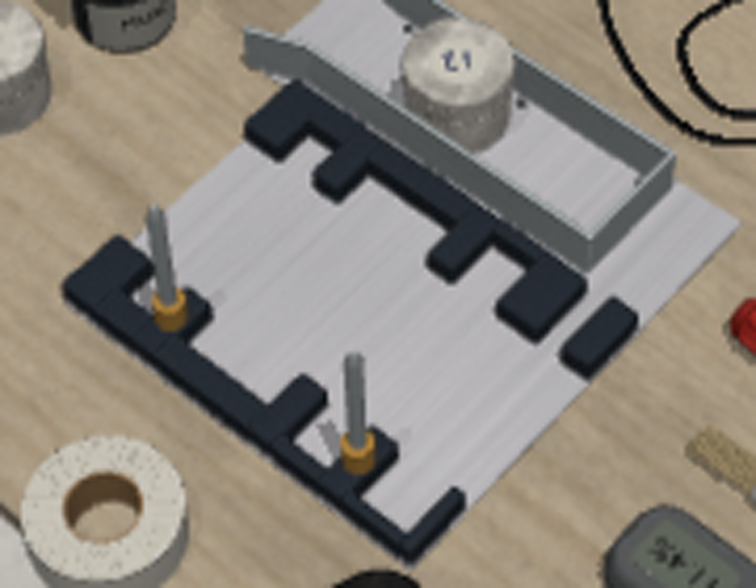

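```bash
python3 -c "
from h import *
plan([.554,-.2145,.13],-88.4,4)
"
```

```text
clk 11.4 pos [ 0.5734 -0.229   0.2483] yaw -90.46 open 1.001 F [-0.1  0.7 -0.2] q7 -1.36 tilt 0.004
 n 4 world D mm [ -19.4   14.5 -118.3] total rv [ 0.004  0.    -0.036]
  ,-3.6,4.8,29.6,0.001,0.0,-0.009
  ,-3.6,4.8,29.6,0.001,0.0,-0.009
  ,-3.7,4.8,29.6,0.001,0.0,-0.009
  ,-3.7,4.8,29.6,0.001,0.0,-0.009
```

Request:
play_rows(increments=[[1,-4,5,25,0.001,0,-0.009],[1,-4,5,30,0.001,0,-0.009],[1,-3.5,4.5,30,0.001,0,-0.009],[1,-2,3,20,0,0,-0.008],[1,0,0,3,0,0,0],[1,0,0,0,0,0,0],[1,0,0,0,0,0,0],[1,0,0,0,0,0,0]])

```text
clock: 12.4
tool_pos: [0.5537, -0.2214, 0.139]
eef_rot: [0.714, -0.7, 0.002, 0.001]
contact_force: [-0.9, -0.7, -0.3]
opening: 1.003
```

```bash
python3 -c "
from h import *
shot('wrist','t2')
plan([.554,-.2145,.036],-88.4,4)
"
```

```text
clk 12.45 pos [ 0.5538 -0.2214  0.139 ] yaw -88.90 open 1.005 F [-0.4 -0.5  0.7] q7 -1.37 tilt 0.004
 n 4 world D mm [   0.2    6.9 -103. ] total rv [-0.002 -0.003 -0.009]
  ,-1.8,-0.0,25.7,-0.0,-0.001,-0.002
   (x4)
```

View pics/t2.png

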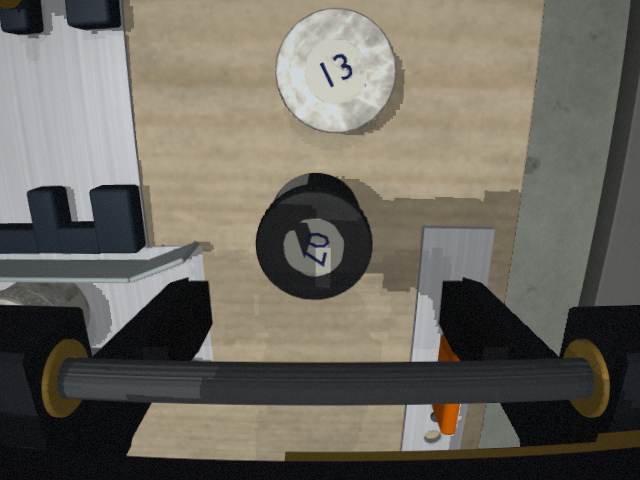

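```bash
python3 -c "
from h import *
import pickle
c=pickle.load(open('pics/t2.cal','rb'))
for p,z in [((314.5,242),.068),((314,247),.068),((336,71),.052)]: print(w(c,[p],z))
g=w(c,[(314.5,242)],.068)[0]
print(proj(c,[[g[0]+.032*np.cos(t),g[1]+.032*np.sin(t),.068] for t in (0,1.57,3.14,4.71)]))
"
```

```text
[[ 0.5542 -0.2147]]
[[ 0.5514 -0.2145]]
[[ 0.6435 -0.2245]]
[[315.2488 183.7957]
 [255.5528 240.9077]
 [313.7517 295.6099]
 [373.4044 243.1247]]
```

Request:
play_rows(increments=[[1,-4,0.5,15,0,-0.002,-0.005],[1,-3,0.5,25,0,0,-0.003],[1,0,0,25,0,0,0],[1,0,0,20,0,0,0],[1,0,0,10,0,0,0],[1,0,0,2,0,0,0],[0.6,0,0,0,0,0,0],[0.6,0,0,0,0,0,0]], grip_force=20)

```text
clock: 13.45
tool_pos: [0.5537, -0.2125, 0.0375]
eef_rot: [0.718, -0.696, 0.002, -0.001]
contact_force: [0.3, -0.9, -0.4]
opening: 0.793
```

```bash
python3 -c "
from h import *
plan([.5525,-.2145,.036],-88.4,4)
"
```

```text
clk 13.45 pos [ 0.5537 -0.2125  0.0375] yaw -88.29 open 0.793 F [ 0.3 -0.9 -0.4] q7 -1.40 tilt 0.004
 n 4 world D mm [-1.2 -2.  -1.5] total rv [-0.004 -0.     0.002]
  ,0.5,0.3,0.4,-0.001,-0.0,0.0
   (x4)
```

Request:
play_rows(increments=[[0.6,0,1,0,0,0,0],[0.6,0,0,0,0,0,0],[0.6,0,0,0,0,0,0],[0.6,0,0,0,0,0,0],[0.6,0,0,-6,0,0,0],[0.6,0,0,-6,0,0,0],[0.6,0,0,-4,0,0,0],[0.6,0,0,0,0,0,0]], grip_force=25)

```text
clock: 14.45
tool_pos: [0.5532, -0.2128, 0.056]
eef_rot: [0.717, -0.697, 0.003, -0.002]
contact_force: [0.3, -0.4, -0.6]
opening: 0.722
```

```bash
python3 -c "
from h import *
p=kw(-92,-190)
plan([*p,.052],-88.4)
shot('wrist','t3')
"
```

```text
clk 14.45 pos [ 0.5532 -0.2128  0.056 ] yaw -88.31 open 0.722 F [ 0.3 -0.4 -0.6] q7 -1.40 tilt 0.006
 n 2 world D mm [-69.5  44.6  -4. ] total rv [-0.006 -0.001  0.002]
  ,-23.3,34.1,1.8,-0.003,-0.001,0.001
   (x2)
```

View pics/t3.png

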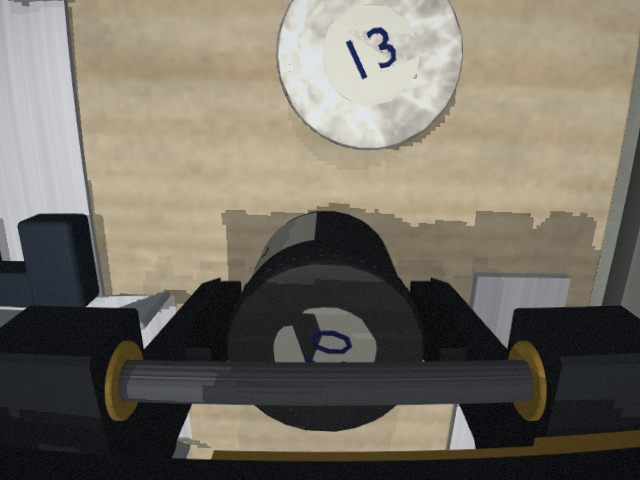

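```bash
python3 -c "
from h import *
import pickle
c=pickle.load(open('pics/t3.cal','rb'))
s=r.get_state()
for dx in (-.004,-.002,0,.002,.004):
    g=s['tool_pos'][:2]+[dx,0]
    print(dx,proj(c,[[g[0]+.032*np.cos(t),g[1]+.032*np.sin(t),.0865] for t in (0,1.57,3.14,4.71)]).round(0).tolist())
"
```

```text
-0.004 [[332.0, 265.0], [228.0, 355.0], [325.0, 437.0], [428.0, 360.0]]
-0.002 [[332.0, 258.0], [228.0, 349.0], [325.0, 432.0], [428.0, 355.0]]
0 [[332.0, 252.0], [228.0, 344.0], [326.0, 428.0], [429.0, 349.0]]
0.002 [[332.0, 246.0], [227.0, 338.0], [326.0, 423.0], [430.0, 344.0]]
0.004 [[333.0, 239.0], [227.0, 333.0], [326.0, 418.0], [430.0, 338.0]]
```

```bash
python3 -c "
from h import *
plan([*kw(-90,-192),.050],-88.4,3)
print(kw(-90,-192),kw(-90,-80))
"
```

```text
clk 14.5 pos [ 0.5531 -0.2128  0.0558] yaw -88.30 open 0.720 F [-0.8  0.4 -0.9] q7 -1.40 tilt 0.006
 n 3 world D mm [-67.3  42.6  -5.8] total rv [-0.006 -0.001  0.002]
  ,-14.9,22.0,1.8,-0.002,-0.0,0.001
   (x3)
[ 0.4858 -0.1702] [ 0.4826 -0.0582]
```

Request:
play_rows(increments=[[0.6,-8,15,1,-0.002,0,0.001],[0.6,-14,20,2,-0.002,0,0],[0.6,-14,20,1,0,0,0],[0.6,-6,7,0,0,0,0],[0.6,-1,1,0,0,0,0],[0.6,0,0,0,0,0,0],[0.6,0,0,0,0,0,0],[0.6,0,0,0,0,0,0]])

```text
clock: 15.5
tool_pos: [0.4911, -0.1726, 0.0513]
eef_rot: [0.717, -0.698, 0.004, -0.002]
contact_force: [0.3, -0.1, -0.5]
opening: 0.724
```

```bash
python3 -c "
from h import *
plan([*kw(-90,-192),.049],-88.4,3)
plan([*kw(-90,-80),.049],-88.4,8)
"
```

```text
clk 15.5 pos [ 0.4911 -0.1726  0.0513] yaw -88.46 open 0.724 F [ 0.3 -0.1 -0.5] q7 -1.45 tilt 0.008
 n 3 world D mm [-5.4  2.4 -2.3] total rv [-0.008 -0.003 -0.001]
  ,-0.9,1.8,0.8,-0.003,-0.001,-0.0
   (x3)
clk 15.5 pos [ 0.4911 -0.1726  0.0513] yaw -88.46 open 0.724 F [ 0.3 -0.1 -0.5] q7 -1.45 tilt 0.008
 n 8 world D mm [ -8.5 114.4  -2.3] total rv [-0.008 -0.003 -0.001]
  ,-14.3,0.7,0.2,-0.001,-0.0,-0.0
   (x8)
```

Correct laterally first, then go in along kit +y (tool −x).

Request:
play_rows(increments=[[0.6,-2,4,1,-0.004,-0.001,0],[0.6,-2,1.4,1,-0.003,-0.001,0],[0.6,-8,0,0,0,0,0],[0.6,-12,0,0,0,0,0],[0.6,-12,0,0,0,0,0],[0.6,-12,0,0,0,0,0],[0.6,-5,0,0,0,0,0],[0.6,0,0,0,0,0,0]])

```text
clock: 16.5
tool_pos: [0.4843, -0.1145, 0.0491]
eef_rot: [0.717, -0.697, 0.0, -0.0]
contact_force: [0.5, -0.9, -1.3]
opening: 0.722
```

```bash
python3 -c "
from h import *
plan([*kw(-90,-80),.048],-88.4,8)
print(wk(*r.get_state()['tool_pos'][:2]))
"
```

```text
clk 16.5 pos [ 0.4843 -0.1145  0.0491] yaw -88.32 open 0.722 F [ 0.5 -0.9 -1.3] q7 -1.52 tilt 0.001
 n 8 world D mm [-1.7 56.3 -1.1] total rv [-0.001 -0.     0.001]
  ,-7.0,0.0,0.1,-0.0,-0.0,0.0
   (x8)
[ -89.8726 -136.3086]
```

Request:
play_rows(increments=[[0.6,-6,0,0,0,0,0],[0.6,-8,0,0,0,0,0],[0.6,-8,0,0,0,0,0],[0.6,-8,0,0,0,0,0],[0.6,-8,0,0,0,0,0],[0.6,-8,0,0,0,0,0],[0.6,-6,0,0,0,0,0],[0.6,0,0,0,0,0,0]])

```text
clock: 17.5
tool_pos: [0.4829, -0.0599, 0.0491]
eef_rot: [0.717, -0.697, 0.001, 0.0]
contact_force: [0.1, 0.1, -0.1]
opening: 0.724
```

```bash
python3 -c "
from h import *
plan([*kw(-90,-80),.041],-88.4,8)
print(wk(*r.get_state()['tool_pos'][:2]))
shot('wrist','t4');shot('side','t4s',(240,160,440,290),4)
"
```

```text
clk 17.5 pos [ 0.4829 -0.0599  0.0491] yaw -88.40 open 0.724 F [ 0.1  0.1 -0.1] q7 -1.59 tilt 0.002
 n 8 world D mm [-0.3  1.7 -8.1] total rv [-0.001 -0.001 -0.   ]
  ,-0.2,0.0,1.0,-0.0,-0.0,-0.0
   (x8)
[-89.7536 -81.7369]
```

View pics/t4s.png

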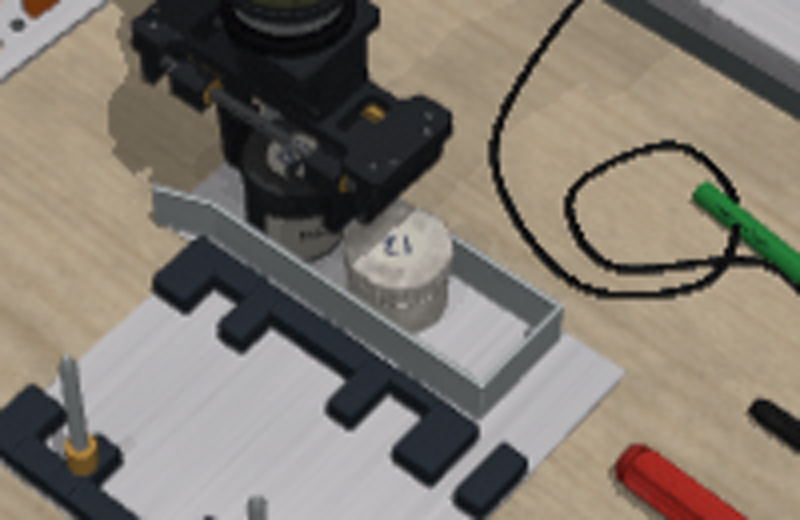

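Request:
play_rows(increments=[[0.6,0,0,3,0,0,0],[0.6,0,0,3,0,0,0],[0.6,0,0,2,0,0,0],[0.6,0,0,0.5,0,0,0],[0.8,0,0,0,0,0,0],[0.9,0,0,0,0,0,0],[0.9,0,0,0,0,0,0],[0.9,0,0,-30,0,0,0]])

```text
clock: 18.6
tool_pos: [0.4817, -0.0618, 0.0696]
eef_rot: [0.716, -0.698, -0.0, 0.001]
contact_force: [0.8, 0.1, 0.2]
opening: 0.902
```

```bash
python3 -c "
from h import *
plan([.6437,-.2242,.15],-88.4)
"
```

```text
clk 18.6 pos [ 0.4817 -0.0618  0.0696] yaw -88.57 open 0.902 F [0.8 0.1 0.2] q7 -1.59 tilt 0.003
 n 5 world D mm [ 162.  -162.4   80.4] total rv [ 0.002 -0.002 -0.003]
  ,33.3,-31.5,-16.1,0.0,-0.0,-0.001
   (x5)
```

Request:
play_rows(increments=[[0.95,0,0,-40,0,0,0],[1,0,-5,-40,0,0,0],[1,30,-32,-5,0,0,0],[1,40,-40,0,0,0,0],[1,40,-40,0,0,0,0],[1,30,-32,0,0,0,0],[1,8,-8,0,0,0,0],[1,0,0,0,0,0,0]])

```text
clock: 19.6
tool_pos: [0.6465, -0.2071, 0.1573]
eef_rot: [0.717, -0.697, -0.001, 0.001]
contact_force: [-0.2, 0.8, 0.5]
opening: 0.999
```

```bash
python3 -c "
from h import *
plan([.6437,-.2242,.13],-88.4)
shot('wrist','t5')
"
```

```text
clk 19.6 pos [ 0.6465 -0.2071  0.1573] yaw -88.31 open 0.999 F [-0.2  0.8  0.5] q7 -1.36 tilt 0.003
 n 1 world D mm [ -2.8 -17.1 -27.3] total rv [0.003 0.001 0.002]
  ,17.1,3.2,27.3,0.003,0.001,0.002
   (x1)
```

View pics/t5.png

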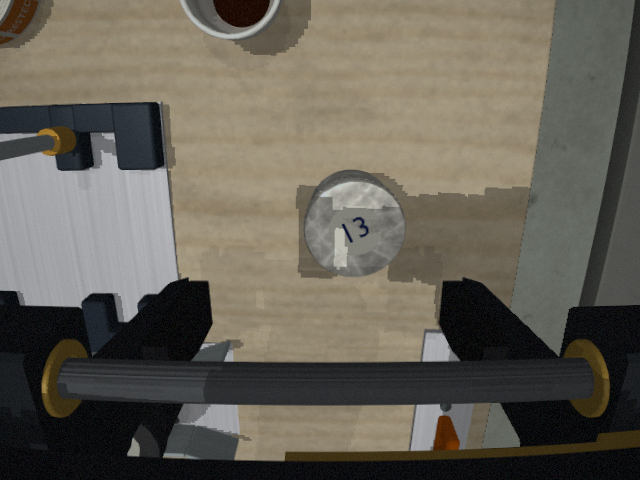

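```bash
python3 -c "
from h import *
import pickle
c=pickle.load(open('pics/t5.cal','rb'))
print(w(c,[(355,227)],.052))
for dx in (.641,.643,.645):
    g=[dx,-.2242]
    print(dx,proj(c,[[g[0]+.032*np.cos(t),g[1]+.032*np.sin(t),.052] for t in (0,1.57,3.14,4.71)]).round(0).tolist())
"
```

```text
[[ 0.6453 -0.2244]]
0.641 [[357.0, 183.0], [303.0, 232.0], [352.0, 281.0], [405.0, 235.0]]
0.643 [[357.0, 180.0], [303.0, 229.0], [352.0, 278.0], [406.0, 232.0]]
0.645 [[357.0, 176.0], [303.0, 226.0], [352.0, 275.0], [406.0, 229.0]]
```

Request:
play_rows(increments=[[1,9,1.5,20,0.003,0,0.002],[1,7,0.7,30,0,0,0],[1,0.5,0,30,0,0,0],[1,0,0,30,0,0,0],[1,0,0,18,0,0,0],[1,0,0,4,0,0,0],[1,0,0,0,0,0,0],[1,0,0,0,0,0,0]])

```text
clock: 20.65
tool_pos: [0.6425, -0.216, 0.0246]
eef_rot: [0.719, -0.695, -0.002, -0.002]
contact_force: [-0.2, 0.1, 0.4]
opening: 1.0
```

```bash
python3 -c "
from h import *
plan([.644,-.2242,.022],-88.4)
"
```

```text
clk 20.65 pos [ 0.6425 -0.216   0.0246] yaw -87.99 open 1.000 F [-0.2  0.1  0.4] q7 -1.36 tilt 0.004
 n 1 world D mm [ 1.5 -8.2 -2.6] total rv [0.    0.004 0.007]
  ,8.3,-1.2,2.6,0.0,0.004,0.007
   (x1)
```

Request:
play_rows(increments=[[1,5,-1,1.5,0,0.003,0.006],[1,2,0,0,0,0,0],[0.6,0,0,0,0,0,0],[0.6,0,0,0,0,0,0],[0.6,0,0,0,0,0,0],[0.6,0,0,0,0,0,0],[0.6,0,0,0,0,0,0],[0.6,0,0,0,0,0,0]])

```text
clock: 21.65
tool_pos: [0.6451, -0.2244, 0.0251]
eef_rot: [0.717, -0.697, 0.001, -0.001]
contact_force: [-0.6, -0.6, -0.2]
opening: 0.723
```

```bash
python3 -c "
from h import *
plan([.644,-.2242,.042],-88.4)
"
```

```text
clk 21.65 pos [ 0.6451 -0.2244  0.0251] yaw -88.39 open 0.723 F [-0.6 -0.6 -0.2] q7 -1.36 tilt 0.003
 n 1 world D mm [-1.1  0.2 16.9] total rv [-0.003 -0.     0.   ]
  ,-0.3,1.1,-16.9,-0.003,-0.0,0.0
   (x1)
```

Request:
play_rows(increments=[[0.6,0,0,-5,0,0,0],[0.6,0,0,-6,0,0,0],[0.6,0,0,-4,0,0,0],[0.6,-8,15,0,0,0,0],[0.6,-10,25,0,0,0,0],[0.6,-10,25,0,0,0,0],[0.6,-8,20,0,0,0,0],[0.6,-2,4,0,0,0,0]])

```text
clock: 22.65
tool_pos: [0.554, -0.1879, 0.0423]
eef_rot: [0.717, -0.697, 0.003, -0.002]
contact_force: [-0.6, -0.6, -1.2]
opening: 0.725
```

```bash
python3 -c "
from h import *
c=shot('wrist','t6')
s=r.get_state()
plan([*kw(-91,-192),.040],-88.4)
z=.052+s['tool_pos'][2]-.0251
for dx in (-.004,-.002,0,.002,.004):
    g=s['tool_pos'][:2]+[dx,0]
    print(dx,proj(c,[[g[0]+.032*np.cos(t),g[1]+.032*np.sin(t),z] for t in (0,1.57,3.14,4.71)]).round(0).tolist())
"
```

```text
clk 22.7 pos [ 0.5544 -0.1879  0.0423] yaw -88.38 open 0.726 F [-0.6  0.4  0.1] q7 -1.39 tilt 0.007
 n 2 world D mm [-69.7  17.7  -2.3] total rv [-0.007 -0.001  0.   ]
  ,-9.8,34.6,0.9,-0.004,-0.0,0.0
   (x2)
-0.004 [[332.0, 259.0], [231.0, 347.0], [325.0, 428.0], [426.0, 352.0]]
-0.002 [[332.0, 252.0], [230.0, 342.0], [326.0, 423.0], [426.0, 347.0]]
0 [[332.0, 246.0], [230.0, 337.0], [326.0, 419.0], [427.0, 341.0]]
0.002 [[332.0, 240.0], [230.0, 331.0], [326.0, 414.0], [428.0, 336.0]]
0.004 [[333.0, 233.0], [230.0, 326.0], [326.0, 410.0], [428.0, 331.0]]
```

View pics/t6.png

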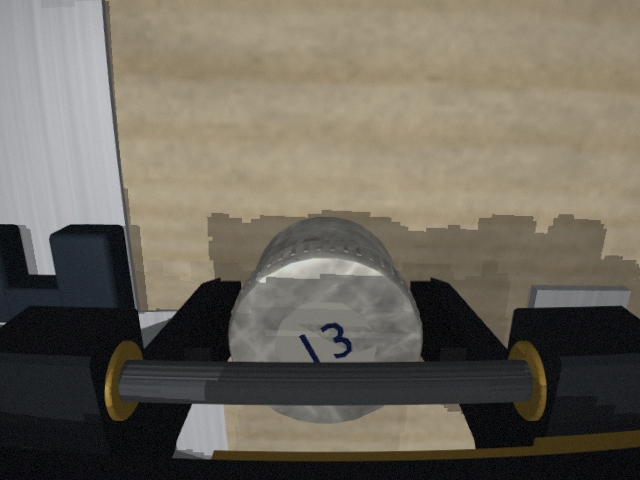

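```bash
python3 -c "
from h import *
plan([*kw(-89.5,-207),.038],-88.4,3)
"
```

```text
clk 22.7 pos [ 0.5544 -0.1879  0.0423] yaw -88.38 open 0.726 F [-0.6  0.4  0.1] q7 -1.39 tilt 0.007
 n 3 world D mm [-67.8   2.7  -4.3] total rv [-0.007 -0.001  0.   ]
  ,-1.6,22.6,1.3,-0.002,-0.0,0.0
   (x3)
```

Request:
play_rows(increments=[[0.6,-1,18,1,-0.002,0,0],[0.6,-1,24,2,-0.002,0,0],[0.6,-1,18,1,-0.002,0,0],[0.6,-1,6,0,0,0,0],[0.6,0,1.5,0,0,0,0],[0.6,0,0,0,0,0,0],[0.6,0,0,0,0,0,0],[0.6,0,0,0,0,0,0]])

```text
clock: 23.7
tool_pos: [0.497, -0.188, 0.0388]
eef_rot: [0.717, -0.697, 0.008, -0.005]
contact_force: [-0.2, -0.1, -0.7]
opening: 0.718
```

```bash
python3 -c "
from h import *
plan([*kw(-89.5,-120),.038],-88.4,8)
print(wk(*r.get_state()['tool_pos'][:2]))
"
```

```text
clk 23.7 pos [ 0.497  -0.188   0.0388] yaw -88.34 open 0.718 F [-0.2 -0.1 -0.7] q7 -1.39 tilt 0.018
 n 8 world D mm [-12.8  89.8  -0.8] total rv [-0.018 -0.005  0.001]
  ,-11.3,1.3,0.0,-0.002,-0.001,0.0
   (x8)
[ -79.245  -210.1529]
```

Request:
play_rows(increments=[[0.6,-2,7,0,-0.01,-0.003,0],[0.6,-6,3,0,-0.008,-0.002,0],[0.6,-12,0.3,0,0,0,0],[0.6,-12,0,0,0,0,0],[0.6,-12,0,0,0,0,0],[0.6,-6,0,0,0,0,0],[0.6,0,0,0,0,0,0],[0.6,0,0,0,0,0,0]])

```text
clock: 24.7
tool_pos: [0.4849, -0.1336, 0.0388]
eef_rot: [0.718, -0.696, -0.001, 0.0]
contact_force: [-1.1, -0.5, -0.2]
opening: 0.719
```

```bash
python3 -c "
from h import *
plan([*kw(-89.5,-120),.038],-88.4,8)
print(wk(*r.get_state()['tool_pos'][:2]))
"
```

```text
clk 24.7 pos [ 0.4849 -0.1336  0.0388] yaw -88.21 open 0.719 F [-1.1 -0.5 -0.2] q7 -1.45 tilt 0.002
 n 8 world D mm [-0.7 35.4 -0.8] total rv [0.001 0.001 0.003]
  ,-4.4,-0.1,0.1,0.0,0.0,0.0
   (x8)
[ -89.8258 -155.4426]
```

Request:
play_rows(increments=[[0.6,-5,0,0,0,0,0],[0.6,-8,0,0,0,0,0],[0.6,-8,0,0,0,0,0],[0.6,-8,0,0,0,0,0],[0.6,-8,0,0,0,0,0],[0.6,-8,0,0,0,0,0],[0.6,-7,0,0,0,0,0],[0.6,-1,0,0,0,0,0]])

```text
clock: 25.7
tool_pos: [0.483, -0.0789, 0.0389]
eef_rot: [0.717, -0.697, -0.0, 0.001]
contact_force: [-0.5, -3.5, -0.3]
opening: 0.722
```

```bash
python3 -c "
from h import *
plan([*kw(-89.5,-110),.028],-88.4,8)
print(wk(*r.get_state()['tool_pos'][:2]))
shot('side','t7s',(240,160,440,290),4)
"
```

```text
clk 25.7 pos [ 0.483  -0.0789  0.0389] yaw -88.35 open 0.722 F [-0.5 -3.5 -0.3] q7 -1.52 tilt 0.002
 n 8 world D mm [  0.9  -9.3 -10.9] total rv [ 0.001 -0.001  0.001]
  ,1.2,-0.1,1.4,0.0,-0.0,0.0
   (x8)
[ -90.1385 -100.6956]
```

View pics/t7s.png

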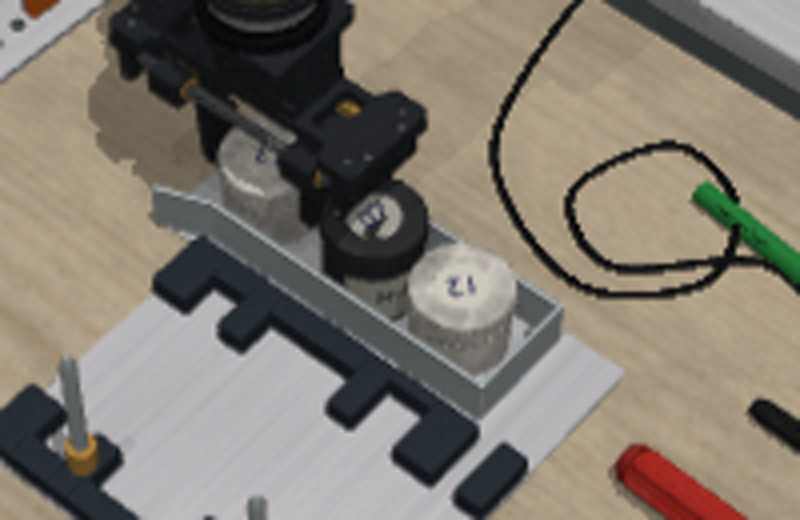

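Request:
play_rows(increments=[[0.6,0,0,4,0,0,0],[0.6,0,0,4,0,0,0],[0.6,0,0,2,0,0,0],[0.6,0,0,0.5,0,0,0],[0.8,0,0,0,0,0,0],[0.85,0,0,0,0,0,0],[0.85,0,0,0,0,0,0],[0.85,0,0,-30,0,0,0]])

```text
clock: 26.75
tool_pos: [0.4821, -0.0796, 0.0569]
eef_rot: [0.717, -0.697, -0.001, 0.002]
contact_force: [0.6, 0.0, -0.3]
opening: 0.851
```

```bash
python3 -c "
from h import *
plan([*kw(-91.5,-175),.085],-88.4,3)
"
```

```text
clk 26.75 pos [ 0.4821 -0.0796  0.0569] yaw -88.45 open 0.851 F [ 0.6  0.  -0.3] q7 -1.52 tilt 0.004
 n 3 world D mm [  1.7 -73.6  28.1] total rv [ 0.004 -0.001 -0.001]
  ,24.5,0.2,-9.3,0.001,-0.0,-0.0
   (x3)
```

Request:
play_rows(increments=[[0.85,0,0,-35,0,0,0],[0.6,10,0,-5,0,0,0],[0,25,0,0,0,0,0],[0,25,0,0,0,0,0],[0,15,0,10,0,0,0],[0,2,0,25,0,0,0],[0,0,0,25,0,0,0],[0,0,0,8,0,0,0]])

```text
clock: 27.75
tool_pos: [0.4839, -0.156, 0.0242]
eef_rot: [0.718, -0.696, -0.004, 0.0]
contact_force: [-0.5, -0.4, 0.7]
opening: 0.081
```

```bash
python3 -c "
from h import *
plan([*kw(-91.5,-175),.025],-88.4,3)
shot('side','t8s',(240,160,440,290),4)
"
```

```text
clk 27.75 pos [ 0.4839 -0.156   0.0242] yaw -88.16 open 0.081 F [-0.5 -0.4  0.7] q7 -1.41 tilt 0.007
 n 3 world D mm [-0.1  2.8  0.8] total rv [0.005 0.005 0.004]
  ,-0.9,0.0,-0.3,0.002,0.002,0.001
   (x3)
```

View pics/t8s.png

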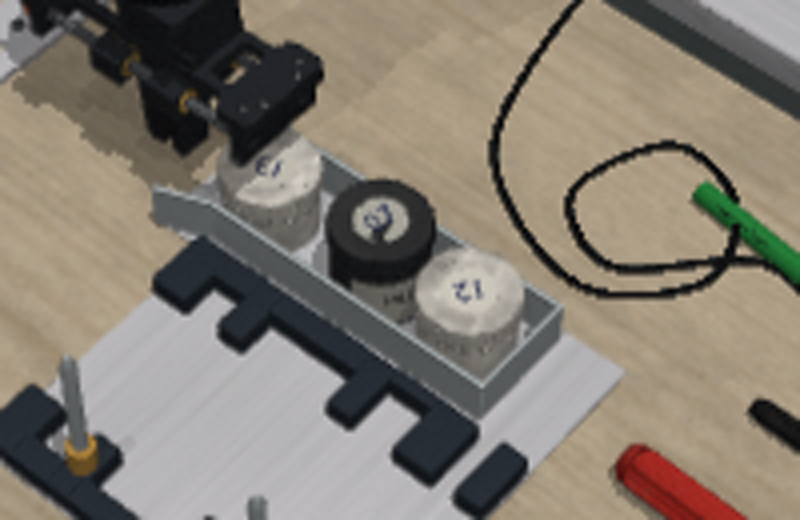

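Request:
play_rows(increments=[[0,-4,0,0,0.003,0.003,0],[0,-7,0,0,0.002,0.002,0],[0,-8,0,0,0,0,0],[0,-8,0,0,0,0,0],[0,-8,0,0,0,0,0],[0,-6,0,0,0,0,0],[0,-4,0,0,0,0,0],[0,-2,0,0,0,0,0]])

```text
clock: 28.8
tool_pos: [0.4836, -0.1054, 0.0259]
eef_rot: [0.719, -0.695, 0.002, -0.001]
contact_force: [-0.4, -2.1, -1.0]
opening: 0.001
```

```bash
python3 -c "
from h import *
plan([*kw(-91.5,-122),.025],-88.4,3)
shot('side','t9s',(240,160,440,290),4)
"
```

```text
clk 28.8 pos [ 0.4836 -0.1054  0.0259] yaw -88.08 open 0.001 F [-0.4 -2.1 -1. ] q7 -1.47 tilt 0.003
 n 3 world D mm [-1.3  5.1 -0.9] total rv [-0.003 -0.001  0.006]
  ,-1.7,0.4,0.3,-0.001,-0.0,0.002
   (x3)
```

View pics/t9s.png

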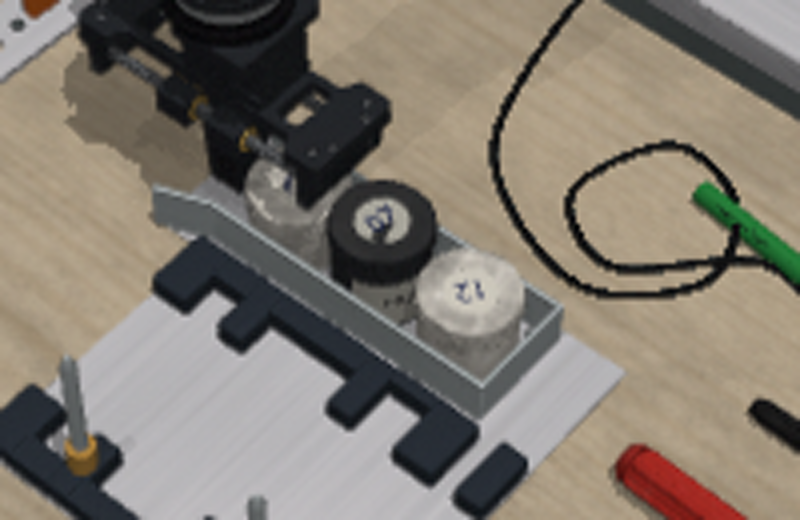

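Nearly home. Continue in small steps and watch the force.

Request:
play_rows(increments=[[0,-3,0,0,0,0,0.003],[0,-3,0,0,0,0,0.003],[0,-3,0,0,0,0,0],[0,-2,0,0,0,0,0],[0,-2,0,0,0,0,0],[0,-2,0,0,0,0,0],[0,-2,0,0,0,0,0],[0,0,0,0,0,0,0]])

```text
clock: 29.85
tool_pos: [0.4831, -0.1005, 0.0263]
eef_rot: [0.711, -0.703, 0.008, 0.004]
contact_force: [-0.4, -0.6, -0.4]
opening: 0.007
```

```bash
python3 -c "
from h import *
plan([*kw(-91.5,-122),.025],-88.4,3)
"
```

```text
clk 29.85 pos [ 0.4831 -0.1005  0.0263] yaw -89.36 open 0.007 F [-0.4 -0.6 -0.4] q7 -1.50 tilt 0.017
 n 3 world D mm [-0.8  0.3 -1.3] total rv [-0.005 -0.016 -0.017]
  ,-0.1,0.3,0.4,-0.002,-0.005,-0.006
  ,-0.1,0.3,0.4,-0.002,-0.005,-0.006
  ,-0.1,0.3,0.4,-0.002,-0.005,-0.006
```

Request:
play_rows(increments=[[0,6,0,0,0,-0.008,-0.008],[0,10,0,-10,0,0,0],[0,0,0,-40,0,0,0],[0,0,0,-50,0,0,0],[0.5,0,0,-50,0,0,0],[1,0,0,-50,0,0,0],[1,0,0,-40,0,0,0],[1,0,0,-10,0,0,0]])

```text
clock: 30.85
tool_pos: [0.4808, -0.1167, 0.2874]
eef_rot: [0.714, -0.7, 0.004, -0.0]
contact_force: [0.2, 1.0, -0.3]
opening: 0.433
```

```bash
python3 -c "
from h import *
plan([.52,.2,.3],0)
"
```

```text
clk 30.85 pos [ 0.4808 -0.1167  0.2874] yaw -88.81 open 0.433 F [ 0.2  1.  -0.3] q7 -1.44 tilt 0.007
 n 9 world D mm [ 39.2 316.7  12.6] total rv [-0.    -0.008 -1.55 ]
  ,-35.1,-5.1,-1.5,-0.0,-0.001,-0.172
  ,-33.7,-11.0,-1.5,-0.0,-0.001,-0.172
  ,-31.3,-16.6,-1.5,-0.0,-0.001,-0.172
  ,-28.0,-21.8,-1.5,-0.0,-0.001,-0.172
  ,-23.8,-26.2,-1.4,-0.0,-0.001,-0.172
  ,-19.0,-29.9,-1.4,-0.0,-0.001,-0.172
  ,-13.6,-32.7,-1.4,-0.0,-0.001,-0.172
  ,-7.8,-34.6,-1.4,-0.0,-0.001,-0.172
  ,-1.7,-35.4,-1.4,-0.0,-0.001,-0.172
```

Request:
play_rows(increments=[[1,-37,-6,-2,0,0,-0.185],[1,-35,-13,-2,0,0,-0.185],[1,-32,-20,-2,0,0,-0.185],[1,-27,-26,-2,0,0,-0.185],[1,-22,-30,-1,0,0,-0.185],[1,-16,-33,-1,0,0,-0.185],[1,-10,-34,-1,0,0,-0.185],[1,-4,-30,-1,0,0,-0.185]])

```text
clock: 31.85
tool_pos: [0.5195, 0.1712, 0.2932]
eef_rot: [1.0, -0.025, -0.003, 0.005]
contact_force: [-0.3, 0.5, -0.1]
opening: 0.999
```

```bash
python3 -c "
from h import *
plan([.52,.2,.3],0)
shot('wrist','v1')
"
```

```text
clk 31.85 pos [0.5195 0.1712 0.2932] yaw -2.86 open 0.999 F [-0.3  0.5 -0.1] q7 -0.75 tilt 0.012
 n 1 world D mm [ 0.5 28.8  6.8] total rv [ 0.01   0.007 -0.05 ]
  ,-0.9,-28.7,-7.1,0.01,0.007,-0.05
```

View pics/v1.png

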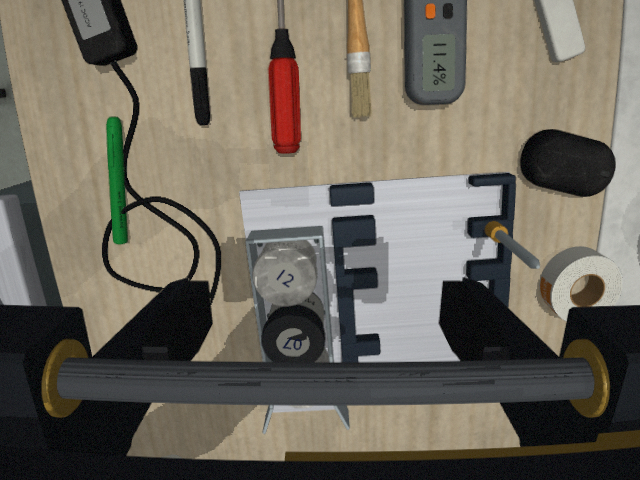

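```bash
python3 -c "
from h import *
import pickle
c=pickle.load(open('pics/v1.cal','rb'))
for n,p,z in [('tin1',(285,271),.055),('black',(292,337),.071),('drv wall',(504,200),.021),('far edge',(514,180),.021),('notch top',(490,186),.021),('notch bot',(490,217),.021),('plate corner',(241,191),.003),('mk end',(203,123),.008),('mk L0',(194,20),.016),('drv end',(287,152),.0135),('drv at',(284,60),.0135),('brush end',(361,117),.011),('brush up',(357,10),.011),('meter end',(434,103),.02),('meter l',(405,60),.028),('meter r',(466,60),.028)]:
    x=w(c,[p],z)[0];print(n,x,wk(*x).round(1))
"
```

```text
tin1 [0.4745 0.0841] [-94.1  62.5]
black [0.4778 0.0193] [-92.6  -2.4]
drv wall [0.7002 0.1371] [133.  109.1]
far edge [0.7091 0.1576] [142.6 129.3]
notch top [0.6845 0.1524] [117.8 124.8]
notch bot [0.6866 0.1195] [118.9  91.9]
plate corner [0.4283 0.1551] [-138.2  134.8]
mk end [0.3982 0.2278] [-166.3  208.3]
mk L0 [0.403  0.3235] [-158.8  303.9]
drv end [0.481  0.1948] [-84.4 172.9]
drv at [0.4845 0.2823] [-78.5 260.3]
brush end [0.556  0.2252] [ -8.6 201.3]
brush up [0.5553 0.3238] [ -6.5 299.8]
meter end [0.6258 0.236 ] [ 61.5 210. ]
meter l [0.5967 0.2759] [ 33.5 250.7]
meter r [0.6534 0.2741] [ 90.1 247.4]
```

```bash
python3 -c "
from h import *
plan([.483,.258,.13],-2.5,4)
"
```

```text
clk 31.9 pos [0.5192 0.1765 0.2934] yaw -2.23 open 0.995 F [1.1 4.8 0.6] q7 -0.75 tilt 0.008
 n 4 world D mm [ -36.2   81.5 -163.4] total rv [0.005 0.006 0.005]
  ,-9.6,-20.2,40.8,0.001,0.002,0.001
   (x4)
```

Request:
play_rows(increments=[[0.7,-8,-16,30,0.002,0.003,0],[0.7,-10,-20,45,0.002,0.002,0],[0.7,-10,-20,45,0,0,0],[0.7,-6,-14,28,0,0,0],[0.7,-1,-3,5,0,0,0],[0.7,0,0,0,0,0,0],[0.7,0,0,0,0,0,0],[0.7,0,0,0,0,0,0]])

```text
clock: 32.9
tool_pos: [0.486, 0.2475, 0.1352]
eef_rot: [1.0, -0.024, -0.002, 0.002]
contact_force: [-0.3, 0.3, 0.3]
opening: 0.699
```

```bash
python3 -c "
from h import *
plan([.483,.258,.003],-2.5,5)
shot('wrist','d1')
"
```

```text
clk 32.9 pos [0.486  0.2475 0.1352] yaw -2.72 open 0.699 F [-0.3  0.3  0.3] q7 -1.03 tilt 0.005
 n 5 world D mm [  -3.    10.5 -132.2] total rv [ 0.004  0.004 -0.004]
  ,-0.6,-2.2,26.4,0.001,0.001,-0.001
   (x5)
```

View pics/d1.png

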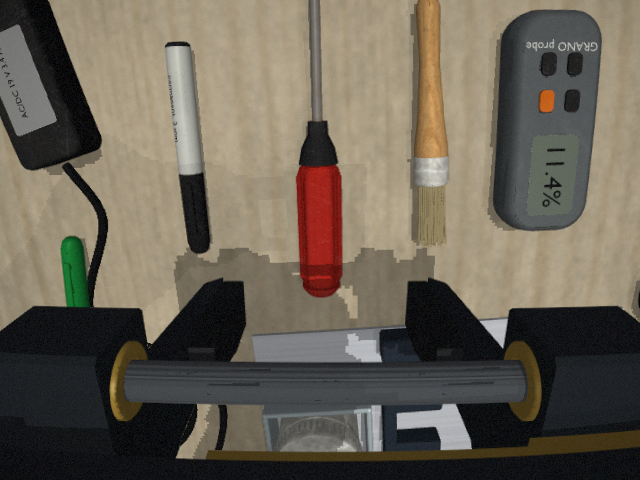

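```bash
python3 -c "
from h import *
import pickle
c=pickle.load(open('pics/d1.cal','rb'))
q={}
for n,a,b,z in [('marker',(178,43),(200,252),.010),('drv handle',(319,165),(321,296),.0135),('shaft',(314,5),(317,110),.0135),('brush',(428,5),(430,244),.012),('meter',(550,11),(540,229),.026)]:
    A,B=w(c,[a],z)[0],w(c,[b],z)[0];d=B-A
    print(n,A,B,'mid',(A+B)/2,'len %.4f ang %.2f'%(np.linalg.norm(d),np.degrees(np.arctan2(d[1],d[0]))))
"
```

```text
marker [0.4019 0.3611] [0.3988 0.2261] mid [0.4003 0.2936] len 0.1350 ang -91.32
drv handle [0.4838 0.2824] [0.4805 0.1911] mid [0.4822 0.2367] len 0.0914 ang -92.09
shaft [0.4857 0.3767] [0.4844 0.3164] mid [0.485  0.3466] len 0.0603 ang -91.30
brush [0.5527 0.3745] [0.556  0.2255] mid [0.5544 0.3   ] len 0.1491 ang -88.76
meter [0.6204 0.368 ] [0.6244 0.2373] mid [0.6224 0.3026] len 0.1308 ang -88.25
```

Request:
play_rows(increments=[[0.7,-2,-4,20,0.002,0.003,0.003],[0.7,-1,-2,30,0.002,0,0],[0.7,0,-0.5,30,0,0,0],[0.7,0,0,25,0,0,0],[0.7,0,0,15,0,0,0],[0.7,0,0,5,0,0,0],[0.7,0,0,0,0,0,0],[0.7,0,0,0,0,0,0]])

```text
clock: 33.95
tool_pos: [0.4899, 0.2551, 0.0123]
eef_rot: [1.0, -0.028, 0.006, -0.004]
contact_force: [-0.8, 0.1, -0.3]
opening: 0.696
```

```bash
python3 -c "
from h import *
plan([.4828,.254,.003],-2,5)
"
```

```text
clk 33.95 pos [0.4899 0.2551 0.0123] yaw -3.19 open 0.696 F [-0.8  0.1 -0.3] q7 -1.14 tilt 0.013
 n 5 world D mm [-7.1 -1.1 -9.3] total rv [-0.007 -0.011 -0.021]
  ,-1.4,0.3,1.8,-0.001,-0.002,-0.004
  ,-1.4,0.3,1.9,-0.001,-0.002,-0.004
  ,-1.4,0.3,1.9,-0.001,-0.002,-0.004
  ,-1.4,0.3,1.9,-0.001,-0.002,-0.004
  ,-1.4,0.3,1.9,-0.001,-0.002,-0.004
```

Request:
play_rows(increments=[[0.7,-4,0,3,-0.004,-0.006,-0.012],[0.7,-3,0,4,-0.003,-0.004,-0.008],[0.7,0,0,2,0,0,0],[0.7,0,0,0,0,0,0],[0,0,0,0,0,0,0],[0,0,0,0,0,0,0],[0,0,0,0,0,0,0],[0,0,0,0,0,0,0]], grip_force=40)

```text
clock: 34.95
tool_pos: [0.4832, 0.256, 0.0039]
eef_rot: [1.0, -0.017, 0.001, -0.001]
contact_force: [-0.8, -0.0, -0.5]
opening: 0.294
```

```bash
python3 -c "
from h import *
plan([.4828,.254,.003],-2,5)
"
```

```text
clk 34.95 pos [0.4832 0.256  0.0039] yaw -1.98 open 0.294 F [-0.8 -0.  -0.5] q7 -1.14 tilt 0.002
 n 5 world D mm [-0.4 -2.  -0.9] total rv [-0.001 -0.002  0.   ]
  ,-0.1,0.4,0.2,-0.0,-0.0,0.0
   (x5)
```

Request:
play_rows(increments=[[0,0,0,-8,0,0,0],[0,0,0,-20,0,0,0],[0,0,0,-30,0,0,0],[0,0,0,-35,0,0,0],[0,0,0,-35,0,0,0],[0,0,0,-25,0,0,0],[0,0,0,-3,0,0,0],[0,0,0,0,0,0,0]])

```text
clock: 35.95
tool_pos: [0.4819, 0.2545, 0.1663]
eef_rot: [1.0, -0.017, 0.001, 0.0]
contact_force: [-1.0, -0.8, -0.6]
opening: 0.29
```

```bash
python3 -c "
from h import *
print(kw(65,108))
plan([*kw(65,108),.165],91.6,11)
"
```

```text
[0.6322 0.1341]
clk 35.95 pos [0.4819 0.2545 0.1663] yaw -1.96 open 0.290 F [-1.  -0.8 -0.6] q7 -1.02 tilt 0.002
 n 11 world D mm [ 150.3 -120.4   -1.3] total rv [ 0.002 -0.001 -1.633]
  ,14.0,10.5,0.1,0.0,-0.0,-0.148
  ,12.3,12.4,0.1,0.0,-0.0,-0.148
  ,10.4,14.1,0.1,0.0,-0.0,-0.148
  ,8.2,15.5,0.1,0.0,-0.0,-0.148
  ,5.8,16.5,0.1,0.0,-0.0,-0.148
  ,3.3,17.2,0.1,0.0,-0.0,-0.148
  ,0.7,17.5,0.1,0.0,-0.0,-0.148
  ,-1.9,17.4,0.1,0.0,-0.0,-0.148
  ,-4.5,16.9,0.1,0.0,-0.0,-0.148
  ,-6.9,16.1,0.1,0.0,-0.0,-0.148
  ,-9.2,14.9,0.1,0.0,-0.0,-0.148
```

Request:
play_rows(increments=[[0,14,10,0,0,0,-0.15],[0,13,13,0,0,0,-0.17],[0,11,15,0,0,0,-0.17],[0,8,17,0,0,0,-0.17],[0,5,18,0,0,0,-0.17],[0,2,18,0,0,0,-0.17],[0,-1,18,0,0,0,-0.17],[0,-4,17,0,0,0,-0.17]])

```text
clock: 36.95
tool_pos: [0.5939, 0.163, 0.1536]
eef_rot: [0.779, 0.627, -0.01, -0.002]
contact_force: [-1.5, 0.3, -1.7]
opening: 0.29
```

```bash
python3 -c "
from h import *
plan([*kw(65,108),.165],91.6)
"
```

```text
clk 36.95 pos [0.5939 0.163  0.1536] yaw 77.71 open 0.290 F [-1.5  0.3 -1.7] q7 0.36 tilt 0.020
 n 2 world D mm [ 38.4 -28.9  11.4] total rv [-0.017  0.011 -0.242]
  ,-10.1,21.7,-5.9,-0.009,0.005,-0.121
  ,-12.7,20.4,-5.8,-0.009,0.005,-0.121
```

Request:
play_rows(increments=[[0,-7,14,-5,-0.008,0.005,-0.09],[0,-9,14,-4,-0.006,0.004,-0.09],[0,-3,5,0,0,0,-0.02],[0,0,1,0,0,0,0],[0,0,0,0,0,0,0],[0,0,0,0,0,0,0],[0,0,0,0,0,0,0],[0,0,0,0,0,0,0]])

```text
clock: 37.95
tool_pos: [0.6216, 0.1385, 0.1546]
eef_rot: [0.71, 0.704, -0.007, -0.004]
contact_force: [-0.1, -0.1, -0.5]
opening: 0.293
```

```bash
python3 -c "
from h import *
plan([*kw(65,108),.1],91.6)
shot('wrist','d2')
"
```

```text
clk 37.95 pos [0.6216 0.1385 0.1546] yaw 89.54 open 0.293 F [-0.1 -0.1 -0.5] q7 0.62 tilt 0.016
 n 1 world D mm [ 10.6  -4.4 -54.6] total rv [-0.015  0.005 -0.036]
  ,-4.0,11.5,54.5,-0.015,0.005,-0.036
```

View pics/d2.png

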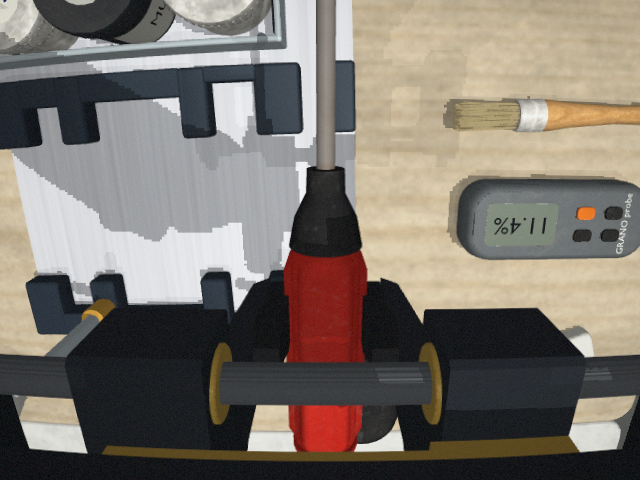

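Request:
play_rows(increments=[[0,-3,8,5,-0.008,0.003,-0.025],[0,-1,3,15,-0.006,0.002,-0.01],[0,0,0,25,0,0,0],[0,0,0,25,0,0,0],[0,0,0,15,0,0,0],[0,0,0,3,0,0,0],[0,0,0,0,0,0,0],[0,0,0,0,0,0,0]])

```text
clock: 39.0
tool_pos: [0.6342, 0.133, 0.061]
eef_rot: [0.697, 0.717, 0.001, -0.0]
contact_force: [-0.7, -0.8, -0.6]
opening: 0.289
```

```bash
python3 -c "
from h import *
plan([*kw(65,108),.05],91.6)
print(wk(*r.get_state()['tool_pos'][:2]))
shot('wrist','d3')
"
```

```text
clk 39.0 pos [0.6342 0.133  0.061 ] yaw 91.65 open 0.289 F [-0.7 -0.8 -0.6] q7 0.58 tilt 0.001
 n 1 world D mm [ -2.    1.1 -11. ] total rv [ 0.001 -0.001  0.001]
  ,1.1,-1.9,11.0,0.001,-0.001,0.001
   (x1)
[ 66.9357 106.8816]
```

View pics/d3.png

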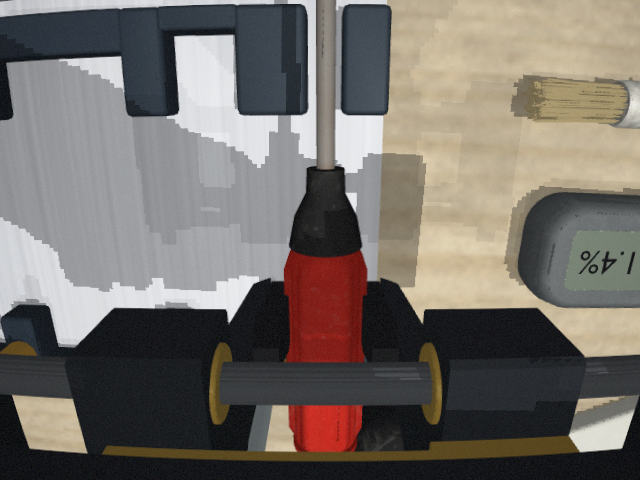

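```bash
python3 -c "
from h import *
import pickle
c=pickle.load(open('pics/d3.cal','rb'))
for n,p,z in [('notch',(325,70),.021),('shaft',(326,70),.0706),('shaft',(326,150),.0706),('hb',(326,300),.0706)]:
    x=w(c,[p],z)[0];print(n,x,wk(*x).round(1))
"
```

```text
notch [0.5484 0.1317] [-18.8 108. ]
shaft [0.5516 0.1321] [-15.7 108.2]
shaft [0.5762 0.1328] [  8.9 108.3]
hb [0.6293 0.1343] [ 62.1 108.3]
```

Request:
play_rows(increments=[[0,0,-1,8,0,0,0],[0,0,-1,12,0,0,0],[0,0,0,12,0,0,0],[0,0,0,10,0,0,0],[0,0,0,6,0,0,0],[0,0,0,3,0,0,0],[0,0,0,1,0,0,0],[0,0,0,0,0,0,0]])

```text
clock: 40.05
tool_pos: [0.6327, 0.1332, 0.0073]
eef_rot: [0.697, 0.717, 0.001, 0.001]
contact_force: [1.1, -0.3, -1.2]
opening: 0.287
```

```bash
python3 -c "
from h import *
plan([*kw(65,107),.0069],91.6)
print(wk(*r.get_state()['tool_pos'][:2]))
shot('wrist','d4')
"
```

```text
clk 40.05 pos [0.6327 0.1332 0.0073] yaw 91.64 open 0.287 F [ 1.1 -0.3 -1.2] q7 0.53 tilt 0.002
 n 1 world D mm [-0.5 -0.2 -0.4] total rv [ 0.002 -0.001  0.001]
  ,-0.1,-0.5,0.4,0.002,-0.001,0.001
   (x1)
[ 65.4742 107.1391]
```

View pics/d4.png

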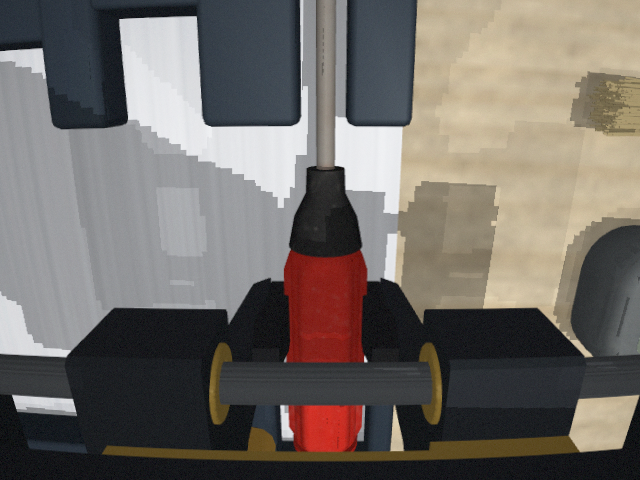

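Request:
play_rows(increments=[[0.35,0,0,0,0,0,0],[0.5,0,0,0,0,0,0],[0.5,0,0,0,0,0,0],[0.5,0,0,-20,0,0,0],[0.5,0,0,-35,0,0,0],[0.5,0,0,-40,0,0,0],[0.5,0,0,-40,0,0,0],[0.5,0,0,-20,0,0,0]])

```text
clock: 41.1
tool_pos: [0.6321, 0.134, 0.1706]
eef_rot: [0.696, 0.718, 0.002, 0.0]
contact_force: [-0.0, -0.8, -0.4]
opening: 0.502
```

```bash
python3 -c "
from h import *
shot('wrist','d5')
plan([.5543,.3035,.15],1.2,10)
"
```

```text
clk 41.15 pos [0.633  0.1346 0.1725] yaw 91.71 open 0.499 F [1.  0.2 1.3] q7 0.68 tilt 0.007
 n 10 world D mm [-78.7 168.9 -22.5] total rv [ 0.002 -0.007  1.58 ]
  ,17.1,-7.4,2.3,0.0,-0.001,0.158
  ,15.7,-10.0,2.3,0.0,-0.001,0.158
  ,14.0,-12.3,2.2,0.0,-0.001,0.158
  ,11.9,-14.4,2.2,0.0,-0.001,0.158
  ,9.5,-16.1,2.2,0.0,-0.001,0.158
  ,6.8,-17.3,2.2,0.0,-0.001,0.158
  ,4.0,-18.2,2.2,0.0,-0.001,0.158
  ,1.1,-18.6,2.2,0.0,-0.001,0.158
  ,-1.8,-18.5,2.2,0.0,-0.001,0.158
  ,-4.7,-18.0,2.2,0.0,-0.001,0.158
```

View pics/d5.png

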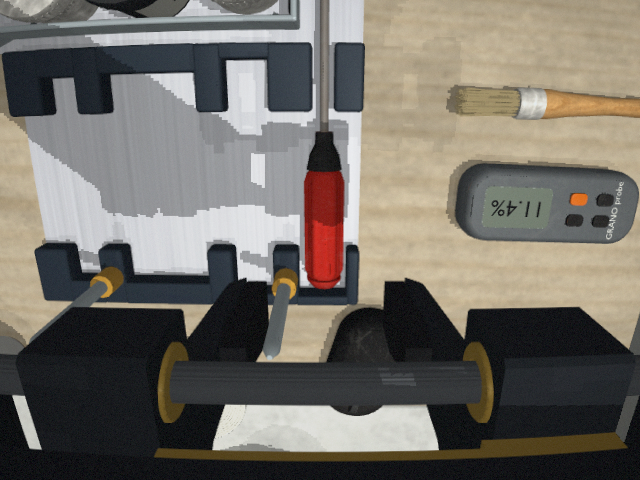

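```bash
python3 -c "
from h import *
import pickle
c=pickle.load(open('pics/d5.cal','rb'))
for n,p,z in [('hend',(323,288),.0165),('hmid',(324,180),.025),('shaft',(324,70),.0165),('wall',(340,291),.021),('faredge',(345,303),.021)]:
    x=w(c,[p],z)[0];print(n,x,wk(*x).round(1))
"
```

```text
hend [0.6995 0.1359] [132.3 107.9]
hmid [0.6131 0.1341] [ 45.9 108.6]
shaft [0.5395 0.1319] [-27.8 108.5]
wall [0.6995 0.1489] [132.7 120.9]
faredge [0.7096 0.1532] [142.9 124.9]
```

Request:
play_rows(increments=[[0.5,17,-7,0,0,0,0.15],[0.5,17,-11,0,0,0,0.17],[0.5,15,-13,0,0,0,0.17],[0.5,13,-16,2,0,0,0.17],[0.5,10,-18,2,0,0,0.17],[0.5,7,-19,2,0,0,0.17],[0.5,4,-20,2,0,0,0.17],[0.5,1,-20,2,0,0,0.17]])

```text
clock: 42.15
tool_pos: [0.5663, 0.2806, 0.156]
eef_rot: [0.994, 0.106, -0.002, 0.002]
contact_force: [-0.0, 0.6, -0.4]
opening: 0.501
```

```bash
python3 -c "
from h import *
plan([.5543,.3035,.15],1.2)
"
```

```text
clk 42.15 pos [0.5663 0.2806 0.156 ] yaw 12.14 open 0.501 F [-0.   0.6 -0.4] q7 -0.75 tilt 0.005
 n 2 world D mm [-12.   22.9  -6. ] total rv [0.004 0.004 0.191]
  ,-3.5,-12.5,3.0,0.002,0.002,0.096
  ,-4.6,-12.1,3.0,0.002,0.002,0.096
```

Request:
play_rows(increments=[[0.5,-2,-9,5,0.002,0.002,0.08],[0.5,-3,-9,15,0.002,0.002,0.08],[0.5,-1,-2,25,0,0,0.02],[0.5,0,0,25,0,0,0],[0.5,0,0,25,0,0,0],[0.5,0,0,15,0,0,0],[0.5,0,0,3,0,0,0],[0.5,0,0,0,0,0,0]])

```text
clock: 43.15
tool_pos: [0.552, 0.301, 0.0351]
eef_rot: [1.0, 0.015, -0.003, 0.002]
contact_force: [1.4, 0.6, -0.2]
opening: 0.499
```

```bash
python3 -c "
from h import *
plan([.5543,.3035,.002],1.2)
shot('wrist','b1')
"
```

```text
clk 43.15 pos [0.552  0.301  0.0351] yaw 1.71 open 0.499 F [ 1.4  0.6 -0.2] q7 -1.01 tilt 0.007
 n 1 world D mm [  2.3   2.5 -33.1] total rv [0.003 0.007 0.009]
  ,2.6,-2.5,33.1,0.003,0.007,0.009
   (x1)
```

View pics/b1.png

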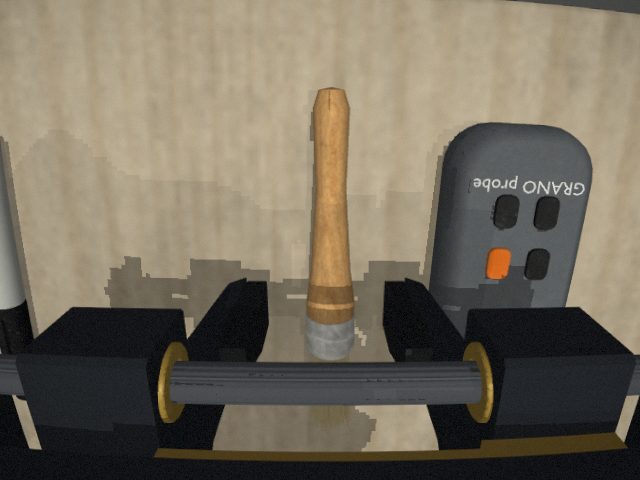

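```bash
python3 -c "
from h import *
import pickle
c=pickle.load(open('pics/b1.cal','rb'))
print(w(c,[(331,88),(330,280)],.012))
"
```

```text
[[0.5523 0.3808]
 [0.5546 0.3009]]
```

Request:
play_rows(increments=[[0.5,2,-1,8,0.003,0.006,0.008],[0.5,1,0,10,0,0,0],[0.5,0,0,8,0,0,0],[0.5,0,0,4,0,0,0],[0.5,0,0,2,0,0,0],[0.5,0,0,0,0,0,0],[0.1,0,0,0,0,0,0],[0.1,0,0,0,0,0,0]])

```text
clock: 44.2
tool_pos: [0.5565, 0.3029, 0.0029]
eef_rot: [1.0, 0.01, 0.001, -0.001]
contact_force: [-0.1, 0.0, 0.2]
opening: 0.298
```

```bash
python3 -c "
from h import *
plan([.5543,.3035,.002],1.2)
"
```

```text
clk 44.2 pos [0.5565 0.3029 0.0029] yaw 1.20 open 0.298 F [-0.1  0.   0.2] q7 -1.03 tilt 0.003
 n 1 world D mm [-2.2  0.6 -0.9] total rv [-0.002 -0.003 -0.   ]
  ,-2.2,-0.7,0.9,-0.002,-0.003,-0.0
   (x1)
```

Request:
play_rows(increments=[[0.1,-1.5,0,0.5,-0.002,-0.003,0],[0,0,0,0,0,0,0],[0,0,0,0,0,0,0],[0,0,0,0,0,0,0],[0,0,0,-8,0,0,0],[0,0,0,-25,0,0,0],[0,0,0,-35,0,0,0],[0,0,0,-35,0,0,0]], grip_force=25)

```text
clock: 45.2
tool_pos: [0.5532, 0.3018, 0.1067]
eef_rot: [1.0, 0.011, -0.002, 0.002]
contact_force: [-0.4, -0.1, -0.5]
opening: 0.229
```

```bash
python3 -c "
from h import *
print(kw(50,56))
plan([*kw(50,56),.165],91.6,11)
shot('wrist','b2')
"
```

```text
[0.6187 0.0817]
clk 45.2 pos [0.5532 0.3018 0.1067] yaw 1.24 open 0.229 F [-0.4 -0.1 -0.5] q7 -0.97 tilt 0.006
 n 11 world D mm [  65.5 -220.1   58.3] total rv [-0.001  0.006 -1.577]
  ,5.5,20.1,-5.3,-0.0,0.001,-0.143
  ,2.6,20.7,-5.2,-0.0,0.001,-0.143
  ,-0.4,20.9,-5.2,-0.0,0.001,-0.143
  ,-3.4,20.6,-5.2,-0.0,0.001,-0.143
  ,-6.3,19.9,-5.2,-0.0,0.001,-0.143
  ,-9.1,18.8,-5.2,-0.0,0.001,-0.143
  ,-11.7,17.3,-5.3,-0.0,0.001,-0.143
  ,-14.0,15.5,-5.3,-0.0,0.001,-0.143
  ,-16.1,13.3,-5.3,-0.0,0.001,-0.143
  ,-17.8,10.9,-5.3,-0.0,0.001,-0.143
  ,-19.2,8.2,-5.3,-0.0,0.001,-0.143
```

View pics/b2.png

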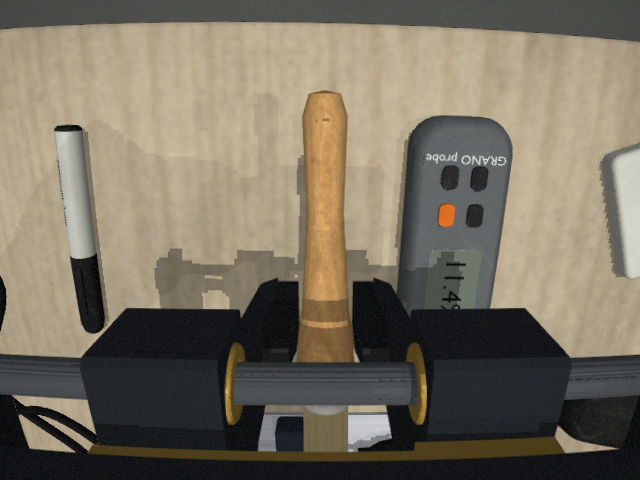

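Request:
play_rows(increments=[[0,5,20,-18,0,0.001,-0.14],[0,3,24,-15,0,0.001,-0.17],[0,0,25,-10,0,0.001,-0.17],[0,-5,25,-5,0,0.001,-0.17],[0,-9,24,0,0,0.001,-0.17],[0,-13,22,0,0,0.001,-0.17],[0,-16,19,0,0,0,-0.17],[0,-18,16,0,0,0,-0.17]])

```text
clock: 46.25
tool_pos: [0.6199, 0.1161, 0.1667]
eef_rot: [0.765, 0.644, 0.007, 0.002]
contact_force: [-0.5, 0.5, -0.5]
opening: 0.23
```

```bash
python3 -c "
from h import *
plan([*kw(50,56),.155],91.6)
"
```

```text
clk 46.25 pos [0.6199 0.1161 0.1667] yaw 80.25 open 0.230 F [-0.5  0.5 -0.5] q7 0.48 tilt 0.015
 n 2 world D mm [ -1.2 -34.4 -11.7] total rv [ 0.013 -0.007 -0.198]
  ,-17.1,2.3,5.7,0.007,-0.003,-0.099
  ,-17.2,0.6,5.8,0.007,-0.003,-0.099
```

Request:
play_rows(increments=[[0,-12,0,0,0.006,-0.003,-0.07],[0,-12,0,4,0.005,-0.003,-0.07],[0,-4,0,6,0,0,-0.02],[0,-1,0,4,0,0,0],[0,0,0,0,0,0,0],[0,0,0,0,0,0,0],[0,0,0,0,0,0,0],[0,0,0,0,0,0,0]])

```text
clock: 47.25
tool_pos: [0.6173, 0.0849, 0.1529]
eef_rot: [0.71, 0.704, 0.001, 0.001]
contact_force: [-0.4, -0.7, -0.7]
opening: 0.229
```

```bash
python3 -c "
from h import *
plan([*kw(50,56),.155],91.6)
shot('wrist','b3')
"
```

```text
clk 47.25 pos [0.6173 0.0849 0.1529] yaw 89.49 open 0.229 F [-0.4 -0.7 -0.7] q7 0.65 tilt 0.004
 n 1 world D mm [ 1.4 -3.2  2.1] total rv [ 0.004  0.    -0.037]
  ,-3.2,1.4,-2.1,0.004,0.0,-0.037
```

View pics/b3.png

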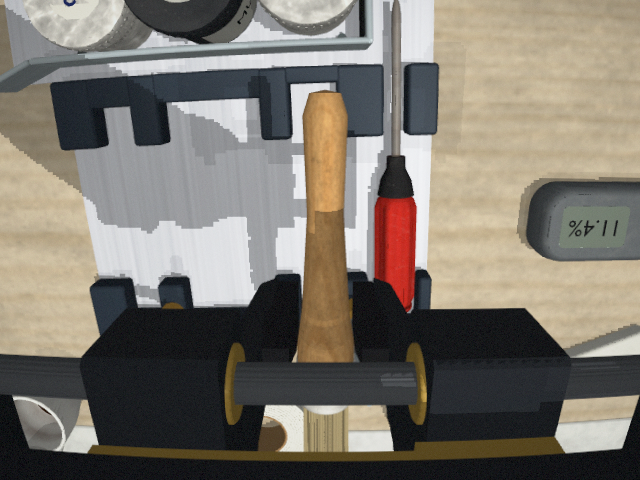

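Request:
play_rows(increments=[[0,-2,1,5,0.003,0,-0.025],[0,-1,0.5,15,0,0,-0.01],[0,0,0,25,0,0,0],[0,0,0,25,0,0,0],[0,0,0,15,0,0,0],[0,0,0,3,0,0,0],[0,0,0,0,0,0,0],[0,0,0,0,0,0,0]])

```text
clock: 48.3
tool_pos: [0.6191, 0.0809, 0.0594]
eef_rot: [0.697, 0.717, -0.0, 0.0]
contact_force: [-0.3, 0.9, -0.4]
opening: 0.229
```

```bash
python3 -c "
from h import *
plan([*kw(50,56),.006],91.6)
c=shot('wrist','b4')
print(wk(*r.get_state()['tool_pos'][:2]))
"
```

```text
clk 48.3 pos [0.6191 0.0809 0.0594] yaw 91.65 open 0.229 F [-0.3  0.9 -0.4] q7 0.60 tilt 0.000
 n 1 world D mm [ -0.4   0.8 -53.4] total rv [-0.     0.     0.001]
  ,0.8,-0.3,53.4,-0.0,0.0,0.001
   (x1)
[50.4377 55.2602]
```

View pics/b4.png

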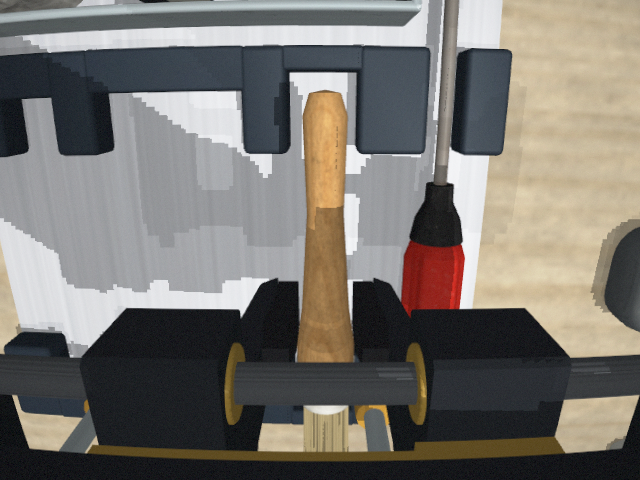

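Aligned with its notch (handle end at (325,92) between the notch edges at 288 and 357). Lower it.

Request:
play_rows(increments=[[0,0,0,8,0,0,0],[0,0,0,12,0,0,0],[0,0,0,12,0,0,0],[0,0,0,10,0,0,0],[0,0,0,6,0,0,0],[0,0,0,3,0,0,0],[0,0,0,1,0,0,0],[0,0,0,0,0,0,0]])

```text
clock: 49.35
tool_pos: [0.6197, 0.0811, 0.0061]
eef_rot: [0.697, 0.717, 0.0, 0.001]
contact_force: [0.3, -0.5, -0.4]
opening: 0.232
```

```bash
python3 -c "
from h import *
plan([*kw(50,56),.0055],91.6)
c=shot('wrist','b5')
print(wk(*r.get_state()['tool_pos'][:2]))
"
```

```text
clk 49.35 pos [0.6197 0.0811 0.0061] yaw 91.64 open 0.232 F [ 0.3 -0.5 -0.4] q7 0.54 tilt 0.002
 n 1 world D mm [-1.   0.6 -0.6] total rv [0.002 0.001 0.001]
  ,0.7,-1.0,0.6,0.002,0.001,0.001
   (x1)
[51.0247 55.3696]
```

View pics/b5.png

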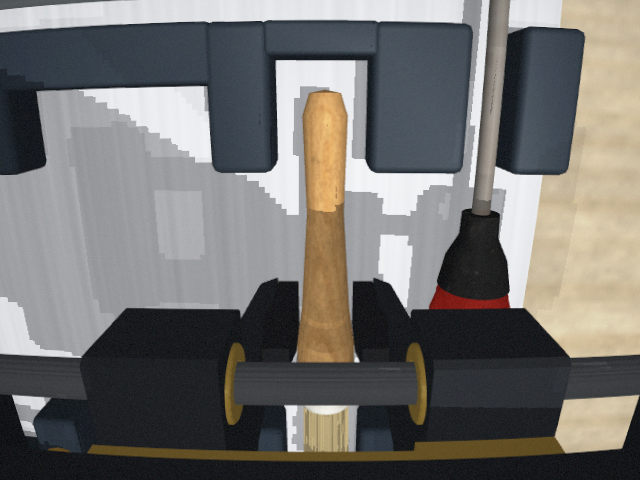

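Request:
play_rows(increments=[[0.25,0,0,0.5,0,0,0],[0.33,0,0,0,0,0,0],[0.33,0,0,0,0,0,0],[0.33,0,0,-20,0,0,0],[0.33,0,0,-35,0,0,0],[0.5,0,0,-40,0,0,0],[0.7,0,0,-40,0,0,0],[0.9,0,0,-20,0,0,0]])

```text
clock: 50.4
tool_pos: [0.619, 0.0821, 0.1686]
eef_rot: [0.696, 0.718, 0.001, 0.001]
contact_force: [0.4, 0.5, -0.1]
opening: 0.649
```

```bash
python3 -c "
from h import *
shot('wrist','b6')
plan([.6224,.3026,.14],1.7,10)
"
```

```text
clk 50.45 pos [0.62   0.0825 0.1704] yaw 91.72 open 0.691 F [1.  0.3 1.2] q7 0.71 tilt 0.004
 n 10 world D mm [  2.4 220.1 -30.4] total rv [ 0.003 -0.004  1.571]
  ,22.0,0.9,3.1,0.0,-0.0,0.157
  ,21.9,-2.6,3.1,0.0,-0.0,0.157
  ,21.2,-5.9,3.0,0.0,-0.0,0.157
  ,20.0,-9.2,3.0,0.0,-0.0,0.157
  ,18.3,-12.2,3.0,0.0,-0.0,0.157
  ,16.2,-14.9,3.0,0.0,-0.0,0.157
  ,13.7,-17.3,3.0,0.0,-0.0,0.157
  ,10.8,-19.2,3.0,0.0,-0.0,0.157
  ,7.6,-20.6,3.0,0.0,-0.0,0.157
  ,4.3,-21.6,3.0,0.0,-0.0,0.157
```

View pics/b6.png

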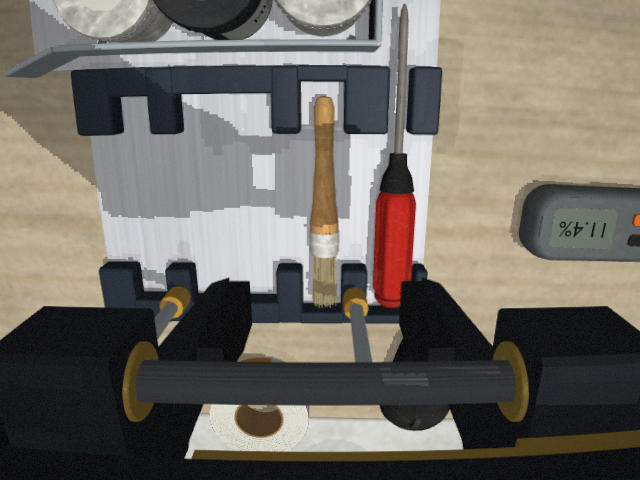

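Brush and driver are both in. Now the meter.

Request:
play_rows(increments=[[0.9,20,0,0,0,0,0.14],[0.9,24,-3,0,0,0,0.17],[0.9,24,-7,0,0,0,0.17],[0.9,23,-11,0,0,0,0.17],[0.9,21,-15,0,0,0,0.17],[0.9,18,-18,0,0,0,0.17],[0.9,15,-20,0,0,0,0.17],[0.9,11,-22,0,0,0,0.17]])

```text
clock: 51.45
tool_pos: [0.6215, 0.2767, 0.1629]
eef_rot: [0.994, 0.111, -0.003, 0.004]
contact_force: [1.0, 0.1, 0.7]
opening: 0.9
```

```bash
python3 -c "
from h import *
plan([.6224,.3026,.14],1.7)
"
```

```text
clk 51.45 pos [0.6215 0.2767 0.1629] yaw 12.75 open 0.900 F [1.  0.1 0.7] q7 -0.66 tilt 0.010
 n 2 world D mm [  0.9  25.9 -22.9] total rv [0.007 0.007 0.193]
  ,3.4,-12.6,11.3,0.004,0.003,0.096
  ,2.1,-12.8,11.4,0.004,0.003,0.096
```

Request:
play_rows(increments=[[0.9,3,-9,5,0.004,0.003,0.08],[0.9,2,-9,15,0.003,0.003,0.08],[0.9,0,-2,25,0,0,0.02],[0.9,0,0,25,0,0,0],[0.9,0,0,20,0,0,0],[0.9,0,0,5,0,0,0],[0.9,0,0,0,0,0,0],[0.9,0,0,0,0,0,0]])

```text
clock: 52.45
tool_pos: [0.6192, 0.3004, 0.0606]
eef_rot: [1.0, 0.02, -0.003, 0.001]
contact_force: [0.1, 0.4, -0.0]
opening: 0.898
```

```bash
python3 -c "
from h import *
plan([.6224,.3026,.003],1.7)
shot('wrist','m1')
"
```

```text
clk 52.45 pos [0.6192 0.3004 0.0606] yaw 2.31 open 0.898 F [ 0.1  0.4 -0. ] q7 -0.88 tilt 0.007
 n 1 world D mm [  3.2   2.2 -57.6] total rv [0.002 0.006 0.011]
  ,3.7,-2.2,57.6,0.002,0.006,0.011
   (x1)
```

View pics/m1.png

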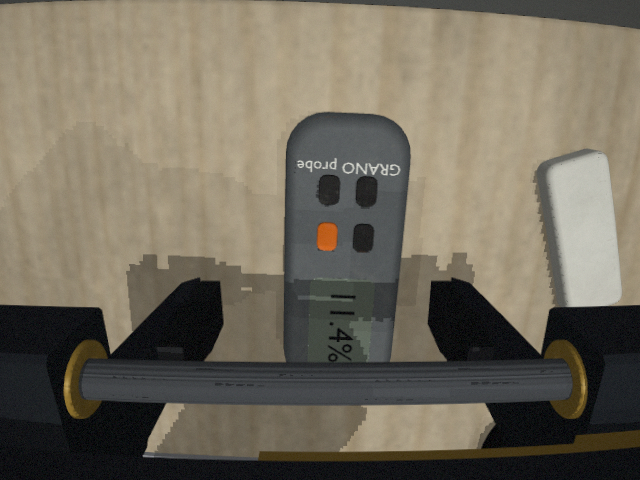

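```bash
python3 -c "
from h import *
import pickle
c=pickle.load(open('pics/m1.cal','rb'))
print(w(c,[(349,113)],.02),w(c,[(286,200),(408,200),(285,320),(396,320)],.024))
"
```

```text
[[0.627  0.3705]] [[0.6009 0.332 ]
 [0.655  0.3343]
 [0.6012 0.2721]
 [0.6551 0.2744]]
```

Request:
play_rows(increments=[[0.9,5,-1,10,0.002,0.005,0.015],[0.9,2.5,-0.5,18,0,0,0.008],[0.9,0,0,15,0,0,0],[0.9,0,0,8,0,0,0],[0.9,0,0,3,0,0,0],[0.9,0,0,0,0,0,0],[0.5,0,0,0,0,0,0],[0.5,0,0,0,0,0,0]])

```text
clock: 53.5
tool_pos: [0.6278, 0.3026, 0.0038]
eef_rot: [1.0, 0.008, 0.0, -0.0]
contact_force: [-0.3, -0.1, -0.1]
opening: 0.695
```

```bash
python3 -c "
from h import *
plan([.627,.3026,.003],1)
"
```

```text
clk 53.5 pos [0.6278 0.3026 0.0038] yaw 0.89 open 0.695 F [-0.3 -0.1 -0.1] q7 -0.92 tilt 0.001
 n 1 world D mm [-0.8  0.  -0.8] total rv [-0.001 -0.001 -0.002]
  ,-0.8,-0.0,0.8,-0.001,-0.001,-0.002
   (x1)
```

Request:
play_rows(increments=[[0.5,0,0,0,0,0,0],[0.5,0,0,0,0,0,0],[0.5,0,0,0,0,0,0],[0.5,0,0,-8,0,0,0],[0.5,0,0,-25,0,0,0],[0.5,0,0,-35,0,0,0],[0.5,0,0,-35,0,0,0],[0.5,0,0,-25,0,0,0]], grip_force=45)

```text
clock: 54.5
tool_pos: [0.627, 0.3021, 0.1393]
eef_rot: [1.0, 0.008, -0.0, 0.0]
contact_force: [0.4, -0.8, -2.7]
opening: 0.63
```

```bash
python3 -c "
from h import *
print(kw(50,-9))
plan([*kw(50,-9),.165],91.6,11)
shot('wrist','m2')
"
```

```text
[0.6205 0.0167]
clk 54.5 pos [0.627  0.3021 0.1393] yaw 0.92 open 0.630 F [ 0.4 -0.8 -2.7] q7 -0.86 tilt 0.000
 n 11 world D mm [  -6.4 -285.4   25.7] total rv [-0.     0.    -1.583]
  ,-1.0,25.9,-2.3,-0.0,0.0,-0.144
  ,-4.7,25.5,-2.3,-0.0,0.0,-0.144
  ,-8.3,24.6,-2.3,-0.0,0.0,-0.144
  ,-11.8,23.1,-2.3,-0.0,0.0,-0.144
  ,-15.0,21.2,-2.3,-0.0,0.0,-0.144
  ,-17.8,18.8,-2.3,-0.0,0.0,-0.144
  ,-20.4,16.1,-2.3,-0.0,0.0,-0.144
  ,-22.5,13.0,-2.3,-0.0,0.0,-0.144
  ,-24.1,9.7,-2.3,-0.0,0.0,-0.144
  ,-25.2,6.1,-2.3,-0.0,0.0,-0.144
  ,-25.8,2.4,-2.3,-0.0,0.0,-0.144
```

View pics/m2.png

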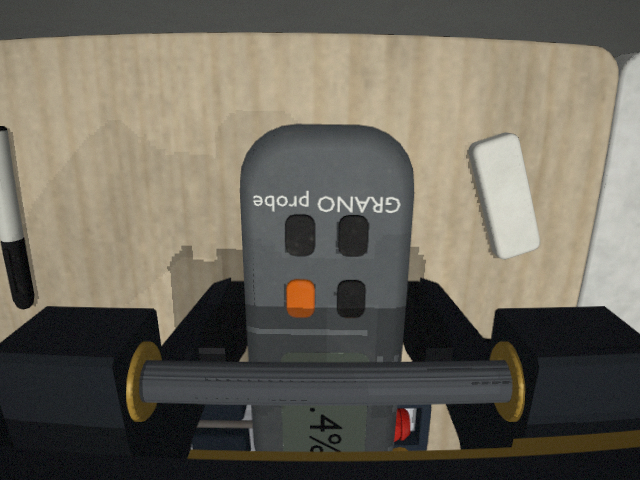

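Request:
play_rows(increments=[[0.5,-1,22,-12,0,0,-0.13],[0.5,-4,30,-12,0,0,-0.17],[0.5,-9,31,-8,0,0,-0.17],[0.5,-14,30,-3,0,0,-0.17],[0.5,-19,27,0,0,0,-0.17],[0.5,-23,24,0,0,0,-0.17],[0.5,-26,20,0,0,0,-0.17],[0.5,-29,15,0,0,0,-0.17]])

```text
clock: 55.55
tool_pos: [0.6454, 0.0513, 0.1875]
eef_rot: [0.769, 0.639, 0.008, 0.003]
contact_force: [-0.1, -1.0, -1.5]
opening: 0.631
```

```bash
python3 -c "
from h import *
plan([*kw(50,-9),.165],91.6)
"
```

```text
clk 55.55 pos [0.6454 0.0513 0.1875] yaw 79.40 open 0.631 F [-0.1 -1.  -1.5] q7 0.61 tilt 0.017
 n 2 world D mm [-24.8 -34.6 -22.5] total rv [ 0.016 -0.007 -0.213]
  ,-19.4,-9.2,10.9,0.008,-0.003,-0.107
  ,-18.2,-11.1,11.1,0.008,-0.003,-0.107
```

Request:
play_rows(increments=[[0.5,-14,-8,4,0.007,-0.003,-0.08],[0.5,-13,-10,6,0.007,-0.003,-0.08],[0.5,-4,-4,6,0,0,-0.02],[0.5,-1,0,4,0,0,0],[0.5,0,0,0,0,0,0],[0.5,0,0,0,0,0,0],[0.5,0,0,0,0,0,0],[0.5,0,0,0,0,0,0]])

```text
clock: 56.55
tool_pos: [0.6213, 0.018, 0.1693]
eef_rot: [0.709, 0.705, 0.002, 0.003]
contact_force: [0.1, 0.3, -1.7]
opening: 0.632
```

```bash
python3 -c "
from h import *
plan([*kw(50,-9),.155],91.6)
shot('wrist','m3')
"
```

```text
clk 56.55 pos [0.6213 0.018  0.1693] yaw 89.61 open 0.632 F [ 0.1  0.3 -1.7] q7 0.76 tilt 0.007
 n 1 world D mm [ -0.8  -1.3 -14.3] total rv [ 0.007  0.002 -0.035]
  ,-1.3,-0.9,14.3,0.007,0.002,-0.035
```

View pics/m3.png

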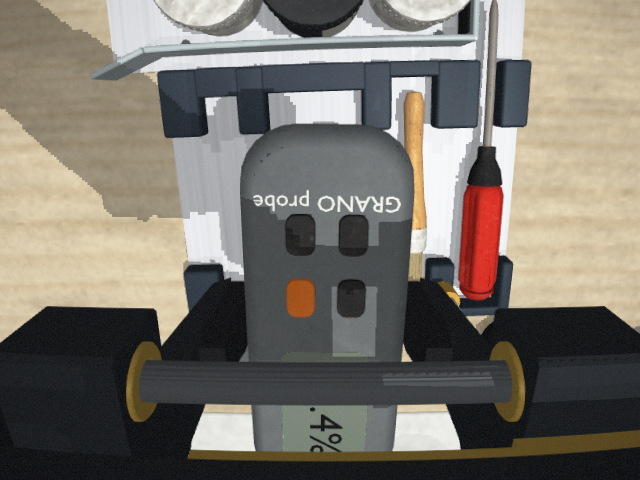

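Request:
play_rows(increments=[[0.5,-1,-0.5,10,0.006,0.002,-0.025],[0.5,0,0,20,0,0,-0.01],[0.5,0,0,25,0,0,0],[0.5,0,0,25,0,0,0],[0.5,0,0,18,0,0,0],[0.5,0,0,4,0,0,0],[0.5,0,0,0,0,0,0],[0.5,0,0,0,0,0,0]])

```text
clock: 57.6
tool_pos: [0.6199, 0.0164, 0.059]
eef_rot: [0.696, 0.718, -0.001, -0.001]
contact_force: [-0.3, 0.6, -2.3]
opening: 0.63
```

```bash
python3 -c "
from h import *
plan([*kw(50,-9),.0068],91.6)
shot('wrist','m4')
print(wk(*r.get_state()['tool_pos'][:2]))
"
```

```text
clk 57.6 pos [0.6199 0.0164 0.059 ] yaw 91.81 open 0.630 F [-0.3  0.6 -2.3] q7 0.69 tilt 0.002
 n 1 world D mm [  0.6   0.3 -52.2] total rv [-0.002 -0.     0.004]
  ,0.3,0.8,52.2,-0.002,-0.0,0.004
   (x1)
[49.4508 -9.2283]
```

View pics/m4.png

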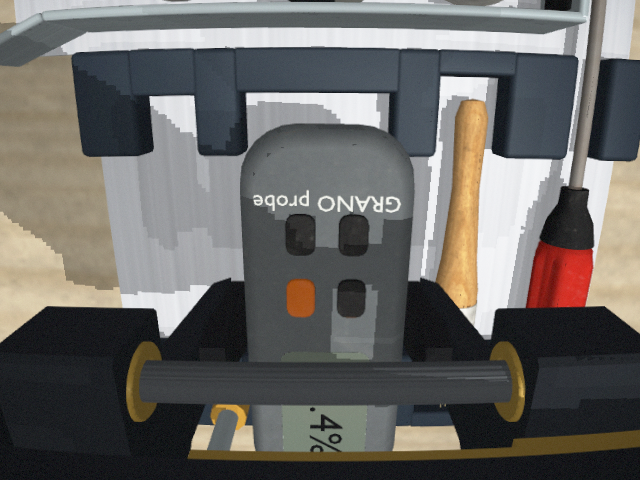

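```bash
python3 -c "
from h import *
import pickle
c=pickle.load(open('pics/m4.cal','rb'))
for n,p,z in [('nL',(246,120),.021),('nR',(391,120),.021),('mL',(243,190),.078),('mR',(413,190),.078),('mL2',(247,300),.078),('mR2',(408,300),.078),('mend',(327,125),.075)]:
    x=w(c,[p],z)[0];print(n,x,wk(*x).round(1))
"
```

```text
nL [ 0.5555 -0.0183] [-16.  -42.1]
nR [0.5535 0.0436] [-16.2  19.7]
mL [ 0.5739 -0.0092] [  2.6 -33.6]
mR [0.5722 0.0432] [ 2.4 18.8]
mL2 [ 0.6112 -0.0088] [ 40.  -34.3]
mR2 [0.6096 0.0449] [39.8 19.5]
mend [0.5537 0.016 ] [-16.9  -7.8]
```

Request:
play_rows(increments=[[0.5,-1.5,0.5,8,0,0,0.003],[0.5,-0.5,0,12,0,0,0],[0.5,0,0,10,0,0,0],[0.5,0,0,3,0,0,0],[0.5,0,0,0,0,0,0],[0.5,0,0,0,0,0,0],[0.5,0,0,0,0,0,0],[0.5,0,0,0,0,0,0]])

```text
clock: 58.65
tool_pos: [0.6215, 0.0145, 0.025]
eef_rot: [0.697, 0.717, 0.0, -0.0]
contact_force: [-0.7, 0.2, -1.4]
opening: 0.63
```

```bash
python3 -c "
from h import *
plan([*kw(50,-9),.0068],91.6)
shot('wrist','m5')
print(wk(*r.get_state()['tool_pos'][:2]))
"
```

```text
clk 58.65 pos [0.6215 0.0145 0.025 ] yaw 91.62 open 0.630 F [-0.7  0.2 -1.4] q7 0.66 tilt 0.001
 n 1 world D mm [ -1.    2.2 -18.2] total rv [ 0.    -0.001  0.   ]
  ,2.2,-0.9,18.2,0.0,-0.001,0.0
   (x1)
[ 50.8894 -11.252 ]
```

View pics/m5.png

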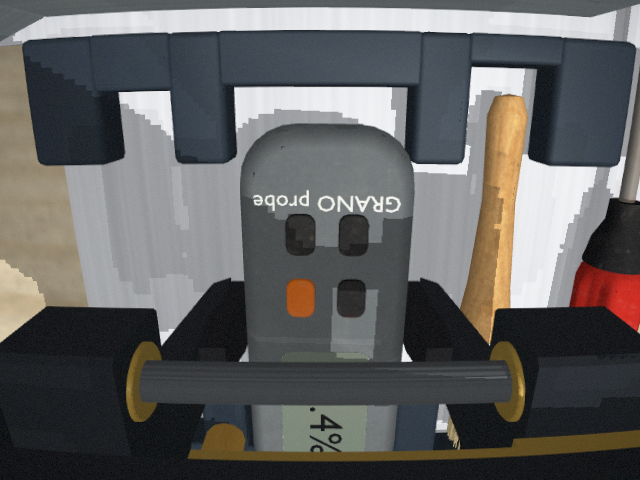

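Request:
play_rows(increments=[[0.5,-1,-0.5,5,0,0,0],[0.5,0,0,5,0,0,0],[0.5,0,0,4,0,0,0],[0.5,0,0,2.5,0,0,0],[0.5,0,0,1,0,0,0],[0.5,0,0,0.5,0,0,0],[0.5,0,0,0,0,0,0],[0.5,0,0,0,0,0,0]])

```text
clock: 59.7
tool_pos: [0.621, 0.0133, 0.007]
eef_rot: [0.697, 0.717, 0.0, 0.0]
contact_force: [-0.9, 0.3, 0.3]
opening: 0.632
```

```bash
python3 -c "
from h import *
plan([*kw(50,-11),.0068],91.6)
shot('wrist','m6')
print(wk(*r.get_state()['tool_pos'][:2]))
"
```

```text
clk 59.7 pos [0.621  0.0133 0.007 ] yaw 91.61 open 0.632 F [-0.9  0.3  0.3] q7 0.64 tilt 0.001
 n 1 world D mm [-0.4  1.4 -0.2] total rv [0.001 0.    0.   ]
  ,1.4,-0.4,0.2,0.001,0.0,0.0
   (x1)
[ 50.3663 -12.4175]
```

View pics/m6.png

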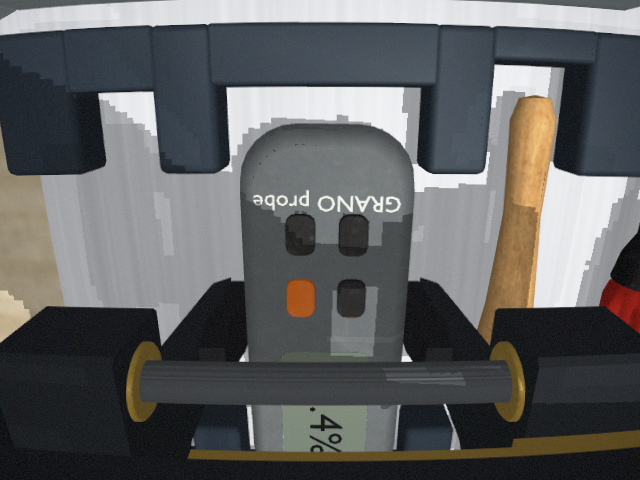

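Request:
play_rows(increments=[[0.68,0,0,0,0,0,0],[0.71,0,0,0,0,0,0],[0.71,0,0,0,0,0,0],[0.71,0,0,-15,0,0,0],[0.71,0,0,-35,0,0,0],[0.6,0,0,-40,0,0,0],[0.5,0,0,-40,0,0,0],[0.5,0,0,-20,0,0,0]])

```text
clock: 60.75
tool_pos: [0.6209, 0.0144, 0.1638]
eef_rot: [0.697, 0.717, 0.001, -0.0]
contact_force: [-0.7, -0.3, 1.0]
opening: 0.498
```

```bash
python3 -c "
from h import *
shot('wrist','m7')
plan([.4003,.2936,.15],-1.3,10)
"
```

```text
clk 60.8 pos [0.6219 0.0147 0.1656] yaw 91.68 open 0.499 F [0.6 1.5 2.1] q7 0.80 tilt 0.004
 n 10 world D mm [-221.6  278.9  -15.6] total rv [ 0.001 -0.005  1.623]
  ,28.5,-21.3,1.5,0.0,-0.0,0.162
  ,24.7,-25.7,1.5,0.0,-0.0,0.162
  ,20.2,-29.3,1.5,0.0,-0.0,0.162
  ,15.2,-32.2,1.5,0.0,-0.0,0.162
  ,9.8,-34.2,1.5,0.0,-0.0,0.162
  ,4.2,-35.4,1.5,0.0,-0.0,0.162
  ,-1.6,-35.6,1.5,0.0,-0.0,0.162
  ,-7.3,-34.9,1.5,0.0,-0.0,0.162
  ,-12.9,-33.2,1.5,0.0,-0.0,0.162
  ,-18.1,-30.7,1.5,0.0,-0.0,0.162
```

View pics/m7.png

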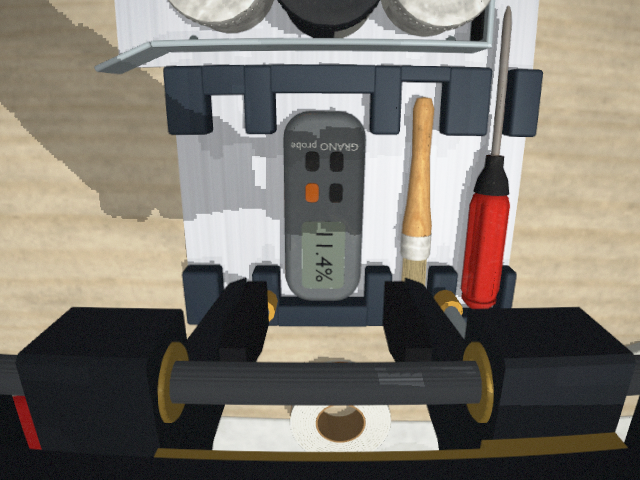

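Request:
play_rows(increments=[[0.5,28,-20,0,0,0,0.15],[0.5,29,-30,0,0,0,0.175],[0.5,24,-34,0,0,0,0.175],[0.5,18,-38,0,0,0,0.175],[0.5,11,-40,0,0,0,0.175],[0.5,4,-40,0,0,0,0.175],[0.5,-3,-38,0,0,0,0.175],[0.5,-9,-34,0,0,0,0.175]])

```text
clock: 61.8
tool_pos: [0.4285, 0.2692, 0.1598]
eef_rot: [0.996, 0.085, -0.002, 0.001]
contact_force: [1.1, 0.6, -0.6]
opening: 0.501
```

```bash
python3 -c "
from h import *
plan([.4003,.2936,.15],-1.3)
"
```

```text
clk 61.8 pos [0.4285 0.2692 0.1598] yaw 9.74 open 0.501 F [ 1.1  0.6 -0.6] q7 -1.02 tilt 0.004
 n 2 world D mm [-28.2  24.4  -9.8] total rv [0.002 0.003 0.193]
  ,-11.8,-14.4,4.9,0.001,0.002,0.096
  ,-13.2,-13.2,4.9,0.001,0.002,0.096
```

Request:
play_rows(increments=[[0.5,-9,-10,5,0.001,0.002,0.08],[0.5,-10,-9,15,0.001,0.001,0.08],[0.5,-3,-2,25,0,0,0.02],[0.5,0,0,25,0,0,0],[0.5,0,0,22,0,0,0],[0.5,0,0,5,0,0,0],[0.5,0,0,0,0,0,0],[0.5,0,0,0,0,0,0]])

```text
clock: 62.8
tool_pos: [0.3986, 0.2906, 0.0579]
eef_rot: [1.0, -0.004, -0.002, 0.001]
contact_force: [-0.3, -0.6, -0.6]
opening: 0.499
```

```bash
python3 -c "
from h import *
plan([.4003,.2936,.002],-1.3)
shot('wrist','p1')
"
```

```text
clk 62.8 pos [0.3986 0.2906 0.0579] yaw -0.51 open 0.499 F [-0.3 -0.6 -0.6] q7 -1.34 tilt 0.005
 n 1 world D mm [  1.7   3.  -55.9] total rv [0.002 0.005 0.014]
  ,2.0,-3.1,55.9,0.002,0.005,0.014
   (x1)
```

View pics/p1.png

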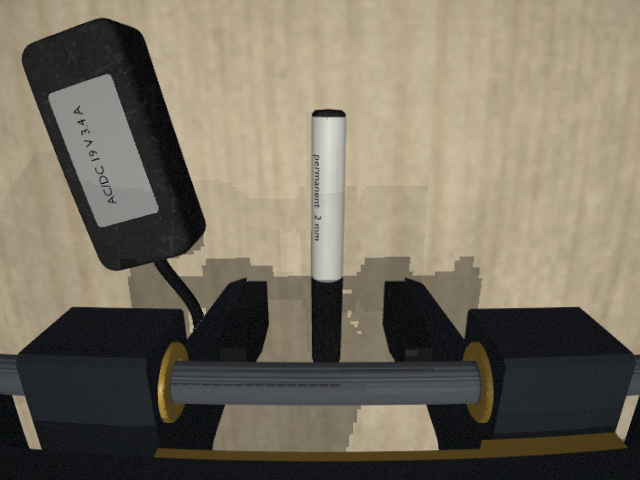

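```bash
python3 -c "
from h import *
import pickle
c=pickle.load(open('pics/p1.cal','rb'))
print(w(c,[(329,111),(327,275),(326,350)],.011))
"
```

```text
[[0.4013 0.3612]
 [0.3998 0.2826]
 [0.3989 0.2396]]
```

Request:
play_rows(increments=[[0.5,2,-2,10,0.002,0.004,0.01],[0.5,0.5,-1,18,0,0,0.004],[0.5,0,0,15,0,0,0],[0.5,0,0,8,0,0,0],[0.5,0,0,3,0,0,0],[0.5,0,0,0,0,0,0],[0.3,0,0,0,0,0,0],[0.3,0,0,0,0,0,0]])

```text
clock: 63.85
tool_pos: [0.4037, 0.2957, 0.0036]
eef_rot: [1.0, -0.013, 0.002, -0.003]
contact_force: [0.9, 0.8, 0.3]
opening: 0.31
```

```bash
python3 -c "
from h import *
plan([.4003,.2936,.002],-1.3)
"
```

```text
clk 63.85 pos [0.4037 0.2957 0.0036] yaw -1.50 open 0.310 F [0.9 0.8 0.3] q7 -1.40 tilt 0.007
 n 1 world D mm [-3.4 -2.1 -1.6] total rv [-0.006 -0.004 -0.003]
  ,-3.3,2.2,1.6,-0.006,-0.004,-0.003
   (x1)
```

Request:
play_rows(increments=[[0.3,-2.5,1.5,1,-0.005,-0.004,-0.002],[0.3,0,0,0,0,0,0],[0,0,0,0,0,0,0],[0,0,0,0,0,0,0],[0,0,0,0,0,0,0],[0,0,0,0,0,0,0],[0,0,0,-8,0,0,0],[0,0,0,-25,0,0,0]], grip_force=30)

```text
clock: 64.85
tool_pos: [0.4003, 0.2935, 0.0359]
eef_rot: [1.0, -0.012, -0.001, 0.001]
contact_force: [-0.1, -0.8, 0.7]
opening: 0.174
```

Request:
play_rows(increments=[[0,0,0,-35,0,0,0],[0,0,0,-35,0,0,0],[0,0,0,-25,0,0,0],[0,0,0,-10,0,0,0],[0,0,0,-5,0,0,0],[0,0,0,0,0,0,0],[0,0,0,0,0,0,0],[0,0,0,0,0,0,0]])

```text
clock: 65.85
tool_pos: [0.3999, 0.2921, 0.1504]
eef_rot: [1.0, -0.012, -0.001, 0.002]
contact_force: [0.3, 0.2, -0.4]
opening: 0.172
```

```bash
python3 -c "
from h import *
print(kw(50,-74))
plan([*kw(50,-74),.165],91.6,11)
shot('wrist','p2')
"
```

```text
[ 0.6224 -0.0483]
clk 65.85 pos [0.3999 0.2921 0.1504] yaw -1.35 open 0.172 F [ 0.3  0.2 -0.4] q7 -1.26 tilt 0.004
 n 11 world D mm [ 222.5 -340.4   14.6] total rv [ 0.001  0.004 -1.622]
  ,20.9,30.5,-1.3,0.0,0.0,-0.147
  ,16.2,33.2,-1.3,0.0,0.0,-0.147
  ,11.2,35.2,-1.3,0.0,0.0,-0.147
  ,5.9,36.5,-1.3,0.0,0.0,-0.147
  ,0.5,37.0,-1.3,0.0,0.0,-0.147
  ,-5.0,36.6,-1.3,0.0,0.0,-0.147
  ,-10.3,35.5,-1.3,0.0,0.0,-0.147
  ,-15.4,33.6,-1.3,0.0,0.0,-0.147
  ,-20.2,31.0,-1.3,0.0,0.0,-0.147
  ,-24.5,27.7,-1.3,0.0,0.0,-0.147
  ,-28.3,23.8,-1.3,0.0,0.0,-0.147
```

View pics/p2.png

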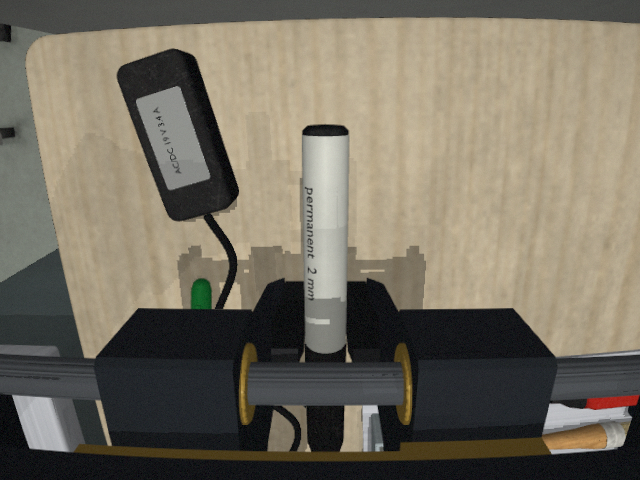

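Request:
play_rows(increments=[[0,20,28,-8,0,0,-0.14],[0,17,38,-6,0,0,-0.172],[0,11,41,-2,0,0,-0.172],[0,4,43,0,0,0,-0.172],[0,-4,43,0,0,0,-0.172],[0,-11,42,0,0,0,-0.172],[0,-18,39,0,0,0,-0.172],[0,-24,35,0,0,0,-0.172]])

```text
clock: 66.9
tool_pos: [0.5841, 0.0085, 0.1641]
eef_rot: [0.773, 0.635, -0.003, -0.001]
contact_force: [1.0, -0.5, -0.1]
opening: 0.173
```

```bash
python3 -c "
from h import *
plan([*kw(50,-74),.16],91.6)
"
```

```text
clk 66.9 pos [0.5841 0.0085 0.1641] yaw 78.80 open 0.173 F [ 1.  -0.5 -0.1] q7 0.54 tilt 0.006
 n 2 world D mm [ 38.3 -56.7  -4.1] total rv [-0.006  0.002 -0.223]
  ,-24.1,24.3,2.0,-0.003,0.001,-0.112
  ,-26.7,21.4,2.0,-0.003,0.001,-0.112
```

Request:
play_rows(increments=[[0,-18,17,1,-0.003,0.001,-0.085],[0,-20,17,1,-0.002,0.001,-0.085],[0,-7,6,0,0,0,-0.025],[0,-2,2,0,0,0,0],[0,0,0,0,0,0,0],[0,0,0,0,0,0,0],[0,0,0,0,0,0,0],[0,0,0,0,0,0,0]])

```text
clock: 67.9
tool_pos: [0.6201, -0.0489, 0.158]
eef_rot: [0.707, 0.707, -0.002, -0.002]
contact_force: [0.6, 1.4, -1.4]
opening: 0.173
```

```bash
python3 -c "
from h import *
plan([*kw(50,-74.5),.06],91.6)
"
```

```text
clk 67.9 pos [ 0.6201 -0.0489  0.158 ] yaw 90.02 open 0.173 F [ 0.6  1.4 -1.4] q7 0.85 tilt 0.006
 n 2 world D mm [  2.3   0.1 -98. ] total rv [-0.006  0.001 -0.028]
  ,0.1,1.4,49.0,-0.003,0.0,-0.014
  ,0.1,1.3,49.0,-0.003,0.0,-0.014
```

Request:
play_rows(increments=[[0,0,2,8,-0.004,0.001,-0.02],[0,0,0.5,18,0,0,-0.008],[0,0,0,25,0,0,0],[0,0,0,25,0,0,0],[0,0,0,15,0,0,0],[0,0,0,3,0,0,0],[0,0,0,0,0,0,0],[0,0,0,0,0,0,0]])

```text
clock: 68.9
tool_pos: [0.6222, -0.0486, 0.0572]
eef_rot: [0.696, 0.718, -0.001, -0.001]
contact_force: [-0.5, -0.4, 0.2]
opening: 0.173
```

```bash
python3 -c "
from h import *
plan([*kw(50,-74.5),.0055],91.6)
shot('wrist','p3')
print(wk(*r.get_state()['tool_pos'][:2]))
"
```

```text
clk 68.9 pos [ 0.6222 -0.0486  0.0572] yaw 91.80 open 0.173 F [-0.5 -0.4  0.2] q7 0.78 tilt 0.003
 n 1 world D mm [  0.2  -0.1 -51.7] total rv [-0.003 -0.     0.003]
  ,-0.2,0.4,51.7,-0.003,-0.0,0.003
   (x1)
[ 49.8663 -74.388 ]
```

View pics/p3.png

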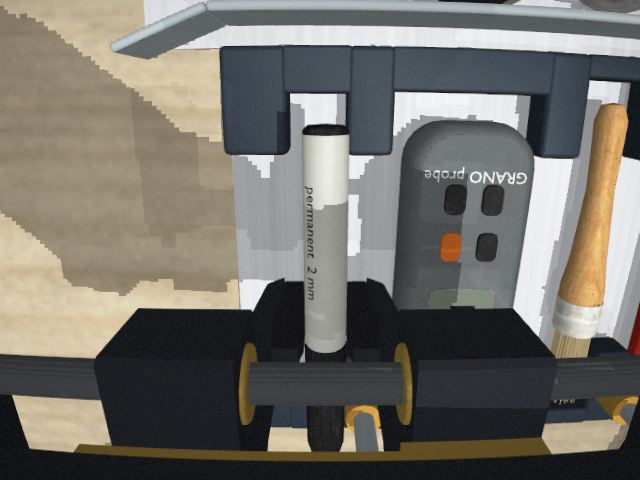

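Request:
play_rows(increments=[[0,-1,0,8,-0.002,0,0.002],[0,-0.5,0,12,0,0,0],[0,0,0,12,0,0,0],[0,0,0,10,0,0,0],[0,0,0,5,0,0,0],[0,0,0,2.5,0,0,0],[0,0,0,0.5,0,0,0],[0,0,0,0,0,0,0]])

```text
clock: 69.95
tool_pos: [0.6229, -0.0503, 0.0063]
eef_rot: [0.697, 0.717, 0.0, 0.001]
contact_force: [-0.1, -0.0, 0.1]
opening: 0.173
```

```bash
python3 -c "
from h import *
plan([*kw(50,-75.5),.0055],91.6)
shot('wrist','p4')
print(wk(*r.get_state()['tool_pos'][:2]))
"
```

```text
clk 69.95 pos [ 0.6229 -0.0503  0.0063] yaw 91.66 open 0.173 F [-0.1 -0.   0.1] q7 0.73 tilt 0.001
 n 1 world D mm [-0.5  0.5 -0.8] total rv [0.001 0.001 0.001]
  ,0.5,-0.5,0.8,0.001,0.001,0.001
   (x1)
[ 50.4986 -76.0357]
```

View pics/p4.png

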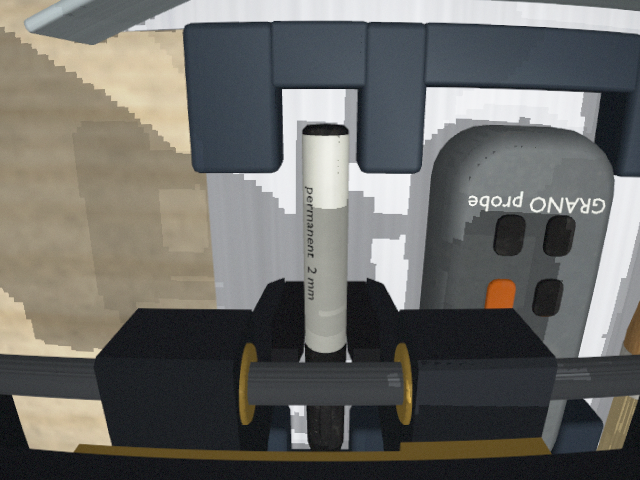

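Request:
play_rows(increments=[[0.22,0,0,0.5,0,0,0],[0.26,0,0,0,0,0,0],[0.26,0,0,0,0,0,0],[0.26,0,0,-20,0,0,0],[0.26,0,0,-40,0,0,0],[0.26,10,-15,-50,0,0,0],[0.4,20,-30,-50,0,0,0],[0.6,20,-30,-30,0,0,0]])

```text
clock: 71.0
tool_pos: [0.546, -0.0017, 0.2034]
eef_rot: [0.698, 0.716, 0.001, 0.001]
contact_force: [1.0, 0.9, -0.1]
opening: 0.461
```

Request:
play_rows(increments=[[0.6,15,-30,-20,0,0,0],[0.6,5,-20,-5,0,0,0],[0.6,0,-5,0,0,0,0],[0.6,0,0,0,0,0,0],[0.6,0,0,0,0,0,0],[0.6,0,0,0,0,0,0],[0.6,0,0,0,0,0,0],[0.6,0,0,0,0,0,0]])

```text
clock: 72.0
tool_pos: [0.4903, 0.0196, 0.2352]
eef_rot: [0.697, 0.717, 0.004, 0.004]
contact_force: [-0.4, 0.3, 0.6]
opening: 0.599
```

```bash
python3 -c "
from h import *
plan([.43,-.315,.2],90)
shot('wrist','q1');shot('side','q1s',(200,160,420,330),3.5)
"
```

```text
clk 72.0 pos [0.4903 0.0196 0.2352] yaw 91.64 open 0.599 F [-0.4  0.3  0.6] q7 0.66 tilt 0.012
 n 6 world D mm [ -60.3 -334.6  -35.2] total rv [ 0.012 -0.     0.029]
  ,-55.5,-11.7,5.7,0.002,-0.0,0.005
  ,-55.5,-11.4,5.8,0.002,-0.0,0.005
  ,-55.6,-11.2,5.8,0.002,-0.0,0.005
  ,-55.6,-10.9,5.8,0.002,-0.0,0.005
  ,-55.7,-10.6,5.8,0.002,-0.0,0.005
  ,-55.7,-10.3,5.8,0.002,-0.0,0.005
```

View pics/q1.png

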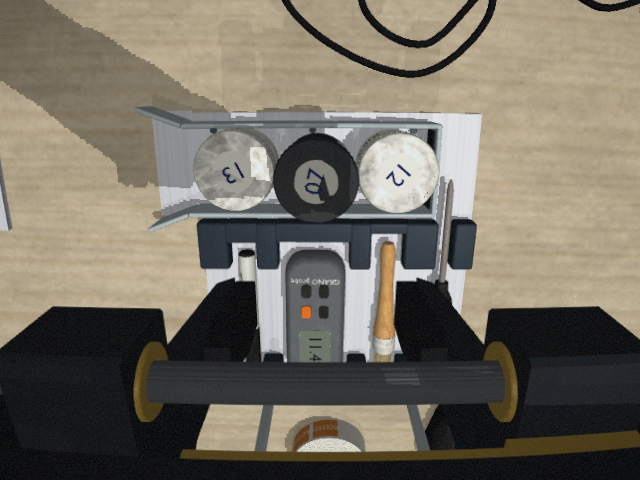

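View pics/q1s.png

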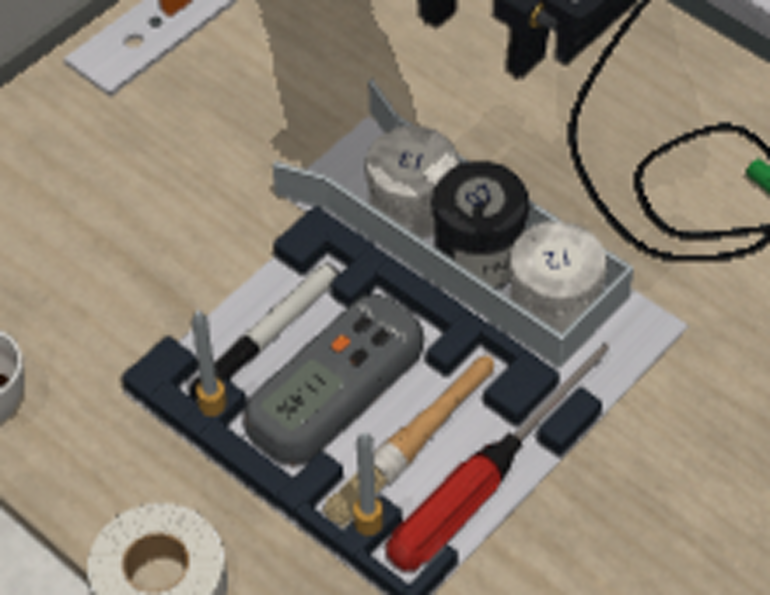

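```bash
python3 -c "
from h import *
import pickle
im=cv2.imread('pics/q1_full.png');cv2.imwrite('pics/q1c.png',cv2.resize(im[100:280,140:500],None,fx=2.2,fy=2.2,interpolation=cv2.INTER_CUBIC))
c=pickle.load(open('pics/q1.cal','rb'))
for n,p,z in [('t1R',(438.5,172),.055),('t1L',(357.5,172),.055),('stop in',(435,135),.038),('stop out',(441,135),.038),('blk c',(317,178),.071),('greyL',(193.5,170),.055),('greyR',(275,170),.055),('t1T',(399,132),.055),('t1B',(398,213),.055)]:
    x=w(c,[p],z)[0];print(n,wk(*x).round(1))
"
```

```text
t1R [-97.5  87. ]
t1L [-97.2  23.7]
stop in [-124.5   86.6]
stop out [-124.5   91.5]
blk c [-95.6  -7.4]
greyL [ -99.1 -104.1]
greyR [-98.8 -40.2]
t1T [-128.    54.6]
t1B [-64.3  56.9]
```

View pics/q1c.png

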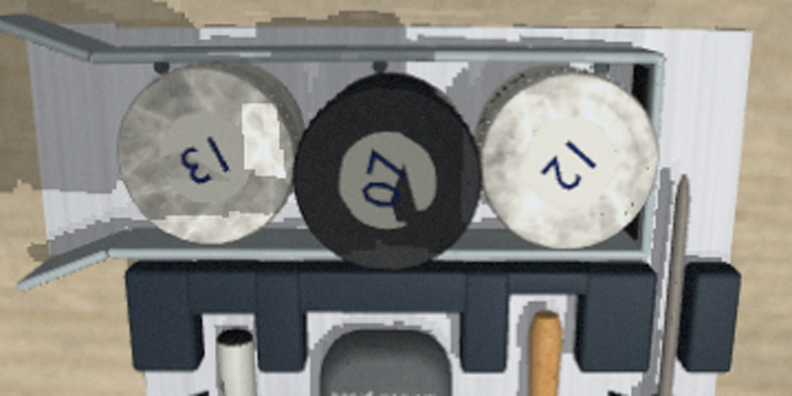

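```bash
python3 -c "
from h import *
plan([.431,-.3145,.15],90,8)
"
```

```text
clk 72.1 pos [0.4903 0.0196 0.2353] yaw 91.64 open 0.603 F [-0.4 -0.7  0.8] q7 0.66 tilt 0.012
 n 8 world D mm [ -59.3 -334.1  -85.3] total rv [0.012 0.    0.029]
  ,-41.5,-8.7,10.6,0.002,0.0,0.004
  ,-41.6,-8.6,10.6,0.002,0.0,0.004
  ,-41.6,-8.4,10.6,0.002,0.0,0.004
  ,-41.6,-8.2,10.6,0.002,0.0,0.004
  ,-41.7,-8.1,10.6,0.002,0.0,0.004
  ,-41.7,-7.9,10.6,0.002,0.0,0.004
  ,-41.7,-7.7,10.6,0.002,0.0,0.004
  ,-41.7,-7.6,10.6,0.002,0.0,0.004
```

Request:
play_rows(increments=[[0.6,-38,-8,0,0.005,0,0.006],[0.6,-50,-9,5,0.005,0,0.006],[0.6,-52,-9,15,0.002,0,0.006],[0.6,-54,-9,20,0,0,0.006],[0.6,-54,-9,20,0,0,0.004],[0.6,-45,-9,15,0,0,0],[0.6,-22,-5,5,0,0,0],[0.6,-4,-1,0,0,0,0]])

```text
clock: 73.1
tool_pos: [0.437, -0.3085, 0.1519]
eef_rot: [0.707, 0.708, 0.003, 0.001]
contact_force: [0.1, 0.3, 0.4]
opening: 0.603
```

```bash
python3 -c "
from h import *
plan([.431,-.3145,.1],90)
shot('wrist','r1')
"
```

```text
clk 73.1 pos [ 0.437  -0.3085  0.1519] yaw 90.07 open 0.603 F [0.1 0.3 0.4] q7 1.20 tilt 0.006
 n 1 world D mm [ -6.   -6.  -51.9] total rv [ 0.005 -0.003  0.001]
  ,-6.1,-6.3,51.9,0.005,-0.003,0.001
   (x1)
```

View pics/r1.png

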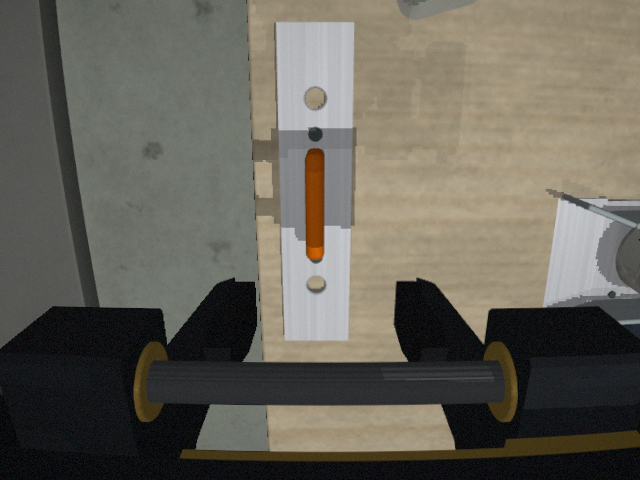

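```bash
python3 -c "
from h import *
import pickle
c=pickle.load(open('pics/r1.cal','rb'))
a=w(c,[(315.5,98.5),(316,283.5)],.004);print(a,a.mean(0),np.degrees(np.arctan2(*(a[1]-a[0])[::-1])),np.linalg.norm(a[1]-a[0]))
f=w(c,[(315.5,151),(315.5,262)],.04);print(f,f.mean(0))
"
```

```text
[[ 0.3633 -0.3136]
 [ 0.498  -0.3139]] [ 0.4306 -0.3137] -0.13049731323026847 0.13471485638144887
[[ 0.394  -0.313 ]
 [ 0.4661 -0.3134]] [ 0.4301 -0.3132]
```

Request:
play_rows(increments=[[0.6,-4,-4,15,0.004,-0.002,0],[0.6,-1.5,-2,25,0,0,0],[0.6,0,0,30,0,0,0],[0.6,0,0,30,0,0,0],[0.6,0,0,20,0,0,0],[0.5,0,0,6,0,0,0],[0.4,0,0,0,0,0,0],[0.4,0,0,0,0,0,0]])

```text
clock: 74.15
tool_pos: [0.4356, -0.3046, 0.0229]
eef_rot: [0.7, 0.714, 0.003, 0.001]
contact_force: [-1.7, 0.1, 0.5]
opening: 0.401
```

```bash
python3 -c "
from h import *
plan([.4308,-.314,.0145],90)
"
```

```text
clk 74.15 pos [ 0.4356 -0.3046  0.0229] yaw 91.07 open 0.401 F [-1.7  0.1  0.5] q7 0.98 tilt 0.006
 n 1 world D mm [-4.8 -9.4 -8.4] total rv [ 0.005 -0.003  0.019]
  ,-9.3,-5.0,8.4,0.005,-0.003,0.019
   (x1)
```

Request:
play_rows(increments=[[0.4,-6,-3,0,0.004,-0.003,0.012],[0.4,-3,-1.5,3,0,0,0.006],[0.4,0,0,4,0,0,0],[0.4,0,0,1,0,0,0],[0.4,0,0,0,0,0,0],[0.4,0,0,0,0,0,0],[0.4,0,0,0,0,0,0],[0.4,0,0,0,0,0,0]])

```text
clock: 75.15
tool_pos: [0.4317, -0.3151, 0.0159]
eef_rot: [0.708, 0.707, 0.001, 0.002]
contact_force: [0.0, -0.4, 0.4]
opening: 0.403
```

```bash
python3 -c "
from h import *
plan([.4308,-.314,.0145],90)
"
```

```text
clk 75.15 pos [ 0.4317 -0.3151  0.0159] yaw 89.92 open 0.403 F [ 0.  -0.4  0.4] q7 0.97 tilt 0.004
 n 1 world D mm [-0.9  1.1 -1.4] total rv [ 0.003  0.002 -0.001]
  ,1.1,-0.9,1.4,0.003,0.002,-0.001
   (x1)
```

Request:
play_rows(increments=[[0.3,1,-0.7,0.5,0.003,0.002,0],[0,0,0,0,0,0,0],[0,0,0,0,0,0,0],[0,0,0,0,0,0,0],[0,0,0,-6,0,0,0],[0,0,0,-20,0,0,0],[0,0,0,-30,0,0,0],[0,0,0,-30,0,0,0]], grip_force=58)

```text
clock: 76.15
tool_pos: [0.4285, -0.3132, 0.1016]
eef_rot: [0.707, 0.707, -0.001, -0.003]
contact_force: [0.7, -0.1, -2.1]
opening: 0.131
```

```bash
python3 -c "
from h import *
print(kw(122,13))
plan([*kw(122,13),.2],1.6,12)
shot('wrist','r2')
"
```

```text
[0.6919 0.0407]
clk 76.15 pos [ 0.4285 -0.3132  0.1016] yaw 89.95 open 0.131 F [ 0.7 -0.1 -2.1] q7 1.14 tilt 0.007
 n 12 world D mm [263.4 354.   98.4] total rv [-0.008  0.002  1.542]
  ,29.5,21.9,-8.2,-0.001,0.0,0.129
  ,32.1,17.9,-8.2,-0.001,0.0,0.129
  ,34.1,13.7,-8.2,-0.001,0.0,0.129
  ,35.6,9.2,-8.2,-0.001,0.0,0.129
  ,36.5,4.5,-8.2,-0.001,0.0,0.129
  ,36.8,-0.2,-8.2,-0.001,0.0,0.129
  ,36.5,-4.9,-8.2,-0.001,0.0,0.129
  ,35.5,-9.5,-8.2,-0.001,0.0,0.129
  ,34.0,-14.0,-8.2,-0.001,0.0,0.129
  ,32.0,-18.2,-8.2,-0.001,0.0,0.129
  ,29.4,-22.1,-8.2,-0.001,0.0,0.129
  ,26.3,-25.7,-8.2,-0.001,0.0,0.129
```

View pics/r2.png

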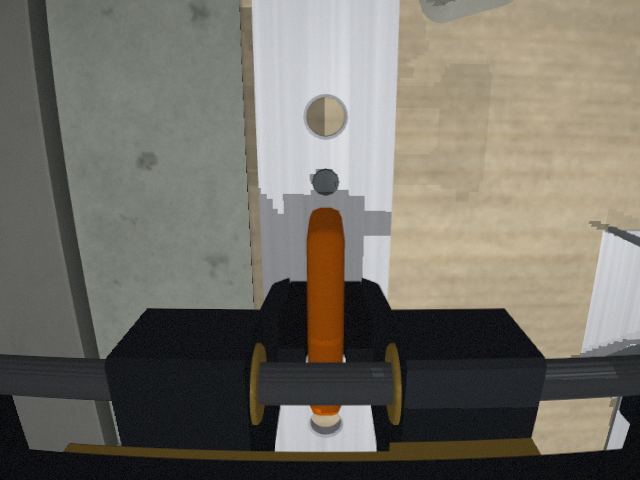

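```bash
python3 -c "
from h import *
import pickle
for f,px,tcp,yaw,off in [('r2',(325.3,116),(.4285,-.3132,.1016),89.95,.0150),('k3',(325,128.5),(.6931,.0422,.1986),1.83,.0138)]:
    c=pickle.load(open('pics/%s.cal'%f,'rb'))
    h=w(c,[px],tcp[2]-off+.006)[0]-np.array(tcp[:2]); t=np.radians(yaw)
    print(f,'hole in tool x,y mm',1000*h@[np.cos(t),np.sin(t)],1000*h@[np.sin(t),-np.cos(t)])
"
```

```text
r2 hole in tool x,y mm 1.203989398190962 -68.11260829762644
k3 hole in tool x,y mm 0.7361262688203507 -65.41697424824908
```

Request:
play_rows(increments=[[0,5,0,-30,0,0,0.03],[0,24,16,-35,-0.002,0,0.12],[0,34,18,-28,-0.002,0,0.14],[0,37,13,-15,-0.002,0,0.14],[0,38,8,0,0,0,0.14],[0,39,3,0,0,0,0.14],[0,39,-3,0,0,0,0.14],[0,38,-8,0,0,0,0.14]])

```text
clock: 77.2
tool_pos: [0.5893, -0.0983, 0.2132]
eef_rot: [0.964, 0.267, -0.001, 0.001]
contact_force: [-0.1, -0.1, -1.5]
opening: 0.127
```

```bash
python3 -c "
from h import *
plan([.6925,.0393,.195],1.7)
"
```

```text
clk 77.2 pos [ 0.5893 -0.0983  0.2132] yaw 30.96 open 0.127 F [-0.1 -0.1 -1.5] q7 0.08 tilt 0.003
 n 3 world D mm [103.2 137.6 -18.2] total rv [0.002 0.003 0.511]
  ,53.1,-21.6,5.9,0.001,0.001,0.17
  ,48.7,-30.3,5.9,0.001,0.001,0.17
  ,42.8,-38.1,6.0,0.001,0.001,0.17
```

Request:
play_rows(increments=[[0,36,-14,0,0,0,0.12],[0,35,-18,0,0,0,0.12],[0,32,-22,2,0,0,0.11],[0,22,-20,2,0,0,0.08],[0,8,-8,2,0,0,0.03],[0,2,-3,0,0,0,0.01],[0,0,0,0,0,0,0],[0,0,0,0,0,0,0]])

```text
clock: 78.2
tool_pos: [0.6878, 0.0332, 0.2012]
eef_rot: [1.0, 0.03, -0.006, 0.003]
contact_force: [-0.8, -0.3, -1.3]
opening: 0.132
```

```bash
python3 -c "
from h import *
plan([.6925,.0393,.185],1.7)
"
```

```text
clk 78.2 pos [0.6878 0.0332 0.2012] yaw 3.42 open 0.132 F [-0.8 -0.3 -1.3] q7 -0.43 tilt 0.013
 n 1 world D mm [  4.7   6.1 -16.2] total rv [0.006 0.012 0.03 ]
  ,5.2,-5.9,16.1,0.006,0.012,0.03
```

Request:
play_rows(increments=[[0,3,-4,2,0.004,0.008,0.02],[0,2,-2,5,0.002,0.004,0.01],[0,0,0,5,0,0,0],[0,0,0,2,0,0,0],[0,0,0,0,0,0,0],[0,0,0,0,0,0,0],[0,0,0,0,0,0,0],[0,0,0,0,0,0,0]])

```text
clock: 79.2
tool_pos: [0.6924, 0.0375, 0.1864]
eef_rot: [1.0, 0.013, 0.001, 0.0]
contact_force: [0.5, -0.0, -1.8]
opening: 0.13
```

```bash
python3 -c "
from h import *
plan([.6925,.0393,.165],1.7)
c=shot('wrist','r3')
print(proj(c,[[.690,.1077,.124]]))
"
```

```text
clk 79.2 pos [0.6924 0.0375 0.1864] yaw 1.48 open 0.130 F [ 0.5 -0.  -1.8] q7 -0.47 tilt 0.001
 n 1 world D mm [  0.1   1.8 -21.4] total rv [ 0.    -0.001 -0.004]
  ,0.1,-1.8,21.4,0.0,-0.001,-0.004
   (x1)
[[322.3973 110.8756]]
```

View pics/r3.png

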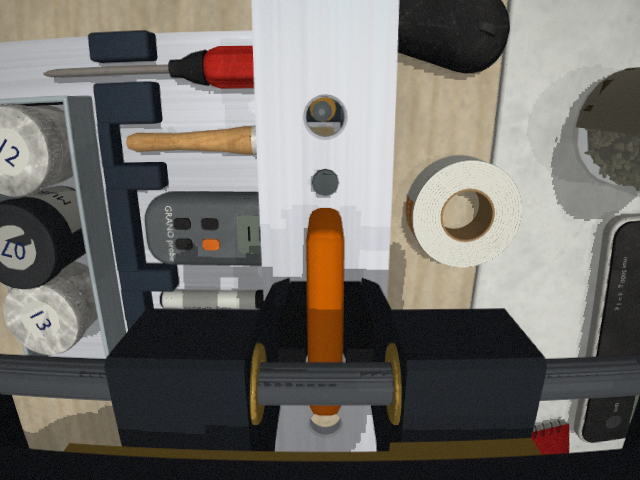

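```bash
python3 -c "
from h import *
import pickle
im=cv2.imread('pics/r3_full.png');cv2.imwrite('pics/r3c.png',cv2.resize(im[85:150,290:360],None,fx=8,fy=8,interpolation=cv2.INTER_CUBIC))
c=pickle.load(open('pics/r3.cal','rb'))
print('rod',w(c,[(321,110)],.124),'hole',w(c,[(325.5,116.5)],.1864-.009))
"
```

```text
rod [[0.6893 0.1081]] hole [[0.6914 0.1071]]
```

View pics/r3c.png

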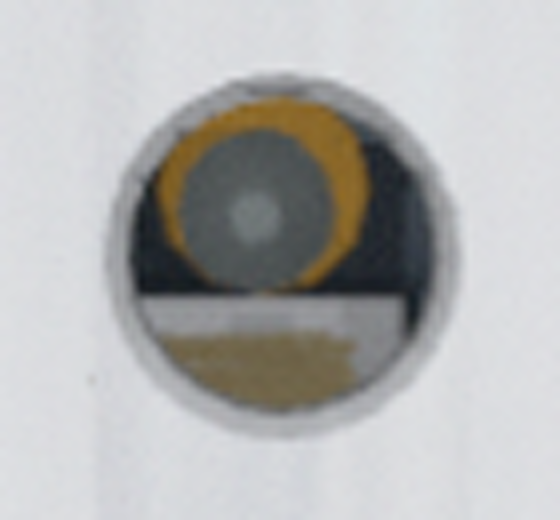

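```bash
python3 -c "
from h import *
import pickle
im=cv2.imread('pics/k3_full.png');cv2.imwrite('pics/k3c.png',cv2.resize(im[95:160,290:360],None,fx=8,fy=8,interpolation=cv2.INTER_CUBIC))
c=pickle.load(open('pics/r3.cal','rb'))
print('rod',w(c,[(322.1,111.9)],.124),'hole',w(c,[(325.4,116.9)],.1864-.009))
"
```

```text
rod [[0.6899 0.1072]] hole [[0.6914 0.107 ]]
```

View pics/k3c.png

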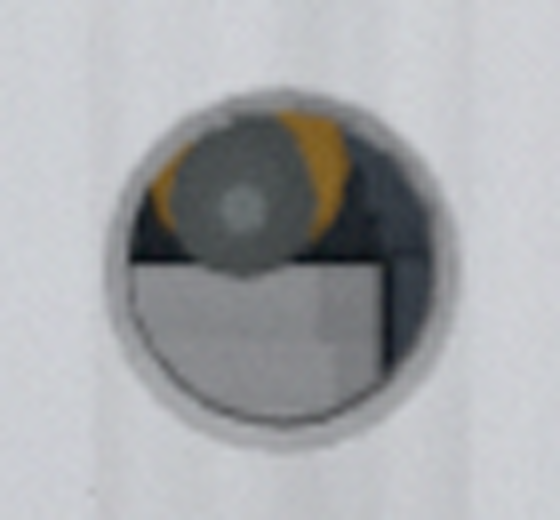

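```bash
python3 -c "
from h import *
import pickle
c=pickle.load(open('pics/k3.cal','rb'))
print('rod',w(c,[(320.1,120.6)],.124),'hole',w(c,[(325.5,128.5)],.1986-.0138+.006))
print(proj(c,[[.692,-.0268,.124]]))
"
```

```text
rod [[0.6897 0.1074]] hole [[0.6919 0.1076]]
[[317.5848 350.421 ]]
```

Request:
play_rows(increments=[[0,-0.8,0,6,0,-0.001,-0.004],[0,-0.2,0,10,0,0,0],[0,0,0,10,0,0,0],[0,0,0,6,0,0,0],[0,0,0,2,0,0,0],[0,0,0,0,0,0,0],[0,0,0,0,0,0,0],[0,0,0,0,0,0,0]])

```text
clock: 80.25
tool_pos: [0.6913, 0.0375, 0.1496]
eef_rot: [1.0, 0.015, -0.0, 0.0]
contact_force: [0.5, 1.8, -2.0]
opening: 0.13
```

```bash
python3 -c "
from h import *
plan([.6914,.0376,.145],1.7)
c=shot('wrist','r4')
im=cv2.imread('pics/r4_full.png');cv2.imwrite('pics/r4c.png',cv2.resize(im[85:150,290:360],None,fx=8,fy=8,interpolation=cv2.INTER_CUBIC))
"
```

```text
clk 80.25 pos [0.6913 0.0375 0.1496] yaw 1.72 open 0.130 F [ 0.5  1.8 -2. ] q7 -0.49 tilt 0.000
 n 1 world D mm [ 0.1  0.1 -4.6] total rv [0. 0. 0.]
  ,0.1,-0.1,4.6,0.0,0.0,0.0
   (x1)
```

View pics/r4c.png

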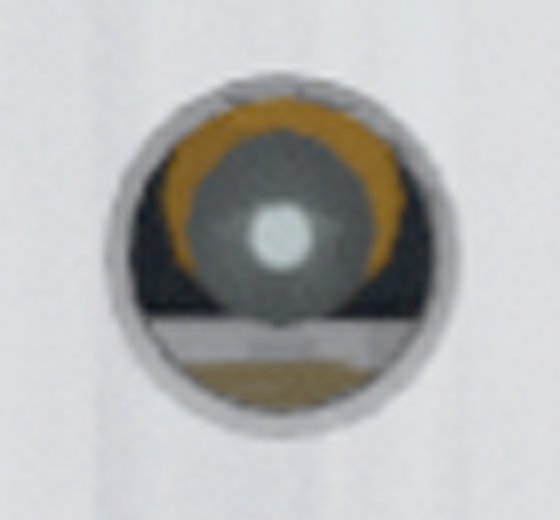

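```bash
python3 -c "
from h import *
import pickle
c=pickle.load(open('pics/r4.cal','rb'))
print('rod',w(c,[(290+281/8,85+236/8)],.124),'hole',w(c,[(290+283/8,85+255/8)],.1496-.009))
"
```

```text
rod [[0.6898 0.1072]] hole [[0.6899 0.1069]]
```

Request:
play_rows(increments=[[0,0,-0.3,4,0,0,0],[0,0,0,5,0,0,0],[0,0,0,5,0,0,0],[0,0,0,5,0,0,0],[0,0,0,5,0,0,0],[0,0,0,5,0,0,0],[0,0,0,2,0,0,0],[0,0,0,0,0,0,0]])

```text
clock: 81.3
tool_pos: [0.6911, 0.0377, 0.1161]
eef_rot: [1.0, 0.015, -0.0, 0.0]
contact_force: [0.8, 0.9, -3.0]
opening: 0.127
```

```bash
python3 -c "
from h import *
plan([.6913,.0377,.055],1.7)
shot('side','r5s',(220,180,420,340),4)
"
```

```text
clk 81.3 pos [0.6911 0.0377 0.1161] yaw 1.72 open 0.127 F [ 0.8  0.9 -3. ] q7 -0.51 tilt 0.001
 n 2 world D mm [  0.2  -0.  -61.1] total rv [0.    0.001 0.   ]
  ,0.1,0.0,30.6,0.0,0.0,0.0
   (x2)
```

View pics/r5s.png

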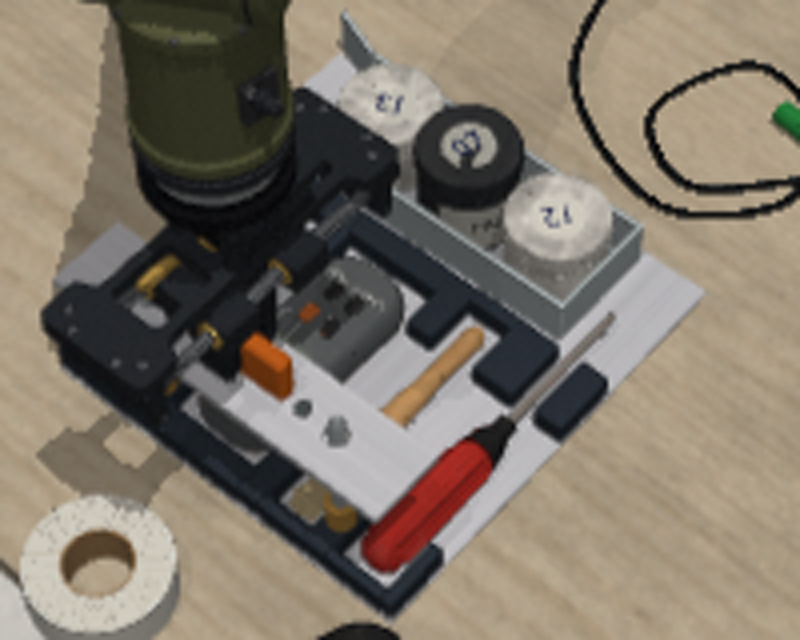

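Request:
play_rows(increments=[[0,0,0,5,0,0,0],[0,0,0,6,0,0,0],[0,0,0,6,0,0,0],[0,0,0,6,0,0,0],[0,0,0,6,0,0,0],[0,0,0,6,0,0,0],[0,0,0,5,0,0,0],[0,0,0,0,0,0,0]])

```text
clock: 82.35
tool_pos: [0.6911, 0.0377, 0.0732]
eef_rot: [1.0, 0.015, -0.0, 0.0]
contact_force: [-0.0, -0.6, -2.7]
opening: 0.13
```

```bash
python3 -c "
from h import *
plan([.6913,.0377,.055],1.7)
"
```

```text
clk 82.35 pos [0.6911 0.0377 0.0732] yaw 1.72 open 0.130 F [-0.  -0.6 -2.7] q7 -0.53 tilt 0.001
 n 1 world D mm [  0.2   0.  -18.2] total rv [0.    0.001 0.   ]
  ,0.2,-0.0,18.2,0.0,0.001,0.0
   (x1)
```

Request:
play_rows(increments=[[0,0,0,4,0,0,0],[0,0,0,4,0,0,0],[0,0,0,3,0,0,0],[0,0,0,2,0,0,0],[0,0,0,1.5,0,0,0],[0,0,0,1,0,0,0],[0,0,0,0.5,0,0,0],[0,0,0,0,0,0,0]])

```text
clock: 83.35
tool_pos: [0.6917, 0.0378, 0.0568]
eef_rot: [1.0, 0.015, 0.0, 0.0]
contact_force: [-1.0, -0.4, -2.4]
opening: 0.131
```

```bash
python3 -c "
from h import *
plan([.6913,.0377,.055],1.7)
"
```

```text
clk 83.35 pos [0.6917 0.0378 0.0568] yaw 1.71 open 0.131 F [-1.  -0.4 -2.4] q7 -0.54 tilt 0.001
 n 1 world D mm [-0.4 -0.1 -1.8] total rv [ 0.    -0.001  0.   ]
  ,-0.4,0.1,1.8,0.0,-0.001,0.0
   (x1)
```

Lower the last 2 mm, then release.

Request:
play_rows(increments=[[0,0,0,1,0,0,0],[0,0,0,1,0,0,0],[0,0,0,0.5,0,0,0],[0,0,0,0,0,0,0],[0.2,0,0,0,0,0,0],[0.35,0,0,0,0,0,0],[0.5,0,0,0,0,0,0],[0.5,0,0,0,0,0,0]])

```text
clock: 84.35
tool_pos: [0.6929, 0.0382, 0.0556]
eef_rot: [1.0, 0.015, 0.002, -0.0]
contact_force: [-0.2, 0.2, 0.4]
opening: 0.492
```

Request:
play_rows(increments=[[0.6,0,0,-8,0,0,0],[0.6,0,0,-15,0,0,0],[0.6,0,0,-25,0,0,0],[0.6,0,0,-35,0,0,0],[0.6,0,0,-45,0,0,0],[0.6,0,0,-45,0,0,0],[0.6,0,0,-20,0,0,0],[0.6,0,0,0,0,0,0]])

```text
clock: 85.35
tool_pos: [0.693, 0.039, 0.2628]
eef_rot: [1.0, 0.015, 0.005, -0.001]
contact_force: [0.6, -0.5, 0.0]
opening: 0.598
```

```bash
python3 -c "
from h import *
plan([.6913,.0377,.25],1.7)
shot('wrist','z1');shot('side','z1s',(170,150,420,340),3.15)
"
```

```text
clk 85.35 pos [0.693  0.039  0.2628] yaw 1.74 open 0.598 F [ 0.6 -0.5  0. ] q7 -0.43 tilt 0.010
 n 1 world D mm [ -1.7  -1.3 -12.8] total rv [-0.002 -0.01   0.001]
  ,-1.8,1.3,12.8,-0.002,-0.01,0.001
   (x1)
```

View pics/z1.png

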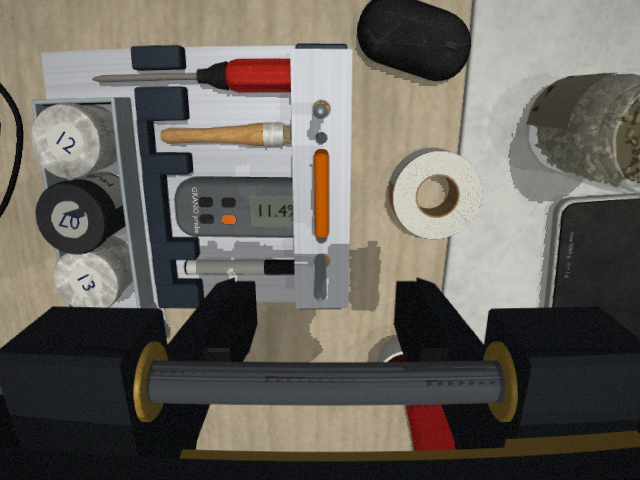

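View pics/z1s.png

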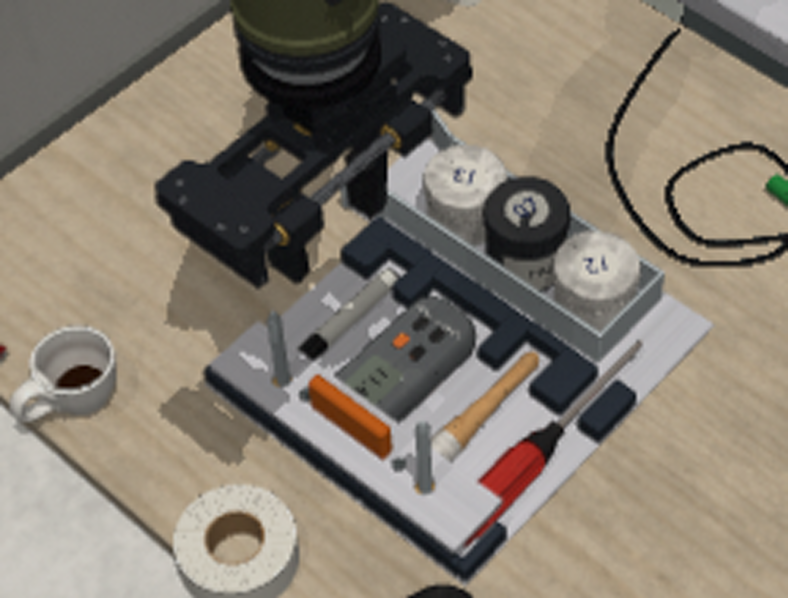

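```bash
python3 -c "
from h import *
import pickle
c=pickle.load(open('pics/z1.cal','rb'))
f=w(c,[(321,151),(321,241)],.08);print('fin',f,f.mean(0),'span',np.linalg.norm(f[0]-f[1]))
for n,p,z in [('brush handle end',(162,134),.014),('brush mid',(215,134),.014),('meter near end',(176,206),.02),('marker near end',(185,267),.011),('marker',(260,267),.011),('tin1',(75,140),.055)]:
    print(n,wk(*w(c,[p],z)[0]).round(1))
print(wk(*f.mean(0)))
"
```

```text
fin [[0.691  0.0763]
 [0.6931 0.0031]] [0.692  0.0397] span 0.0732174641505618
brush handle end [-25.1  57.5]
brush mid [24.6 56.9]
meter near end [-16.   -9.8]
marker near end [-16.3 -75.8]
marker [ 60.4 -75.6]
tin1 [-86.5  56.9]
[122.1298  11.9412]
```

```bash
python3 -c "
from plant import r
print(r.get_state()['clock']); print(r.finish_job())"
```

```text
85.45
the job is handed in; nothing more can be done
None
```

The kit tray is packed and the job was handed in at 85.5 s of the 208 s allowed; no verdict comes back from the hand-in.

- **Order of work:** I parked the keeper bar flat by the desk's right edge, then put the black and grey tins in through the mouth and pushed all three home. The driver (handle at the far end), brush, meter and marker went into their pockets. Last, I lowered the keeper over both rods and released it.
- **Tins:** The last close look, taken before the keeper went back on, had the first tin's centre about 32 mm from the stop, so it touches. The tins stood about 64 mm apart, so there are no gaps. The final pictures still show them upright in single file.
- **Instruments:** Brush, meter and marker each measured within about 3 mm of their pocket points. The driver lay within 1 mm of its pocket line; its point along the pocket was estimated from the end wall, and it lies close to that.
- **Keeper bar:** The grip fin's centre was within about 1 mm of the seat point, on both rods. I judged its height from the arm's reading at release and the pictures, not by a direct measurement.
- **Cup and labels:** Neither was touched, and both look unmoved.

Two readings disagreed slightly. The meter's pocket centre came out at y −9 mm in one view and −11 mm in another, and the marker looked about 1.5 mm off its notch centre. Both are within the 7 mm tolerance. An earlier, angled picture put the first tin about 7 mm deeper than the stop allows; the later overhead look and the resistance when pushing both say it is home.

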